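# Charge and start the boot dryer

### The job

Get the boot dryer ready: stand every drying cartridge on the shelf in a cradle of its own (any cradle) and swing that cradle's clamp fully down so that it drives the cartridge home. Then push the starter plunger all the way down to its stop and let it spring back up, and after that swing the damper lever until it lies in line with the brass pointer beside it. Leave the other things on the shelf where they are.

Things in the scene. Friction and masses are not known exactly. Their poses are not given: they have to be found in the camera images.
- cart1_mid (a point): drying cartridge: plain upright aluminium cylinder 48 mm across and 76 mm high with a wooden band and a flat top, weighted foot, 0.13 to 0.2 kg; this point is its centre, half-way up (38 mm over its foot), own z along its axis. None if this cartridge is absent (two or three are present). Standing on the shelf, which is at z = 0, at the start
- cart2_mid (a point): drying cartridge: plain upright aluminium cylinder 48 mm across and 76 mm high with a wooden band and a flat top, weighted foot, 0.13 to 0.2 kg; this point is its centre, half-way up (38 mm over its foot), own z along its axis. None if this cartridge is absent (two or three are present). Standing on the shelf, which is at z = 0, at the start
- cart3_mid (a point): drying cartridge: plain upright aluminium cylinder 48 mm across and 76 mm high with a wooden band and a flat top, weighted foot, 0.13 to 0.2 kg; this point is its centre, half-way up (38 mm over its foot), own z along its axis. None if this cartridge is absent (two or three are present). Standing on the shelf, which is at z = 0, at the start
- cradle1 (a point): +y-end cradle of three in a row, 105 mm apart, in a fixed wooden bank 130 x 300 x 40 mm high: round upright socket 51 mm across, 3 mm chamfer. Point: where the centre of a cartridge is when fully home, 2 mm over the bank's top. Put in by hand it rests 8 mm higher on a sprung seat (foot 28 mm deep); the clamp presses it the last 8 mm. Axes: x towards the clamp hinge, away from the robot; y along the row; z up
- clamp1 (a joint): hinge angle of cradle 1's clamp, rad: 0 = shut, arm level over the cartridge; 1.57 = upright; up to 2.1 leaning away. Starts open at 1.65 to 1.95. Stiff hinge (0.55 N m): stays where it is left, and once shut holds the cartridge down. Hinge axis: along the cradle's y, 70 mm from the socket axis towards its +x, 54 mm over the cradle point (z = 96 mm). Closing takes up to about 9 N at the bar
- clamp1_bar (a point): middle of the wooden cross bar (16 mm thick, 50 mm long along the row) at the free end of clamp 1's arm, 135 mm from the hinge axis. The arm is a flat steel bar 22 mm wide and 8 mm thick, centred on the line from hinge to cross bar; a nub under it meets the cartridge 70 mm from the hinge. To shut, push over from behind, towards the robot, then down
- cradle2 (a point): middle cradle, otherwise as cradle1
- clamp2 (a joint): hinge angle of cradle 2's clamp, rad: 0 = shut, arm level over the cartridge; 1.57 = upright; up to 2.1 leaning away. Starts open at 1.65 to 1.95. Stiff hinge (0.55 N m): stays where it is left, and once shut holds the cartridge down. Hinge axis: along the cradle's y, 70 mm from the socket axis towards its +x, 54 mm over the cradle point (z = 96 mm). Closing takes up to about 9 N at the bar
- clamp2_bar (a point): middle of the wooden cross bar (16 mm thick, 50 mm long along the row) at the free end of clamp 2's arm, 135 mm from the hinge axis. The arm is a flat steel bar 22 mm wide and 8 mm thick, centred on the line from hinge to cross bar; a nub under it meets the cartridge 70 mm from the hinge. To shut, push over from behind, towards the robot, then down
- cradle3 (a point): cradle at the bank's -y end, otherwise as cradle1
- clamp3 (a joint): hinge angle of cradle 3's clamp, rad: 0 = shut, arm level over the cartridge; 1.57 = upright; up to 2.1 leaning away. Starts open at 1.65 to 1.95. Stiff hinge (0.55 N m): stays where it is left, and once shut holds the cartridge down. Hinge axis: along the cradle's y, 70 mm from the socket axis towards its +x, 54 mm over the cradle point (z = 96 mm). Closing takes up to about 9 N at the bar
- clamp3_bar (a point): middle of the wooden cross bar (16 mm thick, 50 mm long along the row) at the free end of clamp 3's arm, 135 mm from the hinge axis. The arm is a flat steel bar 22 mm wide and 8 mm thick, centred on the line from hinge to cross bar; a nub under it meets the cartridge 70 mm from the hinge. To shut, push over from behind, towards the robot, then down
- plunger (a joint): travel of the dryer's sprung starter plunger, m: 0 = up, 0.016 = bottomed on its stop. Springs back up when let go; 2 N to start, 7 N at the stop
- plunger_top (a point): centre of the top face of the plunger's round wooden head, 38 mm across, pushed straight down; 108 mm over the shelf when up. It stands on the control box (fixed, wooden, 110 x 160 x 70 mm high), 90 mm from the lever towards the box's -y. Axes: x away from the robot, z up
- lever (a joint): angle of the damper lever on the control box, rad: 0 = leaning 0.8 rad from upright towards the robot (box -x), 0.8 = upright, 1.6 = leaning 0.8 away. Starts at 0.05 to 0.25. Stiff (0.15 N m): stays where it is left
- lever_knob (a point): centre of the lever's cross knob, a wooden cylinder 24 mm thick and 28 mm long along the pivot axis, 105 mm from the pivot, which is 76 mm over the shelf with its axis along the box's y; own z points along the lever, from the pivot outwards, own y along the pivot axis. It can be pinched on its two flat ends from above
- pointer (a joint): angle of the brass pointer beside the lever, measured just like joint lever (equal values: in line); 0.65 to 1.2, fixed through a run and cannot be touched
- pointer_tip (a point): tip of the thin brass pointer, 66 mm from its pivot, which is on the lever's axis 29 mm to the box's +y side of the lever; own z points along the pointer
- opener: bystander, to be left alone: flat cast-iron bottle opener, about 80 x 34 x 9 mm, low on the shelf, origin at its underside
- jar: bystander, to be left alone: clay jar, 90 mm across, 95 mm high, standing; origin at the centre of its underside
- tin_mug: bystander, to be left alone: tin mug, 76 mm across, 75 mm high, handle on its own +y side; origin at the centre of its underside
- brush: bystander, to be left alone: boot brush, 150 x 45 x 38 mm high, lying; origin at the centre of its underside
- wax_tin: bystander, to be left alone: round flat tin, 76 mm across, 25 mm high; origin at the centre of its underside
- lantern: bystander, to be left alone: tin lantern with glass, 110 mm across, 225 mm high with its bail; origin at the centre of its underside
There are look-alikes about, which are no part of the job. Leave any orange or red look-alike of the part that bears cart2_mid alone.

How it is judged:
By the outcome, as a careful person would: the job done as asked, in the order asked, and still so for the second after the job is handed in, with the robot touching nothing.
Of cart1, cart2, cart3 only 2 to 3 are there at a start; the rules pass over those that are not, and their reading is None.
At some moment in a run one of cart1, cart2, cart3 may be knocked a few centimetres aside while the robot is not near it.
It also fails if it takes over 210 s, if anything falls off the work surface, if the arm or the gripper's body presses on something with over 40 N, if the wrist force passes 120 N, or if a joint passes its speed limit or range.

### The arm

A 7-joint arm with a two-finger parallel gripper is mounted at the origin on the work surface. World frame = base frame: x ahead of the robot, y to its left, z up, the work surface at z = 0. Lengths are in m, angles in rad, forces in N, time in s.
With the tool pointing down it reaches from about 0.425 to 0.925 m from the base axis. Payload 6.8 kg.
Tool frame: the origin (TCP) lies midway between the tips of the shut fingers; the grasp point (between the pads) lies 19 mm behind it; y points along the fingers, x is the direction in which the jaws open and shut, and the axes are right-handed (so a half turn about y gives the same grasp; the last joint's range is limited). The gripper opens to 88 mm and grips with 3 to 60 N. Pads are 20 mm wide; open, the fingers measure 115 mm over their backs; the gripper's body (75 mm by 178 mm) begins 61 mm behind the grasp point.
Start: joints at [1.013, 0.477, 0.022, 1.555, -0.011, 1.109, -0.083], TCP at [0.293, -0.608, 0.223] pointing down, gripper open.
Joint ranges: [-2.96, 2.96], [-0.34, 2.1], [-1.41, 1.46], [0.24, 2.44], [-1.37, 4.51], [0.17, 1.92], [-2.96, 2.96]. Speed limits (rad/s): [2.39, 2.39, 3.14, 3.14, 3.14, 3.14, 3.14].

### API

Orientations are given as a unit quaternion [w, x, y, z].
In Python, from station import env, optics, look_for, cut_out gives the robot as it stands.
- The arm moves only by the tool arm_command, never from a script. Its argument "moves" is a list of rows, each an object with "dp": the shift along the tool's x, y, z in m, a list of three; "spin": the turn about the tool's y in rad. In form: [{"dp": [dx, dy, dz], "spin": spin}, ...]. A call has 1 to 5 rows; each row shifts and turns the commanded pose from where the row before left it, along the tool's axes as they then stand; what a row does not reach is not made up. A row lasts 1/12 s, in which the tool goes at most 41.7 mm and 7.16 degrees, less where a joint would pass 70% of its speed; a pose out of reach is approached as far as the arm can. A call with a gripper value outside its range is refused whole. "claw" is the finger opening in m, from 0 to 0.0878, set as the call begins (left out, the last holds). The fingers move at their own pace and stop on an object; "squeeze" is the grip in N (left out, the last holds). Time passes only in rows, so rows that do not move let the fingers close. It gives the time, the measured TCP pose, the force and the opening at its end, in the units of the state.
- env.observe(): the state, without advancing time (a new reading comes with each control period).
- optics.get_image(name): name is "scene" or "top" or "wrist"; returns (picture, depth): 400x640x3 uint8, red, green, blue; 400x640 float32, m along the optical axis (not along the pixel's ray), 0 where there is no reading.
- optics.calibration(name): a dict with "intrinsics" (3x3 intrinsics, pixels), "D" ([k1, k2, p1, p2, k3] as OpenCV has them; the pictures are not rectified), "R" (3x3) and "t" (3): a world point X has camera coordinates R X + t. Camera axes: x right, y down, z forward; pixel columns grow to the right and rows downward; lengths in m; the calibration is good to about 2 mm. A picture is of the moment at which its call begins: read the wrist's pose just before it. calibration takes no time and is no camera call; for the wrist camera it gives the pose at the moment of the call.
- env.finish_job(): hands the job in, once; it reports no verdict.
Trained networks look in the newest picture that a camera, given by its name, has taken for a name from the list of things; names that differ only in an ending like _2 or _b are one class to them, and where a whole thing is asked for, a point or a joint stands for the part that bears it (a point fixed in the world has none). Each returns a list of dicts, best first, with "conf" (0 to 1); they miss things now and then, are a little off and sometimes report something else, mostly with a low value. They report only what shows in the picture. A call takes as long as a camera call. They do not tell look-alikes from the thing itself.
- look_for(label, camera): "pixel" ([row, column] in pixels, amid what is visible of it).
- cut_out(label, camera): "region" (400x640 bool, what is visible of it) and "pixel" ([row, column] in pixels, amid what is visible of it).
The state is a dict: "time_s": time; "joints": joint angles; "joint_vel": joint speeds; "effort": joint torques, N m; "tool_pos": TCP position; "tcp_rot": TCP orientation; "contact_force": force on the tool from outside, world axes, zero at the start; "ft_torque": the same for the moment, N m; "opening": finger opening in m.
Only numpy, scipy, OpenCV 4.12 (cv2) and the standard library are available. Lean on these libraries where they do the work, as an engineer would, in place of code of your own. Each camera call takes 0.05 s, during which the arm holds its last target.

## Working session

There is one attempt and no reset: what is moved stays moved. The work goes in short steps, Python scripts to look and compute and a tool call to move; the robot and the scene stay as the last step left them, time stands still between calls to the robot, and variables do not carry over. Pictures are saved under pics/ and viewed, and the job is handed in when it is done.

Besides the shell and the picture viewer there is one more tool, called after ">>>" as name(argument=value, ...), one argument or row to a line, values as JSON. arm_command: Moves the arm, as the interface text tells. Its arguments: {"type":"object","properties":{"moves":{"type":"array"},"claw":{"type":"number"},"squeeze":{"type":"number"}},"required":["moves"]}

```bash
ls -la; mkdir -p pics; python3 - <<'E'
from station import env, optics, look_for, cut_out
import cv2
s=env.observe()
for k,v in s.items(): print(k,v)
for n in ["scene","top","wrist"]:
    im,d=optics.get_image(n); cv2.imwrite(f"pics/a_{n}.png",im[:,:,::-1])
    c=optics.calibration(n); print(n,c)
E
```

```text
total 12
drwxr-xr-x  3 agent agent 4096 Dec  7 14:34 .
drwxr-xr-x 23 root  root  4096 Dec  7 14:34 ..
drwxr-xr-x  2 agent agent 4096 Dec  7 14:34 pics
time_s 0.0
joints [ 1.01292617  0.47777778  0.02234686  1.55643345 -0.01145995  1.10927277
 -0.08309414]
joint_vel [-0.00059764 -0.00040625  0.00023431 -0.00019199  0.00010244 -0.00099181
 -0.00080304]
effort [-1.99457253e-05 -5.82851887e+01  1.53430067e+00 -2.72607028e+01
 -5.45082917e-02  1.71001512e-02  1.50054334e-04]
tool_pos [ 0.29317904 -0.60735389  0.22170443]
tcp_rot [ 0.59919345 -0.59863489  0.37645814 -0.37534351]
contact_force [-0.08097416  1.22038906  0.22119134]
ft_torque [ 0.0200133   0.00064776 -0.02426912]
opening 0.08766679769675698
scene {'intrinsics': array([[433.29490546,   0.        , 322.32917797],
       [  0.        , 433.29490546, 204.0325862 ],
       [  0.        ,   0.        ,   1.        ]]), 'D': array([-0.03174657,  0.        ,  0.        ,  0.        ,  0.        ]), 'R': array([[ 0.77175682,  0.63590496, -0.00403759],
       [ 0.51416434, -0.62771909, -0.58446879],
       [-0.37420107,  0.44899179, -0
[... 308 characters left out ...]
   ]), 'R': array([[-0.00540335, -0.99998263, -0.00235277],
       [-0.98862053,  0.00569564, -0.15032301],
       [ 0.1503338 ,  0.00151375, -0.98863414]]), 't': array([-0.07724131,  0.55213971,  1.36197524])}
wrist {'intrinsics': array([[301.13454998,   0.        , 323.8036981 ],
       [  0.        , 301.13454998, 196.9203655 ],
       [  0.        ,   0.        ,   1.        ]]), 'D': array([0.00469406, 0.        , 0.        , 0.        , 0.        ]), 'R': array([[ 4.34624502e-01, -9.00611710e-01, -3.00046375e-04],
       [-8.63422871e-01, -4.16772313e-01,  2.84256546e-01],
       [-2.56129825e-01, -1.23285793e-01, -9.58748208e-01]]), 't': array([-0.67506538, -0.03452557,  0.39064101])}
```

View pics/a_scene.png

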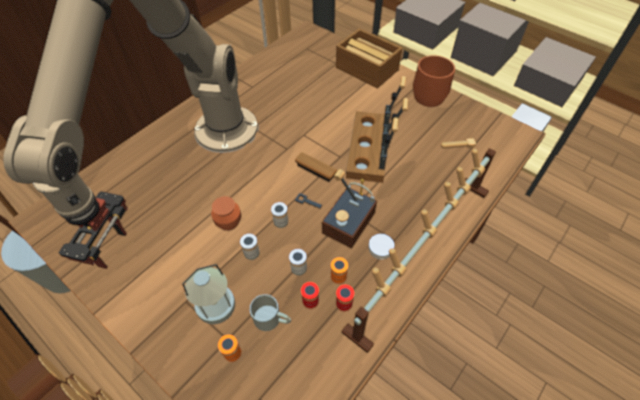

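View pics/a_top.png

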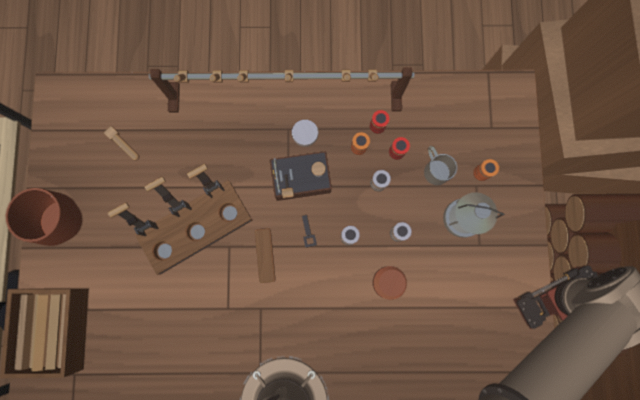

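View pics/a_wrist.png

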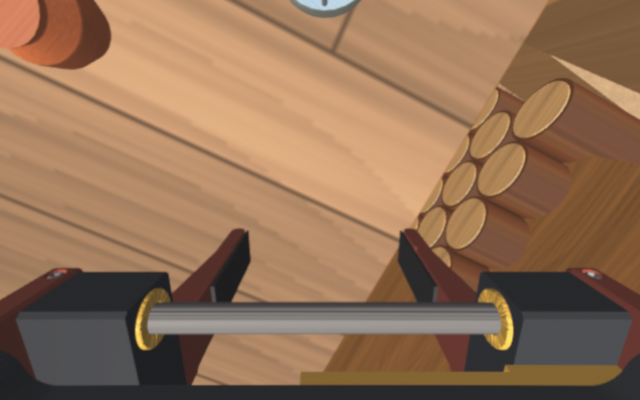

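The top view shows three plain aluminium cartridges at [row, col] (180,381), (235,350) and (231,402). The orange and red look-alikes are at (142,361), (121,380), (147,400) and (169,486). The bank's sockets are at (212,229), (231,197) and (250,164), and the control box is at (175,300).

```bash
cat > h.py <<'E'
from station import env, optics, look_for, cut_out
import numpy as np, cv2
from scipy.spatial.transform import Rotation as Rot
def snap(n):
    c=optics.calibration(n); im,d=optics.get_image(n); return im,d,c
def world(d,c,mask=None,uv=None):
    """Nx3 world points, uv"""
    if mask is not None:
        r,cc=np.nonzero(mask&(d>0)); uv=np.stack([cc,r],1)
    uv=np.asarray(uv,float)
    z=d[uv[:,1].round().astype(int),uv[:,0].round().astype(int)]
    n=cv2.undistortPoints(uv[:,None],c["intrinsics"],c["D"])[:,0]
    P=np.c_[n*z[:,None],z]
    return (P-c["t"])@c["R"],uv
def onplane(uv,c,h):
    n=cv2.undistortPoints(np.asarray(uv,float).reshape(-1,1,2),c["intrinsics"],c["D"])[:,0]
    D=np.c_[n,np.ones(len(n))]@c["R"]; o=-c["R"].T@c["t"]
    return o+D*((h-o[2])/D[:,2])[:,None]
def proj(P,c):
    P=np.asarray(P,float).reshape(-1,3)
    return cv2.projectPoints(P,cv2.Rodrigues(c["R"])[0],c["t"],c["intrinsics"],c["D"])[0][:,0]
def toolR():
    s=env.observe(); q=s["tcp_rot"]; return Rot.from_quat([q[1],q[2],q[3],q[0]]).as_matrix(), s
def goto(p,yaw=None):
    """offset to tool axes; yaw=desired world angle of tool x (mod pi)"""
    R,s=toolR(); d=R.T@(np.asarray(p)-s["tool_pos"])
    cur=np.arctan2(R[1,0],R[0,0])
    out={"dp_tool":d.round(4),"yaw":round(cur,4),"pos":s["tool_pos"].round(4),"F":s["contact_force"].round(2),"t":round(s["time_s"],2)}
    if yaw is not None:
        e=(yaw-cur+np.pi/2)%np.pi-np.pi/2; out["yawerr"]=round(e,4); out["spin"]=round(e*np.sign(R[2,1]),4)
    print(out)
E
python3 - <<'E'
from h import *
np.set_printoptions(precision=4,suppress=True)
R,s=toolR(); print(R)
im,d,c=snap("top")
for lab in ["cart1_mid","clamp1","cradle1","plunger","lever","pointer","lever_knob","clamp1_bar","plunger_top","pointer_tip"]:
    for r in cut_out(lab,"top"):
        P,_=world(d,c,r["region"]); 
        if len(P)==0: continue
        top=P[P[:,2]>P[:,2].max()-0.01]
        print(lab,round(r["conf"],2),r["pixel"],"n",len(P),"mean",P.mean(0),"zmax",P[:,2].max(),"topmid",(top.min(0)+top.max(0))/2)
E
```

```text
[[ 0.4348 -0.0007  0.9005]
 [-0.9005  0.0012  0.4348]
 [-0.0013 -1.     -0.0001]]
cart1_mid 0.84 [230.8, 398.3] n 319 mean [ 0.4582 -0.3182  0.0671] zmax 0.08285254082732207 topmid [ 0.4603 -0.3207  0.0779]
clamp1 0.92 [216.7, 127.5] n 469 mean [0.4905 0.3852 0.1694] zmax 0.23920944624534396 topmid [0.5025 0.3892 0.2342]
clamp1 0.71 [192.3, 163.9] n 429 mean [0.55   0.2966 0.1765] zmax 0.2396047250105005 topmid [0.5661 0.3039 0.2346]
clamp1 0.7 [180.1, 206.0] n 342 mean [0.587  0.1968 0.1799] zmax 0.2422154185096543 topmid [0.5945 0.2005 0.2375]
clamp1 0.21 [171.1, 317.3] n 146 mean [ 0.6257 -0.0955  0.1069] zmax 0.11612486760330903 topmid [ 0.6261 -0.0954  0.1112]
cradle1 0.84 [222.2, 187.4] n 6596 mean [0.4898 0.2629 0.0628] zmax 0.2422154185096543 topmid [0.5473 0.2945 0.2372]
cradle1 0.73 [178.3, 202.2] n 377 mean [0.5912 0.2012 0.1715] zmax 0.2422154185096543 topmid [0.5944 0.2011 0.2374]
plunger 0.44 [167.1, 318.5] n 143 mean [ 0.6281 -0.096   0.1073] zmax 0.11612486760330903 topmid [ 0.6274 -0.0955  0.1112]
lever 0.7 [189.7, 287.0] n 106 mean [ 0.5588 -0.0152  0.1583] zmax 0.17573138851124312 topmid [ 0.5523 -0.0164  0.1709]
lever_knob 0.56 [192.7, 166.2] n 443 mean [0.5486 0.2959 0.1762] zmax 0.2396047250105005 topmid [0.5661 0.3051 0.2346]
clamp1_bar 0.87 [215.6, 129.9] n 419 mean [0.4892 0.3803 0.1825] zmax 0.23920944624534396 topmid [0.5025 0.388  0.2342]
plunger_top 0.44 [214.5, 468.9] n 1876 mean [ 0.4958 -0.4929  0.122 ] zmax 0.22922241139968963 topmid [ 0.5013 -0.5046  0.2244]
plunger_top 0.42 [170.1, 318.1] n 152 mean [ 0.627  -0.0956  0.1071] zmax 0.11612486760330903 topmid [ 0.6274 -0.0954  0.1112]
plunger_top 0.3 [131.8, 304.0] n 565 mean [ 0.7505 -0.0583  0.0236] zmax 0.03464545933427181 topmid [ 0.7526 -0.0578  0.0296]
pointer_tip 0.6 [214.5, 126.7] n 439 mean [0.4895 0.3811 0.1775] zmax 0.23920944624534396 topmid [0.5025 0.388  0.2342]
```

```bash
python3 - <<'E'
from h import *
np.set_printoptions(precision=4,suppress=True)
im,d,c=snap("top")
P,uv=world(d,c,np.ones(d.shape,bool))
Z=P[:,2]
def box(sel,name):
    r=cv2.minAreaRect(P[sel][:,:2].astype(np.float32)*1000); print(name,sel.sum(),r, "zmed",np.median(Z[sel]))
inb=(P[:,1]>0.08)&(P[:,1]<0.42)&(P[:,0]<0.6)&(P[:,0]>0.32)
box(inb&(Z>0.03)&(Z<0.05),"bank")
inc=(P[:,1]>-0.15)&(P[:,1]<0.06)&(P[:,0]<0.7)&(P[:,0]>0.5)
box(inc&(Z>0.058)&(Z<0.08),"box")
for x,y in [(381,180),(350,235),(402,231)]:
    g=onplane([[x,y]],c,0.076)[0]
    s=(np.hypot(P[:,0]-g[0],P[:,1]-g[1])<0.045)&(Z>0.066)&(Z<0.09)
    Q=P[s][:,:2]; (cx,cy),rad=cv2.minEnclosingCircle(Q.astype(np.float32)*1000); print("cart",g,s.sum(),Q.mean(0),cx,cy,rad,Z[s].mean())
big=cv2.resize(im[140:280,90:350],None,fx=3,fy=3,interpolation=cv2.INTER_CUBIC); cv2.imwrite("pics/b1.png",big[:,:,::-1])
big=cv2.resize(im[110:260,330:510],None,fx=4,fy=4,interpolation=cv2.INTER_CUBIC); cv2.imwrite("pics/b2.png",big[:,:,::-1])
E
```

```text
bank 4047 ((461.02801513671875, 245.06430053710938), (181.67001342773438, 305.3662414550781), 27.118024826049805) zmed 0.03985345266820457
box 1852 ((620.7630615234375, -45.77832794189453), (111.19181823730469, 160.17115783691406), 8.194019317626953) zmed 0.07153219265699082
cart [ 0.6   -0.269  0.076] 244 [ 0.6041 -0.2686] 605.0425415039062 -268.9999694824219 24.70542335510254 0.0757203203097544
cart [ 0.4489 -0.1811  0.076 ] 252 [ 0.4509 -0.181 ] 451.1640319824219 -181.01513671875 24.430753707885742 0.07538177756499274
cart [ 0.459  -0.3222  0.076 ] 257 [ 0.4595 -0.3209] 459.9075927734375 -321.4559631347656 24.41008186340332 0.07587992194572217
```

View pics/b1.png

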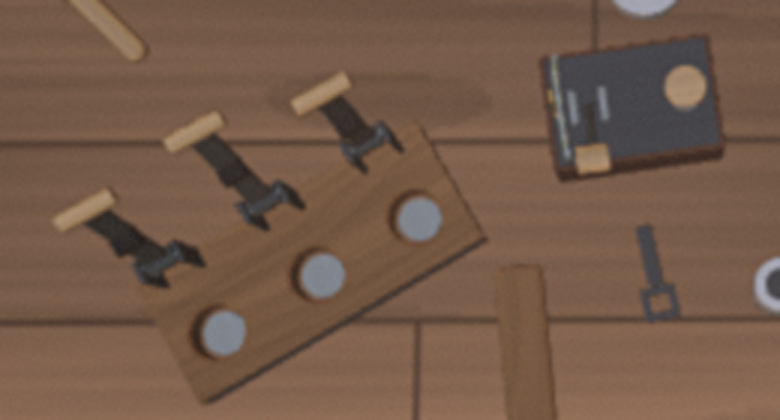

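View pics/b2.png

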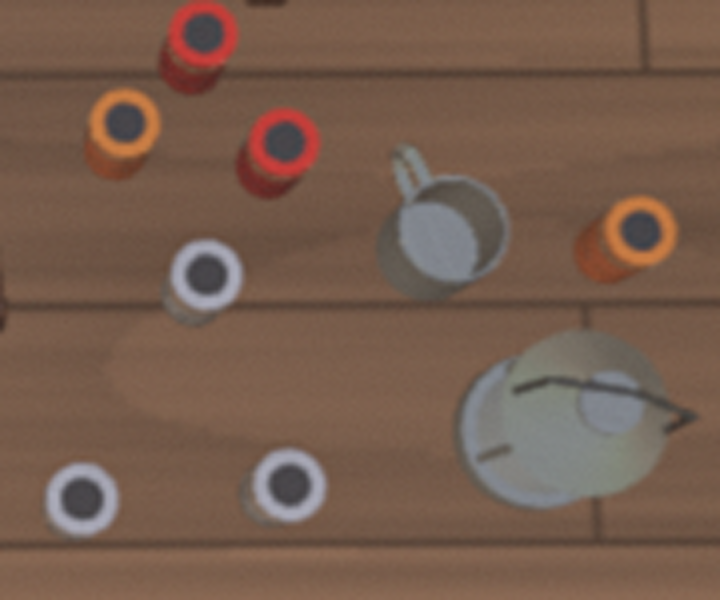

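```bash
cat >> h.py <<'E'
def fitrect(P,W,H,x0):
    from scipy.optimize import minimize
    # P Nx2 points on face; rectangle W(x) x H(y) centre, yaw: minimise area-balanced mismatch via soft edges
    def f(v):
        cs,sn=np.cos(v[2]),np.sin(v[2]); q=(P-v[:2])@np.array([[cs,-sn],[sn,cs]])
        ins=1/(1+np.exp((np.maximum(abs(q[:,0])-W/2,abs(q[:,1])-H/2))/0.0015))
        return -ins.sum()
    best=min((minimize(f,np.array(x0)+dx,method="Nelder-Mead",options=dict(xatol=1e-5,fatol=1e-3,initial_simplex=np.array(x0)+dx+np.array([[0,0,0],[.01,0,0],[0,.01,0],[0,0,.05]]))) for dx in np.random.default_rng(0).normal(0,[.005,.005,.03],(8,3))),key=lambda r:r.fun)
    return best.x,best.fun,len(P)
E
python3 - <<'E'
from h import *
np.set_printoptions(precision=4,suppress=True)
im,d,c=snap("top")
P,uv=world(d,c,np.ones(d.shape,bool)); Z=P[:,2]
inb=(P[:,1]>0.08)&(P[:,1]<0.42)&(P[:,0]<0.6)&(P[:,0]>0.32)&(Z>0.033)&(Z<0.047)
v,f,n=fitrect(P[inb][:,:2],.13,.30,[.455,.24,.47]); print("bank",v,f,n)
inc=(P[:,1]>-0.15)&(P[:,1]<0.06)&(P[:,0]<0.7)&(P[:,0]>0.5)&(Z>0.06)&(Z<0.08)
w,f,n=fitrect(P[inc][:,:2],.11,.16,[.62,-.046,.14]); print("box",w,f,n)
def tf(v,x,y,z): 
    cs,sn=np.cos(v[2]),np.sin(v[2]); return [v[0]+cs*x-sn*y,v[1]+sn*x+cs*y,z]
o=im.copy()
for v_,W,H,z in [(v,.13,.3,.04),(w,.11,.16,.07)]:
    pts=[tf(v_,a*W/2,b*H/2,z) for a,b in [(1,1),(1,-1),(-1,-1),(-1,1)]]
    cv2.polylines(o,[(proj(pts,c)*8).round().astype(np.int32)],True,(0,255,0),1,cv2.LINE_AA,3)
np.save("bank0.npy",v)
cv2.imwrite("pics/c1.png",cv2.resize(o[140:280,90:350],None,fx=3,fy=3,interpolation=cv2.INTER_NEAREST)[:,:,::-1])
# seats
for y in(.105,0,-.105):
    for x in (0,-.01,-.02): pass
s=(P[:,1]>0.08)&(P[:,1]<0.42)&(P[:,0]<0.6)&(P[:,0]>0.32)&(Z>0.0)&(Z<0.025)
cs,sn=np.cos(v[2]),np.sin(v[2]); q=(P[:,:2]-v[:2])@np.array([[cs,-sn],[sn,cs]])
for y in(.105,0,-.105):
    k=(abs(q[:,1]-y)<.035)&(abs(q[:,0])<.05)&(Z<.03); print(y,k.sum(),(q[k].min(0)+q[k].max(0))/2,np.ptp(q[k],axis=0),np.median(Z[k]))
E
```

```text
bank [0.478  0.2542 0.5325] -3849.015262903572 3942
box [ 0.62   -0.0459  0.1376] -1783.9328731313803 1849
0.105 248 [-0.0093  0.108 ] [0.0463 0.045 ] 0.01133233332233458
0 249 [-0.0095  0.0038] [0.0459 0.0462] 0.011047757032773326
-0.105 240 [-0.0157 -0.1032] [0.0585 0.048 ] 0.011524733931440594
```

View pics/c1.png

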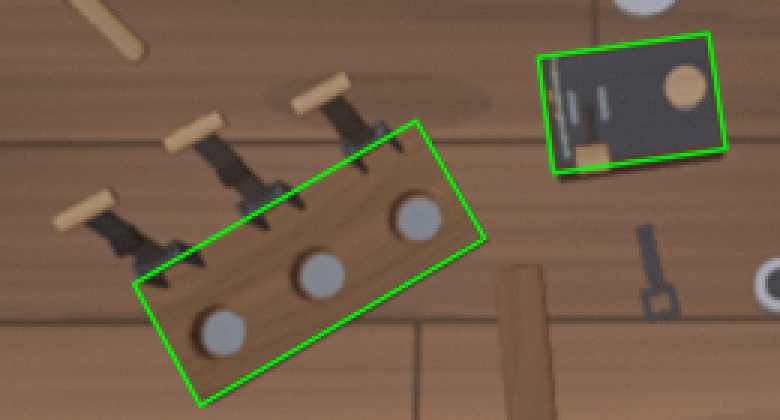

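```bash
python3 - <<'E'
from h import *
np.set_printoptions(precision=4,suppress=True)
R,s=toolR(); c=optics.calibration("wrist"); C=-c["R"].T@c["t"]
print("cam in tool",R.T@(C-s["tool_pos"])); print("R cam in tool",c["R"]@R)
goto([.451,-.181,.10],-1.038)
goto([.605,-.269,.10],-1.038)
E
```

```text
cam in tool [ 0.0004 -0.1622  0.0778]
R cam in tool [[ 1.     -0.001  -0.0002]
 [-0.0004 -0.2842 -0.9588]
 [ 0.0009  0.9588 -0.2842]]
{'dp_tool': array([-0.316 ,  0.1227,  0.3274]), 'yaw': np.float64(-1.121), 'pos': array([ 0.2935, -0.6079,  0.2227]), 'F': array([ 0.6 ,  0.11, -0.16]), 't': 0.8, 'yawerr': np.float64(0.083), 'spin': np.float64(-0.083)}
{'dp_tool': array([-0.1698,  0.1227,  0.4278]), 'yaw': np.float64(-1.121), 'pos': array([ 0.2935, -0.6079,  0.2227]), 'F': array([ 0.6 ,  0.11, -0.16]), 't': 0.8, 'yawerr': np.float64(0.083), 'spin': np.float64(-0.083)}
```

>>> arm_command(
  moves=[
    {"dp": [-0.021,-0.003,0.022],"spin": 0},
    {"dp": [-0.021,-0.003,0.022],"spin": 0},
    {"dp": [-0.021,-0.003,0.022],"spin": 0},
    {"dp": [-0.021,-0.003,0.022],"spin": 0},
    {"dp": [-0.021,-0.003,0.022],"spin": 0},
  ],
  claw=0.0878,
  squeeze=25,
)

```text
time_s: 1.22
tool_pos: [0.3472, -0.4641, 0.2379]
tcp_rot: [-0.599, 0.599, -0.376, 0.376]
contact_force: [0.8, 0.3, -0.0]
opening: 0.0876
```

>>> arm_command(
  moves=[
    {"dp": [-0.021,0,0.022],"spin": 0},
    {"dp": [-0.021,0,0.022],"spin": 0},
    {"dp": [-0.021,0,0.022],"spin": 0},
    {"dp": [-0.021,0,0.022],"spin": 0},
    {"dp": [-0.021,0,0.022],"spin": 0},
  ],
)

```text
time_s: 1.63
tool_pos: [0.4006, -0.3217, 0.2379]
tcp_rot: [-0.599, 0.599, -0.376, 0.376]
contact_force: [0.7, 0.2, -0.4]
opening: 0.0877
```

>>> arm_command(
  moves=[
    {"dp": [-0.021,0,0.022],"spin": 0},
    {"dp": [-0.021,0,0.022],"spin": 0},
    {"dp": [-0.021,0,0.022],"spin": 0},
    {"dp": [-0.021,0,0.022],"spin": 0},
    {"dp": [-0.021,0,0.022],"spin": 0},
  ],
)

```text
time_s: 2.05
tool_pos: [0.4541, -0.1794, 0.238]
tcp_rot: [0.599, -0.599, 0.376, -0.376]
contact_force: [0.9, 0.0, -0.4]
opening: 0.0877
```

```bash
python3 - <<'E'
from h import *
np.set_printoptions(precision=4,suppress=True)
goto([.451,-.181,.10],2.2); print(env.observe()["joints"])
E
```

```text
{'dp_tool': array([ 0.0001,  0.138 , -0.0035]), 'yaw': np.float64(-1.1212), 'pos': array([ 0.4541, -0.1794,  0.238 ]), 'F': array([ 0.86,  0.01, -0.39]), 't': 2.05, 'yawerr': np.float64(0.1796), 'spin': np.float64(-0.1796)}
[ 0.4504  0.1644 -0.2253  1.9604  0.0431  1.0206 -0.9156]
```

>>> arm_command(
  moves=[
    {"dp": [0,0,0],"spin": 0.12},
    {"dp": [0,0,0],"spin": 0.12},
    {"dp": [0,0,0],"spin": 0.12},
    {"dp": [0,0,0],"spin": 0.12},
    {"dp": [0,0,0],"spin": 0.12},
  ],
)

```text
time_s: 2.47
tool_pos: [0.4538, -0.1807, 0.2378]
tcp_rot: [-0.46, 0.459, -0.537, 0.538]
contact_force: [0.7, 0.6, 0.2]
opening: 0.0876
```

>>> arm_command(
  moves=[
    {"dp": [0,0,0],"spin": 0.12},
    {"dp": [0,0,0],"spin": 0.12},
    {"dp": [0,0,0],"spin": 0.12},
    {"dp": [0,0,0],"spin": 0.12},
    {"dp": [0,0,0],"spin": 0.12},
  ],
)

```text
time_s: 2.88
tool_pos: [0.4538, -0.1807, 0.2378]
tcp_rot: [-0.28, 0.28, -0.649, 0.649]
contact_force: [-0.3, 0.5, -0.1]
opening: 0.0875
```

>>> arm_command(
  moves=[
    {"dp": [0,0,0],"spin": 0.12},
    {"dp": [0,0,0],"spin": 0.12},
    {"dp": [0,0,0],"spin": 0.12},
    {"dp": [0,0,0],"spin": 0.12},
    {"dp": [0,0,0],"spin": 0.12},
  ],
)

```text
time_s: 3.3
tool_pos: [0.4537, -0.1808, 0.2378]
tcp_rot: [-0.076, 0.076, -0.703, 0.703]
contact_force: [0.3, 0.1, -0.0]
opening: 0.0875
```

>>> arm_command(
  moves=[
    {"dp": [0,0,0],"spin": 0.12},
    {"dp": [0,0,0],"spin": 0.12},
    {"dp": [0,0,0],"spin": 0.12},
    {"dp": [0,0,0],"spin": 0.12},
    {"dp": [0,0,0],"spin": 0.12},
  ],
)

```text
time_s: 3.72
tool_pos: [0.4524, -0.1829, 0.2335]
tcp_rot: [-0.059, 0.052, 0.706, -0.704]
contact_force: [-0.0, -0.5, -0.4]
opening: 0.0877
```

>>> arm_command(
  moves=[
    {"dp": [0,0,0],"spin": 0.12},
    {"dp": [0,0,0],"spin": 0.12},
    {"dp": [0,0,0],"spin": 0.12},
    {"dp": [0,0,0],"spin": 0.09},
    {"dp": [0,0,0],"spin": 0},
  ],
)

```text
time_s: 4.13
tool_pos: [0.4511, -0.1831, 0.227]
tcp_rot: [-0.163, 0.143, 0.691, -0.69]
contact_force: [0.3, -0.4, -0.1]
opening: 0.0879
```

```bash
cat >> h.py <<'E'
def cartcheck(cam,g,tag,h=0.076,rad=.045,zt=.012):
    im,d,c=snap(cam); P,uv=world(d,c,np.ones(d.shape,bool))
    s=(np.hypot(P[:,0]-g[0],P[:,1]-g[1])<rad)&(abs(P[:,2]-h)<zt)
    cv2.imwrite(f"pics/{tag}.png",im[:,:,::-1])
    if s.sum()<20: print("few",s.sum()); return
    (cx,cy),r=cv2.minEnclosingCircle(P[s][:,:2].astype(np.float32)*1000)
    print(cam,"n",s.sum(),"mean",P[s].mean(0),"circ",cx,cy,r,"mid",(P[s].min(0)+P[s].max(0))/2)
E
python3 - <<'E'
from h import *
np.set_printoptions(precision=4,suppress=True)
goto([.451,-.181,.034]); R,s=toolR(); print(s["joints"],np.arctan2(R[1,2],R[0,2]))
cartcheck("wrist",[.451,-.181],"w1")
E
```

```text
{'dp_tool': array([-0.0044,  0.193 , -0.0026]), 'yaw': np.float64(2.7059), 'pos': array([ 0.4511, -0.1831,  0.227 ]), 'F': array([ 0.26, -0.43, -0.07]), 't': 4.13}
[-0.6751  0.3185  1.1512  2.0171 -0.3315  1.0446 -2.9412] -2.0063303763982283
wrist n 1598 mean [ 0.449  -0.185   0.0759] circ 449.4791564941406 -183.98062133789062 24.235273361206055 mid [ 0.4493 -0.1839  0.0715]
```

View pics/w1.png

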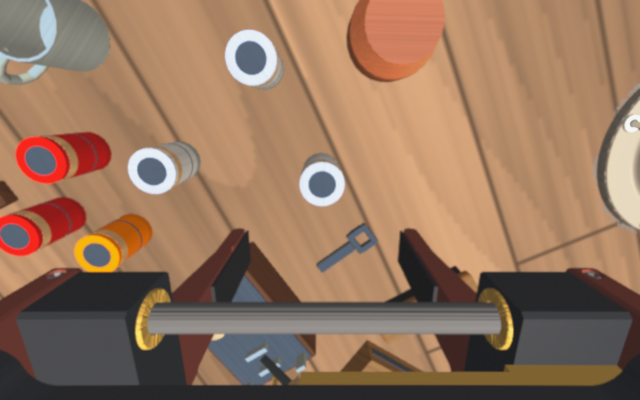

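Positive spin runs joint 7 into its limit. The tool has to turn the other way round, which leaves plenty of range at the cradles.

>>> arm_command(
  moves=[
    {"dp": [0,0,0],"spin": -0.12},
    {"dp": [0,0,0],"spin": -0.12},
    {"dp": [0,0,0],"spin": -0.12},
    {"dp": [0,0,0],"spin": -0.12},
    {"dp": [0,0,0],"spin": -0.12},
  ],
)

```text
time_s: 4.6
tool_pos: [0.451, -0.1827, 0.2268]
tcp_rot: [0.054, -0.072, 0.709, -0.699]
contact_force: [0.1, 0.2, 0.2]
opening: 0.0879
```

>>> arm_command(
  moves=[
    {"dp": [0,0,0],"spin": -0.12},
    {"dp": [0,0,0],"spin": -0.12},
    {"dp": [0,0,0],"spin": -0.12},
    {"dp": [0,0,0],"spin": -0.12},
    {"dp": [0,0,0],"spin": -0.12},
  ],
)

```text
time_s: 5.02
tool_pos: [0.4511, -0.1827, 0.227]
tcp_rot: [0.261, -0.275, 0.662, -0.647]
contact_force: [-0.3, 0.5, -0.5]
opening: 0.0878
```

>>> arm_command(
  moves=[
    {"dp": [0,0,0],"spin": -0.12},
    {"dp": [0,0,0],"spin": -0.12},
    {"dp": [0,0,0],"spin": -0.12},
    {"dp": [0,0,0],"spin": -0.12},
    {"dp": [0,0,0],"spin": -0.12},
  ],
)

```text
time_s: 5.43
tool_pos: [0.4511, -0.1828, 0.2272]
tcp_rot: [0.445, -0.454, 0.555, -0.537]
contact_force: [0.5, -0.2, -0.2]
opening: 0.0879
```

>>> arm_command(
  moves=[
    {"dp": [0,0,0],"spin": -0.12},
    {"dp": [0,0,0],"spin": -0.12},
    {"dp": [0,0,0],"spin": -0.12},
    {"dp": [0,0,0],"spin": -0.12},
    {"dp": [0,0,0],"spin": -0.12},
  ],
)

```text
time_s: 5.85
tool_pos: [0.4511, -0.1828, 0.2273]
tcp_rot: [-0.589, 0.592, -0.398, 0.379]
contact_force: [0.2, -0.3, 0.6]
opening: 0.0878
```

```bash
python3 - <<'E'
from h import *
np.set_printoptions(precision=4,suppress=True)
goto([.451,-.181,.034]); R,s=toolR(); print(s["joints"],np.arctan2(R[1,2],R[0,2]))
E
```

```text
{'dp_tool': array([0.0022, 0.1933, 0.0041]), 'yaw': np.float64(-1.1643), 'pos': array([ 0.4511, -0.1828,  0.2273]), 'F': array([ 0.17, -0.33,  0.59]), 't': 5.85}
[-0.2761  0.1901  0.6168  2.0008 -0.1322  1.0163 -0.7591] 0.4068220003093676
```

```bash
python3 - <<'E'
from h import *
np.set_printoptions(precision=4,suppress=True)
R,s=toolR(); print(R)
E
```

```text
[[ 0.3953 -0.0248  0.9182]
 [-0.9183  0.0115  0.3956]
 [-0.0203 -0.9996 -0.0182]]
```

>>> arm_command(
  moves=[
    {"dp": [0,0,0],"spin": -0.12},
    {"dp": [0,0,0],"spin": -0.12},
    {"dp": [0,0,0],"spin": -0.12},
    {"dp": [0,0,0],"spin": -0.12},
    {"dp": [0,0,0],"spin": -0.12},
  ],
)

```text
time_s: 6.27
tool_pos: [0.4511, -0.1828, 0.2275]
tcp_rot: [0.681, -0.678, 0.206, -0.187]
contact_force: [0.1, -0.9, 0.3]
opening: 0.088
```

>>> arm_command(
  moves=[
    {"dp": [0,0,0],"spin": -0.12},
    {"dp": [0,0,0],"spin": -0.12},
    {"dp": [0,0,0],"spin": -0.12},
    {"dp": [0,0,0],"spin": -0.12},
    {"dp": [0,0,0],"spin": -0.12},
  ],
)

```text
time_s: 6.68
tool_pos: [0.4511, -0.1828, 0.2276]
tcp_rot: [0.711, -0.703, -0.004, 0.021]
contact_force: [-0.2, -0.3, 0.5]
opening: 0.0879
```

>>> arm_command(
  moves=[
    {"dp": [0,0,0],"spin": -0.12},
    {"dp": [0,0,0],"spin": -0.12},
    {"dp": [0,0,0],"spin": -0.12},
    {"dp": [0,0,0],"spin": -0.12},
    {"dp": [0,0,0],"spin": -0.12},
  ],
)

```text
time_s: 7.1
tool_pos: [0.4512, -0.1828, 0.2277]
tcp_rot: [0.678, -0.665, -0.214, 0.228]
contact_force: [0.3, 0.6, -0.9]
opening: 0.0878
```

>>> arm_command(
  moves=[
    {"dp": [0,0,0],"spin": -0.12},
    {"dp": [0,0,0],"spin": -0.12},
    {"dp": [0,0,0],"spin": -0.12},
    {"dp": [0,0,0],"spin": -0.12},
    {"dp": [0,0,0],"spin": -0.12},
  ],
)

```text
time_s: 7.52
tool_pos: [0.4512, -0.1828, 0.2277]
tcp_rot: [0.584, -0.568, -0.405, 0.414]
contact_force: [0.0, 0.1, -0.5]
opening: 0.088
```

```bash
python3 - <<'E'
from h import *
np.set_printoptions(precision=4,suppress=True)
goto([.451,-.181,.034]); R,s=toolR(); print(s["joints"],np.arctan2(R[1,2],R[0,2]));print(R)
E
```

```text
{'dp_tool': array([ 0.0012,  0.1937, -0.0043]), 'yaw': np.float64(1.2358), 'pos': array([ 0.4512, -0.1828,  0.2277]), 'F': array([ 0.03,  0.15, -0.46]), 't': 7.52}
[ 0.0018  0.1736  0.2922  1.9854 -0.0623  1.0168  1.5599] 2.806687777588669
[[ 0.3287 -0.0241 -0.9441]
 [ 0.9444  0.0106  0.3286]
 [ 0.0021 -0.9997  0.0263]]
```

>>> arm_command(
  moves=[
    {"dp": [0,0,0],"spin": -0.115},
    {"dp": [0,0,0],"spin": -0.115},
    {"dp": [0,0,0],"spin": -0.115},
    {"dp": [0,0,0],"spin": -0.115},
    {"dp": [0,0,0],"spin": -0.115},
  ],
)

```text
time_s: 7.93
tool_pos: [0.4512, -0.1828, 0.2278]
tcp_rot: [0.446, -0.428, -0.554, 0.558]
contact_force: [-0.5, -0.5, 0.4]
opening: 0.0875
```

>>> arm_command(
  moves=[
    {"dp": [0,0,0],"spin": -0.115},
    {"dp": [0,0.04,0],"spin": 0},
    {"dp": [0,0.03,0],"spin": 0},
    {"dp": [0,0,0],"spin": 0},
  ],
)

```text
time_s: 8.27
tool_pos: [0.4459, -0.1806, 0.1533]
tcp_rot: [0.418, -0.393, -0.576, 0.582]
contact_force: [0.5, 1.5, -0.1]
opening: 0.0874
```

```bash
python3 - <<'E'
from h import *
np.set_printoptions(precision=4,suppress=True)
goto([.451,-.181,.034]); R,s=toolR(); print(s["joints"],np.arctan2(R[1,2],R[0,2]));print(R)
cartcheck("wrist",[.451,-.181],"w2"); cartcheck("top",[.451,-.181],"t2")
cartcheck("top",[.605,-.269],"t2");cartcheck("top",[.460,-.321],"t2")
E
```

```text
{'dp_tool': array([-0.0049,  0.119 , -0.0078]), 'yaw': np.float64(1.9194), 'pos': array([ 0.4459, -0.1806,  0.1533]), 'F': array([ 0.54,  1.54, -0.11]), 't': 8.27}
[ 0.0862  0.2659  0.2019  2.0633 -0.075   0.854   2.2522] -2.792332894110574
[[-0.3415 -0.0326 -0.9393]
 [ 0.9396  0.0134 -0.3421]
 [ 0.0238 -0.9994  0.026 ]]
wrist n 2596 mean [ 0.4475 -0.1841  0.0759] circ 448.92462158203125 -183.48016357421875 24.375028610229492 mid [ 0.4489 -0.1837  0.0715]
few 0
top n 247 mean [ 0.6039 -0.2685  0.0754] circ 604.7374877929688 -268.9983215332031 24.465532302856445 mid [ 0.6049 -0.2686  0.0735]
top n 251 mean [ 0.4589 -0.3212  0.076 ] circ 459.4309997558594 -321.3038330078125 24.50996971130371 mid [ 0.4605 -0.3206  0.0751]
```

View pics/w2.png

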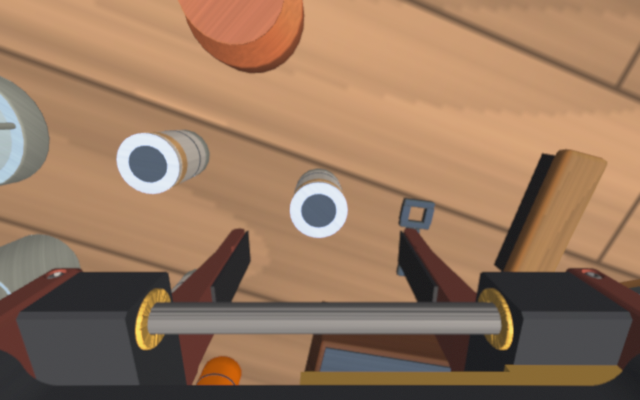

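```bash
python3 - <<'E'
from h import *
goto([.449,-.1836,.034])
E
```

```text
{'dp_tool': array([-0.0028,  0.1247, -0.0007]), 'yaw': np.float64(1.917), 'pos': array([ 0.4504, -0.1825,  0.1587]), 'F': array([-0.32, -0.1 , -0.25]), 't': 8.47}
```

>>> arm_command(
  moves=[
    {"dp": [-0.0007,0.028,0],"spin": 0},
    {"dp": [-0.0007,0.028,0],"spin": 0},
    {"dp": [-0.0007,0.028,-0.0003],"spin": 0},
    {"dp": [-0.0007,0.025,-0.0004],"spin": 0},
    {"dp": [0,0.0157,0],"spin": 0},
  ],
)

```text
time_s: 8.88
tool_pos: [0.4484, -0.183, 0.0317]
tcp_rot: [0.416, -0.397, -0.577, 0.58]
contact_force: [-0.3, -0.0, -0.2]
opening: 0.0878
```

>>> arm_command(
  moves=[
    {"dp": [0,0,0],"spin": 0},
    {"dp": [0,0,0],"spin": 0},
    {"dp": [0,0,0],"spin": 0},
  ],
)

```text
time_s: 9.13
tool_pos: [0.449, -0.1835, 0.0337]
tcp_rot: [0.416, -0.397, -0.577, 0.58]
contact_force: [0.3, -0.1, -0.5]
opening: 0.0879
```

```bash
python3 - <<'E'
from h import *
goto([.449,-.1836,.034]); print(toolR()[0].round(4))
im,d,c=snap("wrist"); cv2.imwrite("pics/w3.png",im[:,:,::-1])
E
```

```text
{'dp_tool': array([-0.0001, -0.0003,  0.    ]), 'yaw': np.float64(1.9164), 'pos': array([ 0.449 , -0.1835,  0.0337]), 'F': array([ 0.3 , -0.09, -0.48]), 't': 9.13}
[[-0.3387 -0.0237 -0.9406]
 [ 0.9407  0.011  -0.339 ]
 [ 0.0184 -0.9997  0.0186]]
```

View pics/w3.png

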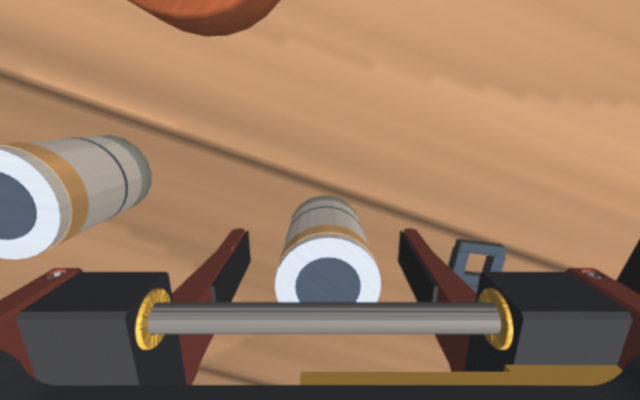

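>>> arm_command(
  moves=[
    {"dp": [0,0,0],"spin": 0},
    {"dp": [0,0,0],"spin": 0},
    {"dp": [0,0,0],"spin": 0},
    {"dp": [0,0,0],"spin": 0},
    {"dp": [0,0,0],"spin": 0},
  ],
  claw=0.035,
  squeeze=25,
)

```text
time_s: 9.6
tool_pos: [0.4474, -0.183, 0.0321]
tcp_rot: [0.417, -0.396, -0.576, 0.581]
contact_force: [0.0, 0.2, 0.5]
opening: 0.058
```

>>> arm_command(
  moves=[
    {"dp": [0,0,0],"spin": 0},
    {"dp": [0,0,0],"spin": 0},
    {"dp": [0,0,0],"spin": 0},
  ],
)

```text
time_s: 9.85
tool_pos: [0.4473, -0.1831, 0.0319]
tcp_rot: [0.417, -0.396, -0.576, 0.581]
contact_force: [-0.4, 0.9, 1.4]
opening: 0.0476
```

```bash
python3 - <<'E'
from h import *
goto([.449,-.1836,.034]); print(toolR()[0].round(4))
im,d,c=snap("wrist"); cv2.imwrite("pics/w4.png",im[:,:,::-1])
cartcheck("wrist",[.449,-.1836],"w4")
E
```

```text
{'dp_tool': array([-0.001 , -0.0022, -0.0014]), 'yaw': np.float64(1.916), 'pos': array([ 0.4473, -0.1831,  0.0319]), 'F': array([-0.39,  0.87,  1.37]), 't': 9.85}
[[-0.3384 -0.027  -0.9406]
 [ 0.9408  0.0116 -0.3388]
 [ 0.0201 -0.9996  0.0215]]
wrist n 8074 mean [ 0.44016136 -0.18742265  0.07597681] circ 439.06060791015625 -187.9225616455078 35.934608459472656 mid [ 0.4493408  -0.18817347  0.07599092]
```

>>> arm_command(
  moves=[
    {"dp": [0,-0.02,0],"spin": 0},
    {"dp": [0,-0.035,0],"spin": 0},
    {"dp": [0,-0.038,0],"spin": 0},
    {"dp": [0,-0.038,0],"spin": 0},
    {"dp": [0,-0.035,0],"spin": 0},
  ],
)

```text
time_s: 10.37
tool_pos: [0.4512, -0.1849, 0.1995]
tcp_rot: [0.417, -0.396, -0.576, 0.581]
contact_force: [0.2, -0.1, -1.8]
opening: 0.0481
```

```bash
cat >> h.py <<'E'
def cr(i,x=-.0095,dy=0,z=0):
    v=np.load("bank0.npy"); y=[None,.105,0,-.105][i]+dy
    cs,sn=np.cos(v[2]),np.sin(v[2]); return np.array([v[0]+cs*x-sn*y,v[1]+sn*x+cs*y,z])
E
python3 - <<'E'
from h import *
print(cr(1),cr(2),cr(3)); p=(cr(1)+cr(2))/2; p[2]=.2; print(p); goto(p)
E
```

```text
[0.41646475 0.33980146 0.        ] [0.46977062 0.24933884 0.        ] [0.52307649 0.15887623 0.        ]
[0.44311769 0.29457015 0.2       ]
{'dp_tool': array([ 0.4538,  0.0053, -0.1548]), 'yaw': np.float64(1.916), 'pos': array([ 0.4512, -0.1849,  0.1995]), 'F': array([ 0.15, -0.07, -1.77]), 't': 10.37}
```

>>> arm_command(
  moves=[
    {"dp": [0.028,0,-0.0095],"spin": 0},
    {"dp": [0.032,0,-0.011],"spin": 0},
    {"dp": [0.032,0,-0.011],"spin": 0},
    {"dp": [0.032,0,-0.011],"spin": 0},
    {"dp": [0.032,0,-0.011],"spin": 0},
  ],
)

```text
time_s: 10.78
tool_pos: [0.4484, -0.0187, 0.1996]
tcp_rot: [0.417, -0.396, -0.576, 0.581]
contact_force: [0.5, -1.0, -2.1]
opening: 0.0477
```

>>> arm_command(
  moves=[
    {"dp": [0.032,0,-0.011],"spin": 0},
    {"dp": [0.032,0,-0.011],"spin": 0},
    {"dp": [0.032,0,-0.011],"spin": 0},
    {"dp": [0.032,0,-0.011],"spin": 0},
    {"dp": [0.032,0,-0.011],"spin": 0},
  ],
)

```text
time_s: 11.2
tool_pos: [0.446, 0.1505, 0.2015]
tcp_rot: [0.417, -0.396, -0.576, 0.581]
contact_force: [1.4, 0.3, -1.7]
opening: 0.0477
```

>>> arm_command(
  moves=[
    {"dp": [0.032,0,-0.011],"spin": 0},
    {"dp": [0.032,0,-0.011],"spin": 0},
    {"dp": [0.032,0,-0.011],"spin": 0},
    {"dp": [0.032,0,-0.011],"spin": 0},
    {"dp": [0.01,0,-0.003],"spin": 0},
  ],
)

```text
time_s: 11.62
tool_pos: [0.4427, 0.3006, 0.2033]
tcp_rot: [0.416, -0.394, -0.578, 0.581]
contact_force: [0.1, 0.8, -1.5]
opening: 0.0477
```

>>> arm_command(
  moves=[
    {"dp": [0,0,0],"spin": 0},
    {"dp": [0,0,0],"spin": 0},
  ],
)

```text
time_s: 11.78
tool_pos: [0.4439, 0.2943, 0.2029]
tcp_rot: [0.417, -0.396, -0.576, 0.581]
contact_force: [0.6, -0.9, -2.1]
opening: 0.0479
```

```bash
python3 - <<'E'
from h import *
np.set_printoptions(precision=4,suppress=True)
p=(cr(1)+cr(2))/2; p[2]=.2;  goto(p); print(toolR()[0], env.observe()["joints"])
im,d,c=snap("wrist"); cv2.imwrite("pics/w5.png",im[:,:,::-1]); np.savez("w5.npz",im=im,d=d,**c)
E
```

```text
{'dp_tool': array([0.0005, 0.0029, 0.0006]), 'yaw': np.float64(1.9171), 'pos': array([0.4439, 0.2943, 0.2029]), 'F': array([ 0.62, -0.9 , -2.12]), 't': 11.78}
[[-0.3393 -0.0281 -0.9403]
 [ 0.9405  0.0102 -0.3397]
 [ 0.0192 -0.9996  0.023 ]] [-0.5983  0.2792 -0.1053  1.898   0.0036  0.9808  1.2154]
```

View pics/w5.png

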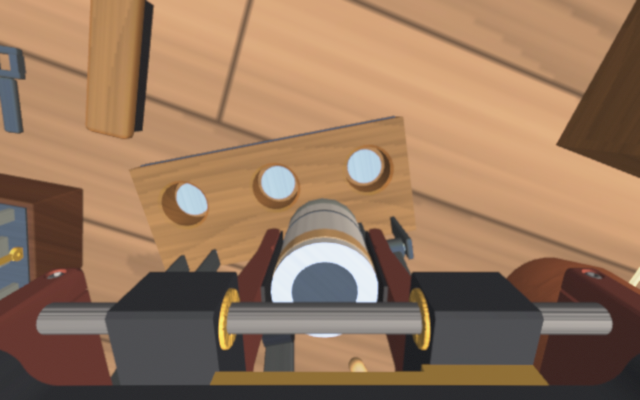

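```bash
cat >> h.py <<'E'
def holes(im,d,c,thr=.036):
    P,uv=world(d,c,np.ones(d.shape,bool)); out=[]
    for i in (1,2,3):
        g=cr(i); Q=onplane(uv,c,.04)
        s=(np.hypot(Q[:,0]-g[0],Q[:,1]-g[1])<.042)&(P[:,2]<thr)
        if s.sum()<50: print(i,"few"); out.append(None); continue
        m=np.zeros(d.shape,np.uint8); m[uv[s][:,1].astype(int),uv[s][:,0].astype(int)]=1
        n,l,st,ce=cv2.connectedComponentsWithStats(m); k=1+np.argmax(st[1:,4]); cs,_=cv2.findContours((l==k).astype(np.uint8),cv2.RETR_EXTERNAL,cv2.CHAIN_APPROX_NONE)
        e=onplane(cs[0][:,0],c,.04)[:,:2]
        A=np.c_[2*e,np.ones(len(e))]; b=(e**2).sum(1); sol=np.linalg.lstsq(A,b,rcond=None)[0]; r=np.sqrt(sol[2]+(sol[:2]**2).sum())
        print(i,"hole",sol[:2].round(4),"r",r.round(4),"rms",np.std(np.hypot(*(e-sol[:2]).T)).round(4),"prior",g[:2].round(4)); out.append(sol[:2])
    return out
E
python3 - <<'E'
from h import *
z=np.load("w5.npz"); c={k:z[k] for k in ["intrinsics","D","R","t"]}
h=holes(z["im"],z["d"],c)
print(np.linalg.norm(h[0]-h[1]),np.linalg.norm(h[1]-h[2]),np.arctan2(*(h[0]-h[2])[::-1])-np.pi/2)
im,d,c=snap("top"); holes(im,d,c)
E
```

```text
1 hole [0.411  0.3353] r 0.0245 rms 0.0003 prior [0.4165 0.3398]
2 hole [0.4638 0.2458] r 0.0245 rms 0.0004 prior [0.4698 0.2493]
3 hole [0.5165 0.1564] r 0.0243 rms 0.0004 prior [0.5231 0.1589]
0.10391544586088285 0.10376756574121872 0.5331287990651714
1 hole [0.4141 0.334 ] r 0.0223 rms 0.0032 prior [0.4165 0.3398]
2 hole [0.4678 0.2468] r 0.0255 rms 0.0027 prior [0.4698 0.2493]
3 hole [0.5195 0.1567] r 0.0244 rms 0.0012 prior [0.5231 0.1589]
```

```bash
cat >> h.py <<'E'
def heldtop(im,d,c,p,ztop=None):
    """fit circle r=24 to the held cartridge's top face; p=tcp"""
    P,uv=world(d,c,np.ones(d.shape,bool))
    near=(np.hypot(P[:,0]-p[0],P[:,1]-p[1])<.040)
    z=P[near][:,2]; zz=ztop or p[2]+.043
    s=near&(abs(P[:,2]-zz)<.006)
    zz=np.median(P[s][:,2]); s=near&(abs(P[:,2]-zz)<.004)
    m=np.zeros(d.shape,np.uint8); m[uv[s][:,1].astype(int),uv[s][:,0].astype(int)]=1
    from scipy.optimize import least_squares
    n,l,st,ce=cv2.connectedComponentsWithStats(m); k=1+np.argmax(st[1:,4]); m=(l==k).astype(np.uint8)
    cs,_=cv2.findContours(m,cv2.RETR_EXTERNAL,cv2.CHAIN_APPROX_NONE)
    e=onplane(cs[0][:,0],c,zz)[:,:2]
    f=least_squares(lambda v:np.hypot(*(e-v).T)-.024,e.mean(0),loss="soft_l1",f_scale=.0007)
    R=toolR()[0]
    print("held top z",zz,"npix",m.sum(),"centre",f.x.round(4),"minus tcp",(f.x-p[:2]).round(4),"in tool xz",(R.T@np.r_[f.x-p[:2],0])[[0,2]].round(4),"medres",np.median(abs(f.fun)).round(5))
    o=im.copy(); cv2.drawContours(o,cs,-1,(255,0,255),1)
    a=np.linspace(0,2*np.pi,60); cv2.polylines(o,[proj(np.c_[f.x[0]+.024*np.cos(a),f.x[1]+.024*np.sin(a),0*a+zz],c).round().astype(np.int32)],True,(0,255,0),1)
    cv2.imwrite("pics/held.png",o[180:360,200:460][:,:,::-1])
    return f.x
E
sed -i 's/e=onplane(cs\[0\]\[:,0\],c,.04)\[:,:2\]/e=onplane(cs[0][:,0],c,.037)[:,:2]/' h.py
python3 - <<'E'
from h import *
z=np.load("w5.npz"); c={k:z[k] for k in ["intrinsics","D","R","t"]}
holes(z["im"],z["d"],c)
heldtop(z["im"],z["d"],c,[.4439,.2943,.2029])
E
```

```text
1 hole [0.4113 0.3359] r 0.0247 rms 0.0003 prior [0.4165 0.3398]
2 hole [0.4646 0.2456] r 0.0247 rms 0.0004 prior [0.4698 0.2493]
3 hole [0.5178 0.1554] r 0.0245 rms 0.0004 prior [0.5231 0.1589]
held top z 0.24729457949472183 npix 6089 centre [0.4419 0.2922] minus tcp [-0.002  -0.0021] in tool xz [-0.0013  0.0026] medres 0.0028
```

View pics/held.png

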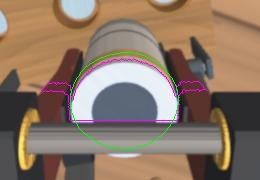

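```bash
python3 - <<'E'
s=open("h.py").read()
s=s.replace("""    from scipy.optimize import least_squares
    n,l""","""    from scipy.optimize import least_squares
    m&=((im.min(2)>150)).astype(np.uint8)
    n,l""")
s=s.replace("""c,zz)[:,:2]
    f=""","""c,zz)[:,:2]
    rr=np.hypot(*(e-p[:2]).T); ok=cs[0][:,0,1]<cs[0][:,0,1].max()-4; e=e[ok]; e=e[np.hypot(*(e-p[:2]).T)>.019]
    f=""")
open("h.py","w").write(s)
E
python3 - <<'E'
from h import *
z=np.load("w5.npz"); c={k:z[k] for k in ["intrinsics","D","R","t"]}
heldtop(z["im"],z["d"],c,[.4439,.2943,.2029])
E
```

```text
held top z 0.24729457949472183 npix 3156 centre [0.4457 0.2938] minus tcp [ 0.0018 -0.0005] in tool xz [-0.0011 -0.0015] medres 0.00018
```

View pics/held.png

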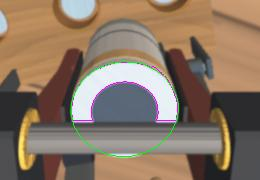

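```bash
python3 - <<'E'
from h import *
goto([.4106,.3359,.10])
E
```

```text
{'dp_tool': array([0.0501, 0.1044, 0.015 ]), 'yaw': np.float64(1.914), 'pos': array([0.4445, 0.2927, 0.2031]), 'F': array([-0.31, -0.17, -1.94]), 't': 11.88}
```

>>> arm_command(
  moves=[
    {"dp": [0.02,0,0.005],"spin": 0},
    {"dp": [0.02,0,0.005],"spin": 0},
    {"dp": [0.0101,0.035,0.005],"spin": 0},
    {"dp": [0,0.035,0],"spin": 0},
    {"dp": [0,0.0344,0],"spin": 0},
  ],
)

```text
time_s: 12.3
tool_pos: [0.4108, 0.3373, 0.1001]
tcp_rot: [0.417, -0.397, -0.577, 0.58]
contact_force: [0.6, -0.4, -2.0]
opening: 0.0478
```

>>> arm_command(
  moves=[
    {"dp": [0,0,0],"spin": 0},
    {"dp": [0,0,0],"spin": 0},
    {"dp": [0,0,0],"spin": 0},
  ],
)

```text
time_s: 12.55
tool_pos: [0.4118, 0.3378, 0.1022]
tcp_rot: [0.417, -0.397, -0.577, 0.58]
contact_force: [-0.1, -0.3, -2.9]
opening: 0.0475
```

```bash
python3 - <<'E'
from h import *
goto([.4106,.3359,.082])
im,d,c=snap("wrist"); cv2.imwrite("pics/w6.png",im[:,:,::-1])
p=env.observe()["tool_pos"]; heldtop(im,d,c,p); holes(im,d,c)
E
```

```text
{'dp_tool': array([-0.0017,  0.0202,  0.0014]), 'yaw': np.float64(1.9143), 'pos': array([0.4118, 0.3378, 0.1022]), 'F': array([-0.12, -0.28, -2.9 ]), 't': 12.55}
held top z 0.14654941602773447 npix 3131 centre [0.4136 0.337 ] minus tcp [ 0.0015 -0.0013] in tool xz [-0.0017 -0.0009] medres 0.00015
1 hole [0.4084 0.3349] r 0.0205 rms 0.0055 prior [0.4165 0.3398]
2 hole [0.4643 0.246 ] r 0.0246 rms 0.0003 prior [0.4698 0.2493]
3 hole [0.5156 0.1558] r 0.0222 rms 0.0045 prior [0.5231 0.1589]
```

View pics/w6.png

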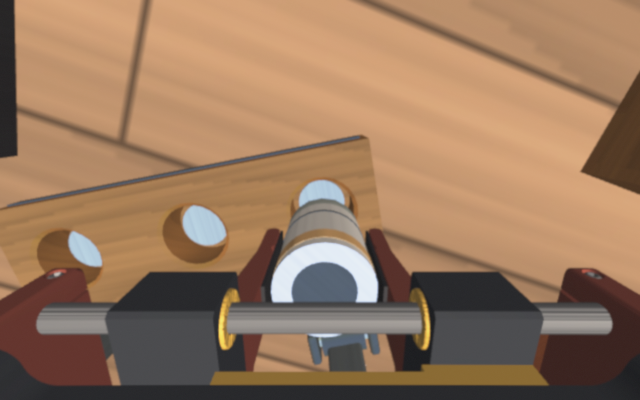

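>>> arm_command(
  moves=[
    {"dp": [-0.0017,0.008,0.0014],"spin": 0},
    {"dp": [0,0.01,0],"spin": 0},
    {"dp": [0,0.008,0],"spin": 0},
    {"dp": [0,0.007,0],"spin": 0},
    {"dp": [0,0,0],"spin": 0},
  ],
)

```text
time_s: 13.02
tool_pos: [0.408, 0.3358, 0.0659]
tcp_rot: [0.417, -0.396, -0.576, 0.581]
contact_force: [0.2, 0.5, -2.3]
opening: 0.0481
```

>>> arm_command(
  moves=[
    {"dp": [0,0.006,0],"spin": 0},
    {"dp": [0,0.006,0],"spin": 0},
    {"dp": [0,0,0],"spin": 0},
  ],
)

```text
time_s: 13.27
tool_pos: [0.408, 0.3362, 0.0544]
tcp_rot: [0.417, -0.396, -0.576, 0.581]
contact_force: [1.0, 0.7, -2.3]
opening: 0.0477
```

>>> arm_command(
  moves=[
    {"dp": [0,0.005,-0.001],"spin": 0},
    {"dp": [0,0.004,-0.0005],"spin": 0},
    {"dp": [0,0,0],"spin": 0},
    {"dp": [0,0,0],"spin": 0},
  ],
)

```text
time_s: 13.6
tool_pos: [0.4095, 0.3371, 0.0463]
tcp_rot: [0.417, -0.396, -0.576, 0.581]
contact_force: [-0.1, 0.6, -2.2]
opening: 0.0475
```

```bash
python3 - <<'E'
from h import *
goto([.4106,.3359,.044])
im,d,c=snap("wrist"); cv2.imwrite("pics/w7.png",im[:,:,::-1])
p=env.observe()["tool_pos"]; heldtop(im,d,c,p)
E
```

```text
{'dp_tool': array([-0.0015,  0.0022, -0.0007]), 'yaw': np.float64(1.9161), 'pos': array([0.4095, 0.3371, 0.0463]), 'F': array([-0.14,  0.59, -2.24]), 't': 13.6}
held top z 0.09065613080784397 npix 3126 centre [0.4115 0.3364] minus tcp [ 0.0018 -0.0007] in tool xz [-0.0013 -0.0015] medres 0.00015
```

View pics/w7.png

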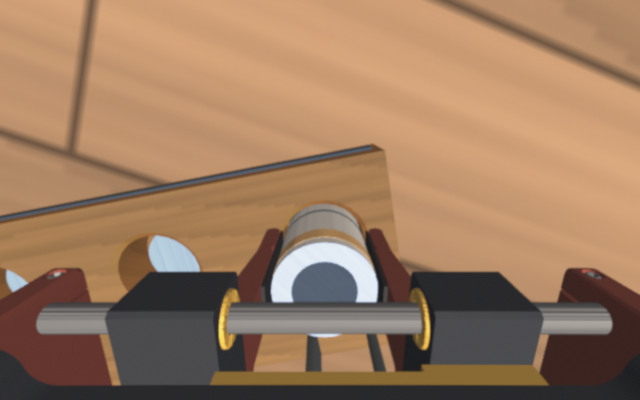

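>>> arm_command(
  moves=[
    {"dp": [0,0.0015,0],"spin": 0},
    {"dp": [0,0,0],"spin": 0},
    {"dp": [0,0,0],"spin": 0},
  ],
)

```text
time_s: 13.9
tool_pos: [0.4096, 0.3372, 0.0451]
tcp_rot: [0.417, -0.396, -0.576, 0.581]
contact_force: [-0.4, 0.9, -1.8]
opening: 0.0477
```

>>> arm_command(
  moves=[
    {"dp": [0,0,0],"spin": 0},
    {"dp": [0,0,0],"spin": 0},
    {"dp": [0,0,0],"spin": 0},
    {"dp": [0,0,0],"spin": 0},
    {"dp": [0,0,0],"spin": 0},
  ],
  claw=0.08,
)

```text
time_s: 14.32
tool_pos: [0.4097, 0.3373, 0.0451]
tcp_rot: [0.417, -0.396, -0.576, 0.58]
contact_force: [-0.1, 0.2, 0.1]
opening: 0.0773
```

>>> arm_command(
  moves=[
    {"dp": [0,-0.02,0],"spin": 0},
    {"dp": [0,-0.03,0],"spin": 0},
    {"dp": [0,-0.035,0],"spin": 0},
    {"dp": [0,-0.035,0],"spin": 0},
    {"dp": [0,-0.035,0],"spin": 0},
  ],
)

```text
time_s: 14.73
tool_pos: [0.4135, 0.3351, 0.2016]
tcp_rot: [0.417, -0.396, -0.576, 0.581]
contact_force: [1.3, 0.6, 0.3]
opening: 0.08
```

```bash
python3 - <<'E'
from h import *
np.set_printoptions(precision=4,suppress=True)
goto([.605,-.269,.2])
cartcheck("wrist",[.411,.336],"w8",h=.088,rad=.03)
im,d,c=snap("top"); cv2.imwrite("pics/t8.png",im[:,:,::-1])
for g in ([.411,.336],[.605,-.269],[.46,-.321]): cartcheck("top",g,"t8",h=.088 if g[1]>0 else .076,rad=.03 if g[1]>0 else .045)
E
```

```text
{'dp_tool': array([-0.6331, -0.0106,  0.0246]), 'yaw': np.float64(1.9161), 'pos': array([0.4135, 0.3351, 0.2016]), 'F': array([1.31, 0.6 , 0.25]), 't': 14.73}
wrist n 2013 mean [0.4101 0.3365 0.088 ] circ 411.3383483886719 336.84881591796875 24.339017868041992 mid [0.4112 0.3368 0.0832]
top n 185 mean [0.4067 0.3347 0.0875] circ 412.5727844238281 338.7810974121094 24.78530502319336 mid [0.4085 0.3381 0.0861]
top n 248 mean [ 0.6039 -0.2685  0.0758] circ 604.2374267578125 -268.95062255859375 24.550174713134766 mid [ 0.6047 -0.2684  0.074 ]
top n 260 mean [ 0.4594 -0.3207  0.0752] circ 459.4344482421875 -321.0790100097656 24.373584747314453 mid [ 0.4595 -0.3212  0.0735]
```

View pics/w8.png

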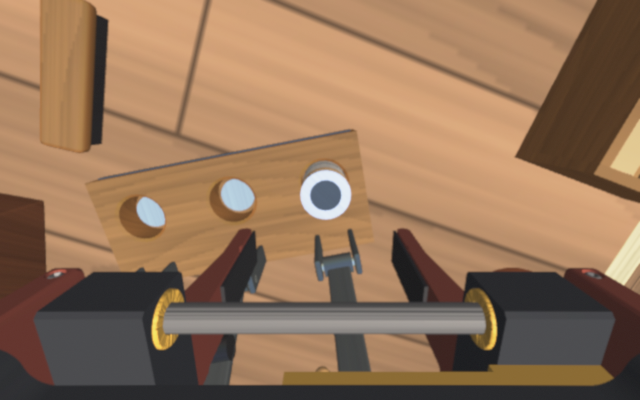

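View pics/t8.png

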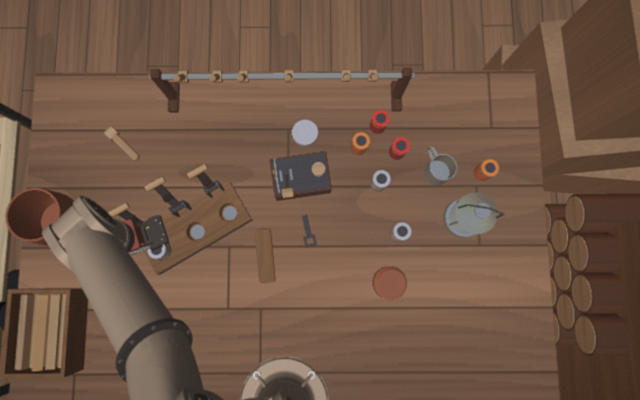

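```bash
python3 - <<'E'
from h import *
goto([.458,-.322,.2])
E
```

```text
{'dp_tool': array([-0.6332, -0.0091,  0.1807]), 'yaw': np.float64(1.9161), 'pos': array([0.4134, 0.335 , 0.1994]), 'F': array([ 0.21, -0.53, -0.06]), 't': 14.98}
```

>>> arm_command(
  moves=[
    {"dp": [-0.0333,-0.0005,0.0095],"spin": 0},
    {"dp": [-0.0333,-0.0005,0.0095],"spin": 0},
    {"dp": [-0.0333,-0.0005,0.0095],"spin": 0},
    {"dp": [-0.0333,-0.0005,0.0095],"spin": 0},
    {"dp": [-0.0333,-0.0005,0.0095],"spin": 0},
  ],
  claw=0.0878,
)

```text
time_s: 15.4
tool_pos: [0.4241, 0.1605, 0.1982]
tcp_rot: [0.417, -0.396, -0.575, 0.582]
contact_force: [0.9, 0.3, -0.7]
opening: 0.0878
```

>>> arm_command(
  moves=[
    {"dp": [-0.0333,-0.0005,0.0095],"spin": 0},
    {"dp": [-0.0333,-0.0005,0.0095],"spin": 0},
    {"dp": [-0.0333,-0.0005,0.0095],"spin": 0},
    {"dp": [-0.0333,-0.0005,0.0095],"spin": 0},
    {"dp": [-0.0333,-0.0005,0.0095],"spin": 0},
  ],
)

```text
time_s: 15.82
tool_pos: [0.4357, -0.0119, 0.1986]
tcp_rot: [0.418, -0.395, -0.576, 0.581]
contact_force: [-0.4, 0.4, 0.8]
opening: 0.088
```

>>> arm_command(
  moves=[
    {"dp": [-0.0333,-0.0005,0.0095],"spin": 0},
    {"dp": [-0.0333,-0.0005,0.0095],"spin": 0},
    {"dp": [-0.0333,-0.0005,0.0095],"spin": 0},
    {"dp": [-0.0333,-0.0005,0.0095],"spin": 0},
    {"dp": [-0.0333,-0.0005,0.0095],"spin": 0},
  ],
)

```text
time_s: 16.23
tool_pos: [0.4475, -0.1842, 0.1987]
tcp_rot: [0.418, -0.395, -0.576, 0.581]
contact_force: [0.4, 0.3, 0.4]
opening: 0.0882
```

>>> arm_command(
  moves=[
    {"dp": [-0.0333,-0.0005,0.0095],"spin": 0},
    {"dp": [-0.0333,-0.0005,0.0095],"spin": 0},
    {"dp": [-0.0333,-0.0005,0.0095],"spin": 0},
    {"dp": [-0.0333,0,0.0095],"spin": 0},
    {"dp": [0,0,0],"spin": 0},
  ],
)

```text
time_s: 16.65
tool_pos: [0.456, -0.3278, 0.1983]
tcp_rot: [0.419, -0.398, -0.573, 0.581]
contact_force: [0.3, -0.1, 0.7]
opening: 0.0876
```

```bash
python3 - <<'E'
from h import *
np.set_printoptions(precision=4,suppress=True)
goto([.458,-.322,.2]); print(env.observe()["joints"]); print(toolR()[0])
cartcheck("wrist",[.459,-.321],"w9"); cartcheck("wrist",[.605,-.269],"w9")
E
```

```text
{'dp_tool': array([ 0.0049, -0.0017, -0.0038]), 'yaw': np.float64(1.9083), 'pos': array([ 0.456 , -0.3278,  0.1983]), 'F': array([ 0.27, -0.08,  0.67]), 't': 16.65}
[ 0.2541  0.3405  0.3187  1.8512 -0.1143  0.9992  2.5293]
[[-0.3311 -0.0303 -0.9431]
 [ 0.9434  0.0086 -0.3315]
 [ 0.0182 -0.9995  0.0257]]
wrist n 1893 mean [ 0.4565 -0.3248  0.0759] circ 457.84698486328125 -324.3050537109375 24.26306915283203 mid [ 0.4576 -0.3242  0.0714]
wrist n 459 mean [ 0.6158 -0.2678  0.0766] circ 610.012451171875 -269.68377685546875 23.053752899169922 mid [ 0.6148 -0.2697  0.0763]
```

View pics/w9.png

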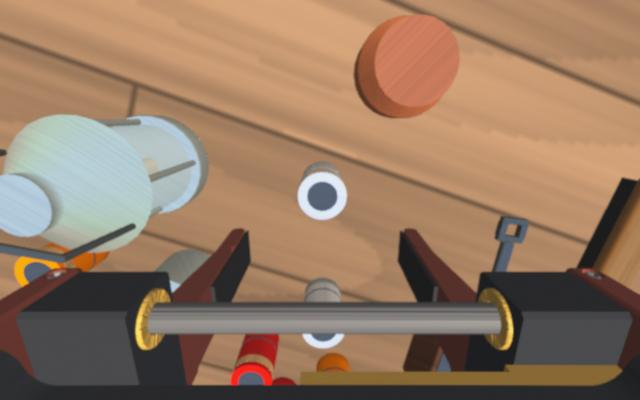

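```bash
python3 - <<'E'
from h import *
np.set_printoptions(precision=4,suppress=True)
cartcheck("wrist",[.459,-.321],"w9"); 
goto([.458,-.3225,.032]);
E
```

```text
wrist n 1911 mean [ 0.4566 -0.3248  0.0759] circ 457.6434631347656 -324.1252136230469 24.33625030517578 mid [ 0.4577 -0.3244  0.0713]
{'dp_tool': array([-0.0062,  0.1661, -0.0037]), 'yaw': np.float64(1.9156), 'pos': array([ 0.4574, -0.3202,  0.1983]), 'F': array([ 0.05,  0.59, -0.26]), 't': 16.8}
```

>>> arm_command(
  moves=[
    {"dp": [-0.0036,0.034,-0.0016],"spin": 0},
    {"dp": [-0.004,0.035,-0.0016],"spin": 0},
    {"dp": [0,0.035,0],"spin": 0},
    {"dp": [0,0.035,0],"spin": 0},
    {"dp": [0,0.0265,0],"spin": 0},
  ],
)

```text
time_s: 17.22
tool_pos: [0.4585, -0.3219, 0.0314]
tcp_rot: [0.417, -0.394, -0.577, 0.581]
contact_force: [-0.4, 0.4, 0.8]
opening: 0.0877
```

>>> arm_command(
  moves=[
    {"dp": [0,0,0],"spin": 0},
    {"dp": [0,0,0],"spin": 0},
    {"dp": [0,0,0],"spin": 0},
    {"dp": [0,0,0],"spin": 0},
    {"dp": [0,0,0],"spin": 0},
  ],
  claw=0.035,
)

```text
time_s: 17.63
tool_pos: [0.4608, -0.3257, 0.0363]
tcp_rot: [0.415, -0.397, -0.577, 0.58]
contact_force: [-0.1, 1.0, 0.4]
opening: 0.0581
```

>>> arm_command(
  moves=[
    {"dp": [0,0,0],"spin": 0},
    {"dp": [0,0,0],"spin": 0},
    {"dp": [0,0,0],"spin": 0},
  ],
)

```text
time_s: 17.88
tool_pos: [0.4602, -0.3253, 0.0356]
tcp_rot: [0.416, -0.397, -0.577, 0.58]
contact_force: [-0.9, 1.7, 8.1]
opening: 0.0478
```

>>> arm_command(
  moves=[
    {"dp": [0,-0.02,0],"spin": 0},
    {"dp": [0,-0.035,0],"spin": 0},
    {"dp": [0,-0.038,0],"spin": 0},
    {"dp": [0,-0.038,0],"spin": 0},
    {"dp": [0,-0.035,0],"spin": 0},
  ],
)

```text
time_s: 18.3
tool_pos: [0.4636, -0.3273, 0.2025]
tcp_rot: [0.417, -0.397, -0.576, 0.581]
contact_force: [0.6, -0.4, -1.9]
opening: 0.0477
```

```bash
python3 - <<'E'
from h import *
np.set_printoptions(precision=4,suppress=True)
im,d,c=snap("wrist"); cv2.imwrite("pics/w10.png",im[:,:,::-1])
p=env.observe()["tool_pos"]; heldtop(im,d,c,p)
goto([.4595,.2467,.2])
E
```

```text
Traceback (most recent call last):
  File "h.py", line 73, in heldtop
    n,l,st,ce=cv2.connectedComponentsWithStats(m); k=1+np.argmax(st[1:,4]); m=(l==k).astype(np.uint8)
                                                       ~~~~~~~~~^^^^^^^^^^
ValueError: attempt to get argmax of an empty sequence
```

View pics/w10.png

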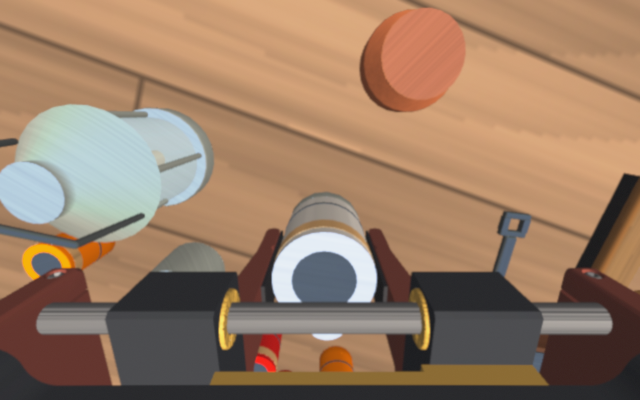

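```bash
sed -i 's/zz=ztop or p\[2\]+.043/zz=ztop or p[2]+.041/; s/abs(P\[:,2\]-zz)<.006)/abs(P[:,2]-zz)<.008)\&(im.min(2)>150).ravel()/' h.py
python3 - <<'E'
from h import *
np.set_printoptions(precision=4,suppress=True)
im,d,c=snap("wrist")
p=env.observe()["tool_pos"]; heldtop(im,d,c,p)
p=(cr(1)+cr(2))/2; p[2]=.2;goto(p); print(toolR()[0])
E
```

```text
Traceback (most recent call last):
  File "h.py", line 68, in heldtop
    s=near&(abs(P[:,2]-zz)<.008)&(im.min(2)>150).ravel()
      ~~~~~~~~~~~~~~~~~~~~~~~~~~^~~~~~~~~~~~~~~~~~~~~~~~
ValueError: operands could not be broadcast together with shapes (254995,) (256000,)
```

View pics/held.png

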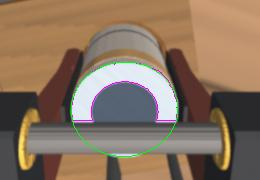

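```bash
sed -i 's/&(im.min(2)>150).ravel()/\&(im.min(2)[uv[:,1].astype(int),uv[:,0].astype(int)]>150)/' h.py
python3 - <<'E'
from h import *
np.set_printoptions(precision=4,suppress=True)
im,d,c=snap("wrist")
p=env.observe()["tool_pos"]; heldtop(im,d,c,p)
goto([.4595,.2467,.2]); print(toolR()[0])
E
```

```text
held top z 0.24724669803810492 npix 3523 centre [ 0.4652 -0.3313] minus tcp [-0.0003 -0.0029] in tool xz [-0.0027  0.0013] medres 0.00014
{'dp_tool': array([ 0.543 ,  0.0087, -0.1891]), 'yaw': np.float64(1.916), 'pos': array([ 0.4655, -0.3283,  0.2034]), 'F': array([-0.51, -0.01, -1.95]), 't': 18.45}
[[-0.3383 -0.0212 -0.9408]
 [ 0.9409  0.0089 -0.3386]
 [ 0.0156 -0.9997  0.017 ]]
```

View pics/held.png

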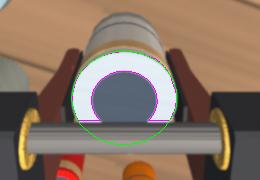

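>>> arm_command(
  moves=[
    {"dp": [0.029,0,-0.0105],"spin": 0},
    {"dp": [0.032,0,-0.0115],"spin": 0},
    {"dp": [0.032,0,-0.0115],"spin": 0},
    {"dp": [0.032,0,-0.0115],"spin": 0},
    {"dp": [0.032,0,-0.0115],"spin": 0},
  ],
)

```text
time_s: 18.87
tool_pos: [0.4624, -0.1586, 0.2007]
tcp_rot: [0.418, -0.395, -0.576, 0.581]
contact_force: [0.7, 0.1, -2.3]
opening: 0.0476
```

>>> arm_command(
  moves=[
    {"dp": [0.032,0,-0.0115],"spin": 0},
    {"dp": [0.032,0,-0.0115],"spin": 0},
    {"dp": [0.032,0,-0.0115],"spin": 0},
    {"dp": [0.032,0,-0.0115],"spin": 0},
    {"dp": [0.032,0,-0.0115],"spin": 0},
  ],
)

```text
time_s: 19.28
tool_pos: [0.4623, 0.0111, 0.2028]
tcp_rot: [0.417, -0.396, -0.576, 0.581]
contact_force: [1.5, 0.1, -2.8]
opening: 0.048
```

>>> arm_command(
  moves=[
    {"dp": [0.032,0,-0.0115],"spin": 0},
    {"dp": [0.032,0,-0.0115],"spin": 0},
    {"dp": [0.032,0,-0.0115],"spin": 0},
    {"dp": [0.032,0,-0.0115],"spin": 0},
    {"dp": [0.032,0,-0.0115],"spin": 0},
  ],
)

```text
time_s: 19.7
tool_pos: [0.4624, 0.1808, 0.2047]
tcp_rot: [0.417, -0.396, -0.575, 0.581]
contact_force: [0.5, -0.6, -2.9]
opening: 0.0478
```

>>> arm_command(
  moves=[
    {"dp": [0.032,0,-0.0115],"spin": 0},
    {"dp": [0.032,0,-0.0115],"spin": 0},
    {"dp": [0,0,0],"spin": 0},
    {"dp": [0,0,0],"spin": 0},
    {"dp": [0,0,0],"spin": 0},
  ],
)

```text
time_s: 20.12
tool_pos: [0.463, 0.2464, 0.2056]
tcp_rot: [0.417, -0.396, -0.575, 0.582]
contact_force: [0.3, -0.5, -1.6]
opening: 0.0477
```

```bash
python3 - <<'E'
from h import *
np.set_printoptions(precision=4,suppress=True)
goto([.4656,.2482,.10])
im,d,c=snap("wrist"); cv2.imwrite("pics/w11.png",im[:,:,::-1])
p=env.observe()["tool_pos"]; heldtop(im,d,c,p); holes(im,d,c)
goto([.4656,.2482,.10])
E
```

```text
{'dp_tool': array([-0.0012,  0.1055, -0.0056]), 'yaw': np.float64(1.916), 'pos': array([0.463 , 0.2464, 0.2056]), 'F': array([ 0.28, -0.52, -1.56]), 't': 20.12}
held top z 0.24642768374954493 npix 3567 centre [0.4617 0.2446] minus tcp [-0.0017 -0.0013] in tool xz [-0.0006  0.002 ] medres 0.00015
1 hole [0.4114 0.3362] r 0.0246 rms 0.0006 prior [0.4165 0.3398]
2 hole [0.461  0.2439] r 0.0219 rms 0.0043 prior [0.4698 0.2493]
3 hole [0.5178 0.1553] r 0.0246 rms 0.0004 prior [0.5231 0.1589]
{'dp_tool': array([-0.0005,  0.1058, -0.0054]), 'yaw': np.float64(1.9146), 'pos': array([0.4634, 0.2458, 0.2059]), 'F': array([ 0.02,  0.16, -1.63]), 't': 20.17}
```

View pics/w11.png

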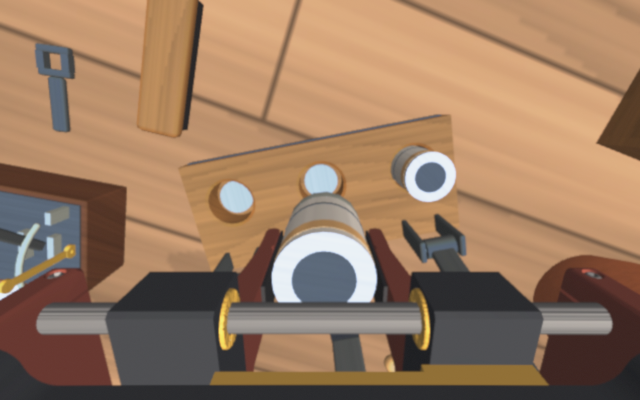

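>>> arm_command(
  moves=[
    {"dp": [-0.0006,0,-0.0058],"spin": 0},
    {"dp": [0,0.03,0],"spin": 0},
    {"dp": [0,0.035,0],"spin": 0},
    {"dp": [0,0.035,0],"spin": 0},
    {"dp": [0,0.015,0],"spin": 0},
  ],
)

```text
time_s: 20.58
tool_pos: [0.4648, 0.2478, 0.0882]
tcp_rot: [0.418, -0.396, -0.574, 0.582]
contact_force: [-0.5, -0.3, -1.8]
opening: 0.0475
```

>>> arm_command(
  moves=[
    {"dp": [0,0,0],"spin": 0},
    {"dp": [0,0,0],"spin": 0},
    {"dp": [0,0,0],"spin": 0},
  ],
)

```text
time_s: 20.83
tool_pos: [0.4678, 0.2503, 0.0933]
tcp_rot: [0.417, -0.397, -0.577, 0.58]
contact_force: [0.1, 1.4, -1.1]
opening: 0.0476
```

```bash
python3 - <<'E'
from h import *
np.set_printoptions(precision=4,suppress=True)
im,d,c=snap("wrist"); cv2.imwrite("pics/w12.png",im[:,:,::-1])
p=env.observe()["tool_pos"]; heldtop(im,d,c,p)
goto([.466,.248,.046])
E
```

```text
held top z 0.1340658717569873 npix 3576 centre [0.4662 0.2484] minus tcp [-0.0017 -0.0023] in tool xz [-0.0016  0.0024] medres 0.00016
{'dp_tool': array([-0.0028,  0.0476,  0.0018]), 'yaw': np.float64(1.9152), 'pos': array([0.4679, 0.2506, 0.0936]), 'F': array([ 0.55, -0.03, -2.06]), 't': 20.88}
```

View pics/w12.png

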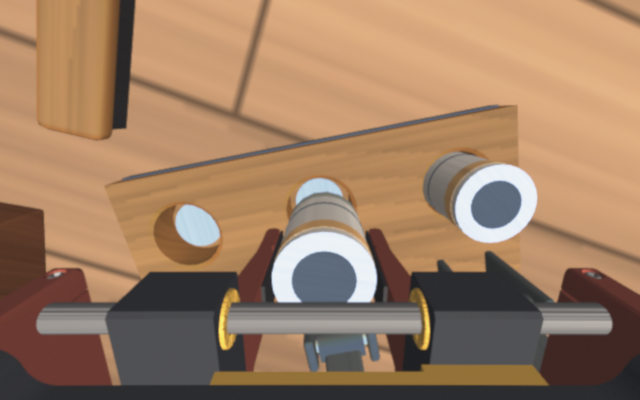

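>>> arm_command(
  moves=[
    {"dp": [-0.0026,0,0.0019],"spin": 0},
    {"dp": [0,0.01,-0.0002],"spin": 0},
    {"dp": [0,0.01,-0.0002],"spin": 0},
    {"dp": [0,0.006,-0.0002],"spin": 0},
    {"dp": [0,0,0],"spin": 0},
  ],
)

```text
time_s: 21.3
tool_pos: [0.4648, 0.2472, 0.0644]
tcp_rot: [0.417, -0.396, -0.576, 0.581]
contact_force: [0.3, -0.9, -2.3]
opening: 0.0477
```

>>> arm_command(
  moves=[
    {"dp": [0,0.006,-0.0002],"spin": 0},
    {"dp": [0,0.006,-0.0002],"spin": 0},
    {"dp": [0,0.005,0],"spin": 0},
    {"dp": [0,0,0],"spin": 0},
  ],
)

```text
time_s: 21.63
tool_pos: [0.4651, 0.2477, 0.0479]
tcp_rot: [0.417, -0.396, -0.576, 0.581]
contact_force: [1.6, -1.1, -2.9]
opening: 0.048
```

```bash
python3 - <<'E'
from h import *
np.set_printoptions(precision=4,suppress=True)
im,d,c=snap("wrist"); cv2.imwrite("pics/w13.png",im[:,:,::-1])
p=env.observe()["tool_pos"]; heldtop(im,d,c,p)
goto([.467,.2475,.0476])
E
```

```text
held top z 0.08879289178013004 npix 3578 centre [0.4636 0.2458] minus tcp [-0.0015 -0.0019] in tool xz [-0.0013  0.0021] medres 0.00017
{'dp_tool': array([-0.0009,  0.0007, -0.0017]), 'yaw': np.float64(1.916), 'pos': array([0.4652, 0.2478, 0.0484]), 'F': array([ 1.58, -0.78, -2.84]), 't': 21.68}
```

View pics/w13.png

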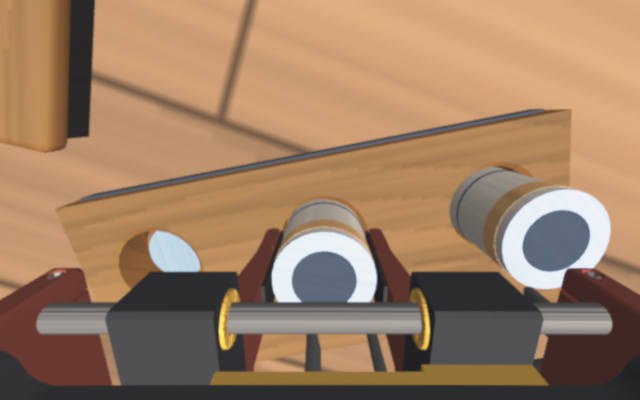

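>>> arm_command(
  moves=[
    {"dp": [0,0,0],"spin": 0},
    {"dp": [0,0,0],"spin": 0},
    {"dp": [0,0,0],"spin": 0},
    {"dp": [0,0,0],"spin": 0},
    {"dp": [0,0,0],"spin": 0},
  ],
  claw=0.08,
)

```text
time_s: 22.1
tool_pos: [0.4653, 0.2485, 0.0493]
tcp_rot: [0.417, -0.396, -0.577, 0.58]
contact_force: [-0.7, -0.8, -0.7]
opening: 0.0773
```

>>> arm_command(
  moves=[
    {"dp": [0,-0.02,0],"spin": 0},
    {"dp": [0,-0.03,0],"spin": 0},
    {"dp": [0,-0.035,0],"spin": 0},
    {"dp": [0,-0.035,0],"spin": 0},
    {"dp": [0,-0.035,0],"spin": 0},
  ],
)

```text
time_s: 22.52
tool_pos: [0.4691, 0.2462, 0.2057]
tcp_rot: [0.417, -0.396, -0.576, 0.581]
contact_force: [0.2, 1.6, -0.5]
opening: 0.08
```

```bash
python3 - <<'E'
from h import *
np.set_printoptions(precision=4,suppress=True)
for g in ([.411,.336],[.4645,.2457],[.605,-.269]): 
  cartcheck("wrist",g,"w14",h=.088,rad=.03) if g[1]>0 else cartcheck("top",g,"t14")
goto([.605,-.271,.2])
E
```

```text
wrist n 2138 mean [0.4109 0.3351 0.0875] circ 411.3936462402344 336.9633483886719 24.572988510131836 mid [0.4114 0.3367 0.0833]
wrist n 1902 mean [0.4623 0.2459 0.088 ] circ 463.3459777832031 246.47091674804688 24.222837448120117 mid [0.4633 0.2463 0.0834]
top n 247 mean [ 0.6042 -0.2685  0.0753] circ 605.180419921875 -268.90478515625 24.48969268798828 mid [ 0.6051 -0.2681  0.0739]
{'dp_tool': array([-0.5331, -0.0038,  0.0495]), 'yaw': np.float64(1.916), 'pos': array([0.4711, 0.2474, 0.2069]), 'F': array([-0.76,  0.57, -0.13]), 't': 22.67}
```

View pics/t14.png

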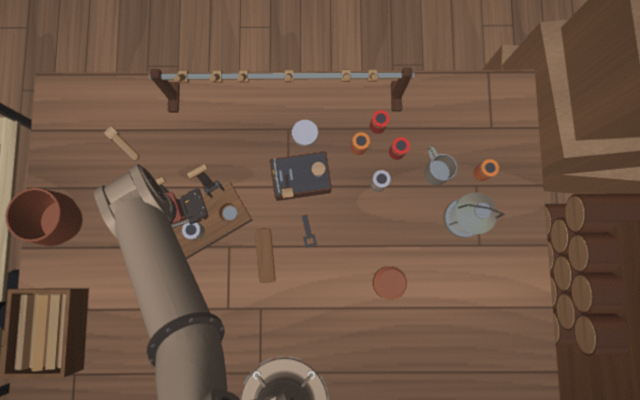

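>>> arm_command(
  moves=[
    {"dp": [-0.0316,-0.003,0.0114],"spin": 0},
    {"dp": [-0.0316,-0.003,0.0114],"spin": 0},
    {"dp": [-0.0316,-0.003,0.0114],"spin": 0},
    {"dp": [-0.0316,-0.003,0.0114],"spin": 0},
    {"dp": [-0.0316,-0.003,0.0114],"spin": 0},
  ],
  claw=0.0878,
)

```text
time_s: 23.08
tool_pos: [0.4684, 0.0765, 0.2156]
tcp_rot: [0.417, -0.396, -0.576, 0.581]
contact_force: [-0.0, 0.1, 0.4]
opening: 0.0875
```

>>> arm_command(
  moves=[
    {"dp": [-0.0316,0,0.0114],"spin": 0},
    {"dp": [-0.0316,0,0.0114],"spin": 0},
    {"dp": [-0.0316,0,0.0114],"spin": 0},
    {"dp": [-0.0316,0,0.0114],"spin": 0},
    {"dp": [-0.0316,0,0.0114],"spin": 0},
  ],
)

```text
time_s: 23.5
tool_pos: [0.4683, -0.0912, 0.2136]
tcp_rot: [0.417, -0.396, -0.576, 0.581]
contact_force: [0.0, 0.3, -0.2]
opening: 0.0874
```

>>> arm_command(
  moves=[
    {"dp": [-0.0316,0,0.0114],"spin": 0},
    {"dp": [-0.0316,0,0.0114],"spin": 0},
    {"dp": [-0.0316,0,0.0114],"spin": 0},
    {"dp": [-0.0316,0,0.0114],"spin": 0},
  ],
)

```text
time_s: 23.83
tool_pos: [0.4683, -0.2253, 0.2119]
tcp_rot: [0.417, -0.395, -0.576, 0.581]
contact_force: [1.1, 0.5, 0.0]
opening: 0.0879
```

>>> arm_command(
  moves=[
    {"dp": [-0.0182,0,-0.0219],"spin": 0},
    {"dp": [-0.0182,0,-0.0219],"spin": 0},
    {"dp": [-0.0182,0,-0.0219],"spin": 0},
    {"dp": [-0.0182,0,-0.0219],"spin": 0},
    {"dp": [-0.0182,0,-0.0219],"spin": 0},
  ],
)

```text
time_s: 24.25
tool_pos: [0.6036, -0.2726, 0.2071]
tcp_rot: [0.418, -0.395, -0.576, 0.581]
contact_force: [0.5, -0.9, 0.1]
opening: 0.0879
```

>>> arm_command(
  moves=[
    {"dp": [0,0,0],"spin": 0},
    {"dp": [0,0,0],"spin": 0},
    {"dp": [0,0,0],"spin": 0},
  ],
)

```text
time_s: 24.5
tool_pos: [0.6018, -0.2722, 0.2077]
tcp_rot: [0.418, -0.395, -0.576, 0.581]
contact_force: [0.5, -1.1, 0.5]
opening: 0.088
```

```bash
python3 - <<'E'
from h import *
np.set_printoptions(precision=4,suppress=True)
goto([.604,-.271,.034]); cartcheck("wrist",[.604,-.27],"w15")
E
```

```text
{'dp_tool': array([-0.0034,  0.1735, -0.0067]), 'yaw': np.float64(1.9157), 'pos': array([ 0.6018, -0.2722,  0.2077]), 'F': array([ 0.49, -1.1 ,  0.52]), 't': 24.5}
wrist n 1787 mean [ 0.6018 -0.2725  0.076 ] circ 603.0098266601562 -272.13232421875 24.27054786682129 mid [ 0.6028 -0.2721  0.0712]
```

View pics/w15.png

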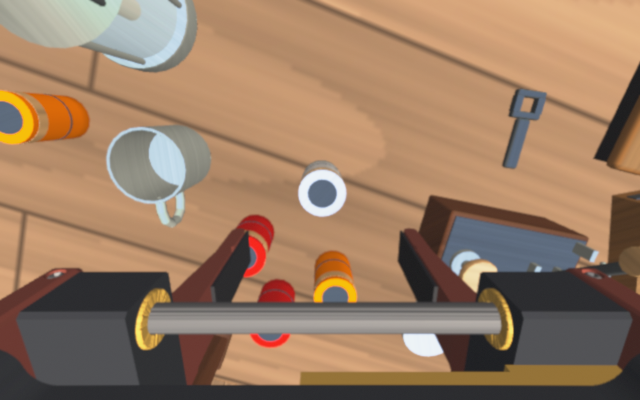

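>>> arm_command(
  moves=[
    {"dp": [-0.002,0.035,-0.003],"spin": 0},
    {"dp": [-0.0021,0.036,-0.0027],"spin": 0},
    {"dp": [0,0.036,0],"spin": 0},
    {"dp": [0,0.036,0],"spin": 0},
    {"dp": [0,0.0305,0],"spin": 0},
  ],
)

```text
time_s: 24.97
tool_pos: [0.6034, -0.2717, 0.0338]
tcp_rot: [0.417, -0.396, -0.576, 0.581]
contact_force: [0.5, -0.3, -0.7]
opening: 0.0879
```

>>> arm_command(
  moves=[
    {"dp": [0,0,0],"spin": 0},
    {"dp": [0,0,0],"spin": 0},
    {"dp": [0,0,0],"spin": 0},
  ],
)

```text
time_s: 25.22
tool_pos: [0.606, -0.2731, 0.0378]
tcp_rot: [0.416, -0.397, -0.576, 0.58]
contact_force: [-0.1, -0.4, 0.1]
opening: 0.0877
```

```bash
python3 - <<'E'
from h import *
goto([.603,-.272,.034])
E
```

```text
{'dp_tool': array([0.002 , 0.0039, 0.0024]), 'yaw': np.float64(1.9158), 'pos': array([ 0.606 , -0.2731,  0.0378]), 'F': array([-0.14, -0.44,  0.1 ]), 't': 25.22}
```

>>> arm_command(
  moves=[
    {"dp": [0.001,0.003,0.0022],"spin": 0},
    {"dp": [0,0,0],"spin": 0},
    {"dp": [0,0,0],"spin": 0},
  ],
)

```text
time_s: 25.47
tool_pos: [0.6035, -0.2727, 0.0343]
tcp_rot: [0.416, -0.397, -0.577, 0.58]
contact_force: [0.1, 0.1, 0.2]
opening: 0.0877
```

>>> arm_command(
  moves=[
    {"dp": [0,0,0],"spin": 0},
    {"dp": [0,0,0],"spin": 0},
    {"dp": [0,0,0],"spin": 0},
    {"dp": [0,0,0],"spin": 0},
    {"dp": [0,0,0],"spin": 0},
  ],
  claw=0.035,
)

```text
time_s: 25.88
tool_pos: [0.6028, -0.2723, 0.0327]
tcp_rot: [0.417, -0.396, -0.576, 0.581]
contact_force: [0.6, 0.5, 0.8]
opening: 0.0579
```

>>> arm_command(
  moves=[
    {"dp": [0,0,0],"spin": 0},
    {"dp": [0,0,0],"spin": 0},
    {"dp": [0,0,0],"spin": 0},
  ],
)

```text
time_s: 26.13
tool_pos: [0.6028, -0.2722, 0.0326]
tcp_rot: [0.417, -0.396, -0.576, 0.581]
contact_force: [0.1, 0.4, -0.2]
opening: 0.0475
```

>>> arm_command(
  moves=[
    {"dp": [0,-0.02,0],"spin": 0},
    {"dp": [0,-0.035,0],"spin": 0},
    {"dp": [0,-0.038,0],"spin": 0},
    {"dp": [0,-0.038,0],"spin": 0},
    {"dp": [0,-0.035,0],"spin": 0},
  ],
)

```text
time_s: 26.55
tool_pos: [0.607, -0.2743, 0.2004]
tcp_rot: [0.417, -0.396, -0.576, 0.581]
contact_force: [1.3, -0.2, -1.4]
opening: 0.0476
```

```bash
python3 - <<'E'
from h import *
np.set_printoptions(precision=4,suppress=True)
im,d,c=snap("wrist"); cv2.imwrite("pics/w16.png",im[:,:,::-1])
p=env.observe()["tool_pos"]; heldtop(im,d,c,p)
goto([.47,-.22,.2]); print(toolR()[0])
E
```

```text
held top z 0.24437116048007712 npix 3369 centre [ 0.6076 -0.2755] minus tcp [-0.0031  0.0006] in tool xz [0.0017 0.0027] medres 0.00018
{'dp_tool': array([0.1003, 0.0111, 0.1133]), 'yaw': np.float64(1.9157), 'pos': array([ 0.6107, -0.2762,  0.2083]), 'F': array([ 3.27, -1.75,  3.17]), 't': 26.6}
[[-0.3381 -0.0165 -0.941 ]
 [ 0.941   0.0079 -0.3382]
 [ 0.013  -0.9998  0.0128]]
```

View pics/w16.png

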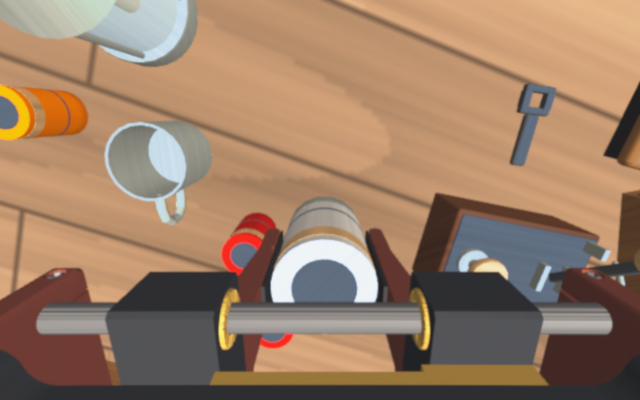

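>>> arm_command(
  moves=[
    {"dp": [0.02,0,0.0227],"spin": 0},
    {"dp": [0.02,0,0.0227],"spin": 0},
    {"dp": [0.02,0,0.0227],"spin": 0},
    {"dp": [0.02,0,0.0227],"spin": 0},
    {"dp": [0.02,0,0.0227],"spin": 0},
  ],
)

```text
time_s: 27.02
tool_pos: [0.4649, -0.218, 0.2025]
tcp_rot: [0.417, -0.396, -0.576, 0.581]
contact_force: [-0.0, -0.4, -2.2]
opening: 0.0473
```

>>> arm_command(
  moves=[
    {"dp": [0.0321,0,-0.0115],"spin": 0},
    {"dp": [0.0321,0,-0.0115],"spin": 0},
    {"dp": [0.0321,0,-0.0115],"spin": 0},
    {"dp": [0.0321,0,-0.0115],"spin": 0},
    {"dp": [0.0321,0,-0.0115],"spin": 0},
  ],
)

```text
time_s: 27.43
tool_pos: [0.4659, -0.0467, 0.2049]
tcp_rot: [0.417, -0.397, -0.576, 0.58]
contact_force: [1.0, 0.7, -1.7]
opening: 0.0476
```

>>> arm_command(
  moves=[
    {"dp": [0.0321,0,-0.0115],"spin": 0},
    {"dp": [0.0321,0,-0.0115],"spin": 0},
    {"dp": [0.0321,0,-0.0115],"spin": 0},
    {"dp": [0.0321,0,-0.0115],"spin": 0},
    {"dp": [0.0321,0,-0.0115],"spin": 0},
  ],
)

```text
time_s: 27.85
tool_pos: [0.4657, 0.1238, 0.2069]
tcp_rot: [0.417, -0.396, -0.576, 0.581]
contact_force: [0.5, 0.1, -1.0]
opening: 0.0478
```

>>> arm_command(
  moves=[
    {"dp": [0.0321,0,-0.0115],"spin": 0},
    {"dp": [-0.008,0,-0.0225],"spin": 0},
    {"dp": [-0.008,0,-0.0225],"spin": 0},
    {"dp": [0,0,0],"spin": 0},
    {"dp": [0,0,0],"spin": 0},
  ],
)

```text
time_s: 28.27
tool_pos: [0.5143, 0.1563, 0.2054]
tcp_rot: [0.417, -0.397, -0.576, 0.581]
contact_force: [0.3, 0.3, -2.6]
opening: 0.0477
```

>>> arm_command(
  moves=[
    {"dp": [0,0,0],"spin": 0},
    {"dp": [0,0,0],"spin": 0},
    {"dp": [0,0,0],"spin": 0},
  ],
)

```text
time_s: 28.52
tool_pos: [0.5132, 0.1564, 0.2062]
tcp_rot: [0.417, -0.396, -0.576, 0.581]
contact_force: [-0.7, 0.3, -1.8]
opening: 0.0478
```

```bash
python3 - <<'E'
from h import *
np.set_printoptions(precision=4,suppress=True)
im,d,c=snap("wrist"); cv2.imwrite("pics/w17.png",im[:,:,::-1])
p=env.observe()["tool_pos"]; heldtop(im,d,c,p); holes(im,d,c)
goto([.5178,.1554,.2]); print(toolR()[0])
E
```

```text
held top z 0.2500624383817944 npix 3370 centre [0.5137 0.1552] minus tcp [ 0.0004 -0.0013] in tool xz [-0.0014  0.0001] medres 0.00018
1 hole [0.4113 0.3367] r 0.0244 rms 0.0005 prior [0.4165 0.3398]
2 hole [0.4645 0.2457] r 0.0245 rms 0.0007 prior [0.4698 0.2493]
3 hole [0.515  0.1537] r 0.0226 rms 0.0036 prior [0.5231 0.1589]
{'dp_tool': array([-0.0027,  0.0061, -0.004 ]), 'yaw': np.float64(1.9161), 'pos': array([0.5133, 0.1565, 0.2062]), 'F': array([-0.25,  0.08, -1.82]), 't': 28.57}
[[-0.3384 -0.0272 -0.9406]
 [ 0.9408  0.0117 -0.3388]
 [ 0.0203 -0.9996  0.0216]]
```

View pics/w17.png

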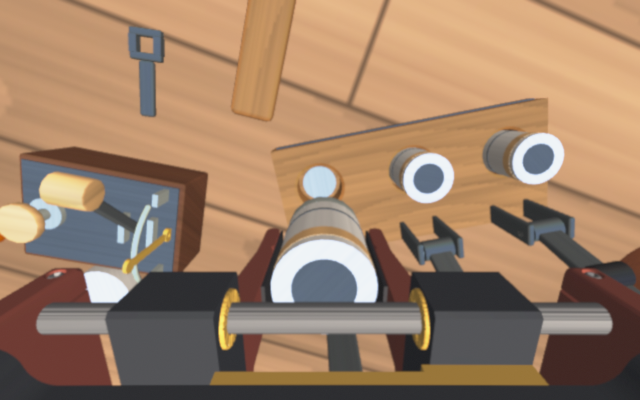

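>>> arm_command(
  moves=[
    {"dp": [-0.004,0,-0.007],"spin": 0},
    {"dp": [0,0.03,0],"spin": 0},
    {"dp": [0,0.035,0],"spin": 0},
    {"dp": [0,0.035,0],"spin": 0},
    {"dp": [0,0.018,0],"spin": 0},
  ],
)

```text
time_s: 28.98
tool_pos: [0.5171, 0.1559, 0.0848]
tcp_rot: [0.417, -0.396, -0.575, 0.582]
contact_force: [0.2, 0.1, -1.7]
opening: 0.0476
```

>>> arm_command(
  moves=[
    {"dp": [0,0,0],"spin": 0},
    {"dp": [0,0,0],"spin": 0},
    {"dp": [0,0,0],"spin": 0},
  ],
)

```text
time_s: 29.23
tool_pos: [0.5201, 0.1569, 0.0894]
tcp_rot: [0.416, -0.397, -0.577, 0.58]
contact_force: [-0.0, 0.5, -1.0]
opening: 0.0478
```

```bash
python3 - <<'E'
from h import *
np.set_printoptions(precision=4,suppress=True)
im,d,c=snap("wrist"); cv2.imwrite("pics/w18.png",im[:,:,::-1])
p=env.observe()["tool_pos"]; heldtop(im,d,c,p)
goto([.518,.1564,.045])
E
```

```text
held top z 0.13328672110894318 npix 3357 centre [0.5205 0.1556] minus tcp [ 0.0002 -0.0014] in tool xz [-0.0014  0.0003] medres 0.00017
{'dp_tool': array([-0.0007,  0.0448,  0.0016]), 'yaw': np.float64(1.9159), 'pos': array([0.5203, 0.157 , 0.0898]), 'F': array([ 0.27,  0.24, -1.35]), 't': 29.28}
```

View pics/w18.png

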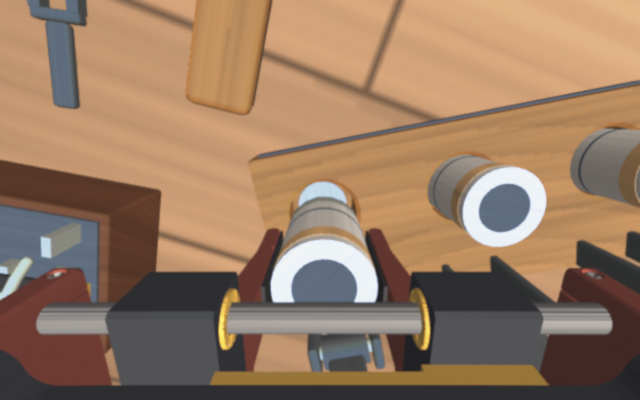

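>>> arm_command(
  moves=[
    {"dp": [-0.0007,0,0.0022],"spin": 0},
    {"dp": [0,0.009,-0.0002],"spin": 0},
    {"dp": [0,0.009,-0.0002],"spin": 0},
    {"dp": [0,0.006,-0.0002],"spin": 0},
    {"dp": [0,0,0],"spin": 0},
  ],
)

```text
time_s: 29.7
tool_pos: [0.5161, 0.1555, 0.0625]
tcp_rot: [0.417, -0.396, -0.576, 0.581]
contact_force: [-0.0, 0.6, -1.4]
opening: 0.0479
```

>>> arm_command(
  moves=[
    {"dp": [0,0.006,-0.0002],"spin": 0},
    {"dp": [0,0.006,-0.0002],"spin": 0},
    {"dp": [0,0.006,0],"spin": 0},
    {"dp": [0,0,0],"spin": 0},
  ],
)

```text
time_s: 30.03
tool_pos: [0.5162, 0.156, 0.0448]
tcp_rot: [0.417, -0.396, -0.576, 0.581]
contact_force: [0.4, -0.6, -1.5]
opening: 0.0477
```

```bash
python3 - <<'E'
from h import *
np.set_printoptions(precision=4,suppress=True)
im,d,c=snap("wrist"); cv2.imwrite("pics/w19.png",im[:,:,::-1])
p=env.observe()["tool_pos"]; heldtop(im,d,c,p)
goto([.518,.1564,.045])
E
```

```text
held top z 0.0887584483508495 npix 3352 centre [0.5168 0.1548] minus tcp [ 0.0005 -0.0012] in tool xz [-0.0013 -0.0001] medres 0.00019
{'dp_tool': array([-0.0002,  0.0003, -0.0017]), 'yaw': np.float64(1.9162), 'pos': array([0.5163, 0.156 , 0.0453]), 'F': array([ 0.35,  0.23, -1.54]), 't': 30.08}
```

View pics/w19.png

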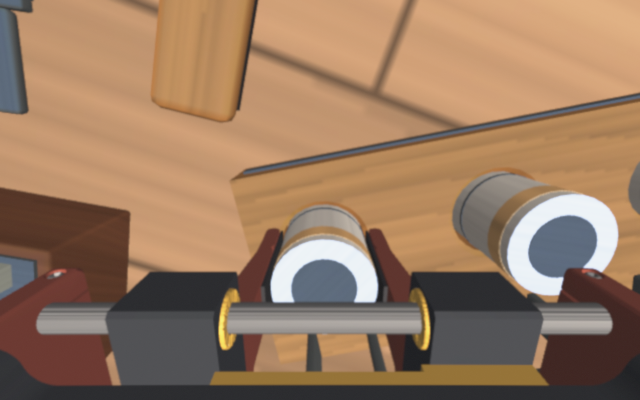

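>>> arm_command(
  moves=[
    {"dp": [0,0,0],"spin": 0},
    {"dp": [0,0,0],"spin": 0},
    {"dp": [0,0,0],"spin": 0},
    {"dp": [0,0,0],"spin": 0},
    {"dp": [0,0,0],"spin": 0},
  ],
  claw=0.08,
)

```text
time_s: 30.5
tool_pos: [0.5168, 0.1561, 0.0463]
tcp_rot: [0.417, -0.396, -0.576, 0.58]
contact_force: [0.1, -0.5, -0.3]
opening: 0.0773
```

>>> arm_command(
  moves=[
    {"dp": [0,-0.02,0],"spin": 0},
    {"dp": [0,-0.035,0],"spin": 0},
    {"dp": [0,-0.038,0],"spin": 0},
    {"dp": [0,-0.038,0],"spin": 0},
    {"dp": [0,-0.038,0],"spin": 0},
  ],
)

```text
time_s: 30.92
tool_pos: [0.5209, 0.1538, 0.2169]
tcp_rot: [0.417, -0.396, -0.576, 0.581]
contact_force: [0.2, 1.2, 0.3]
opening: 0.0804
```

>>> arm_command(
  moves=[
    {"dp": [0,-0.03,0],"spin": -0.09},
    {"dp": [0,-0.03,0],"spin": -0.09},
    {"dp": [0,-0.005,0],"spin": 0},
    {"dp": [0,0,0],"spin": 0},
    {"dp": [0,0,0],"spin": 0},
  ],
  claw=0.0,
)

```text
time_s: 31.33
tool_pos: [0.5226, 0.1532, 0.2794]
tcp_rot: [0.364, -0.343, -0.611, 0.614]
contact_force: [0.3, -0.2, -1.0]
opening: 0.05
```

```bash
cat >> h.py <<'E'
H={1:np.array([.4114,.3362]),2:np.array([.4643,.2457]),3:np.array([.5178,.1554])}
EX=np.array([np.cos(.533),np.sin(.533)]); EY=np.array([-EX[1],EX[0]])
def cw(i,x,z,y=0): return np.r_[H[i]+EX*x+EY*y,z]
def clampang(cam,i,tag=None):
    im,d,c=snap(cam); P,uv=world(d,c,np.ones(d.shape,bool))
    q=P[:,:2]-H[i]; x=q@EX; y=q@EY; z=P[:,2]
    s=(abs(y)<.03)&(np.hypot(x-.07,z-.096)<.16)&(np.hypot(x-.07,z-.096)>.115)&(z>.09)&(x<.2)
    hue=im[uv[:,1].astype(int),uv[:,0].astype(int)].astype(int)
    s&=(hue[:,0]>hue[:,2]+35)   # wood
    if s.sum()<5: print("clamp",i,"few",s.sum()); return
    print("clamp",i,cam,"n",s.sum(),"bar x,y,z",np.median(x[s]).round(4),np.median(y[s]).round(4),np.median(z[s]).round(4),"theta",np.arctan2(np.median(z[s])-.096,.07-np.median(x[s])).round(3))
    if tag: cv2.imwrite(f"pics/{tag}.png",im[:,:,::-1])
E
python3 - <<'E'
from h import *
np.set_printoptions(precision=4,suppress=True)
for g in H.values(): cartcheck("wrist",g,"w20",h=.088,rad=.03)
for i in (1,2,3): clampang("top",i,"t20"); clampang("scene",i,"s20")
goto(cw(3,.117,.27),np.arctan2(EY[1],EY[0]))
E
```

```text
wrist n 1415 mean [0.4119 0.3342 0.0871] circ 411.29327392578125 336.5166015625 25.144371032714844 mid [0.4117 0.3368 0.0834]
wrist n 1329 mean [0.4634 0.2443 0.0875] circ 463.7183837890625 246.00445556640625 24.3244686126709 mid [0.4638 0.246  0.0834]
wrist n 1278 mean [0.516  0.1548 0.088 ] circ 516.8289794921875 155.4345245361328 24.158845901489258 mid [0.5168 0.1553 0.0836]
clamp 1 top n 146 bar x,y,z 0.1029 -0.0015 0.233 theta 1.807
clamp 1 scene n 61 bar x,y,z 0.1041 -0.0083 0.2315 theta 1.818
clamp 2 top n 10 bar x,y,z 0.1173 0.0231 0.2283 theta 1.914
clamp 2 scene n 71 bar x,y,z 0.116 -0.0082 0.2274 theta 1.907
clamp 3 few 0
clamp 3 scene n 71 bar x,y,z 0.0897 -0.0078 0.2345 theta 1.712
{'dp_tool': array([ 0.005 ,  0.0075, -0.1139]), 'yaw': np.float64(2.0961), 'pos': array([0.5228, 0.1533, 0.2794]), 'F': array([-0.3 ,  0.14, -0.73]), 't': 31.78, 'yawerr': np.float64(0.0077), 'spin': np.float64(-0.0077)}
```

View pics/s20.png

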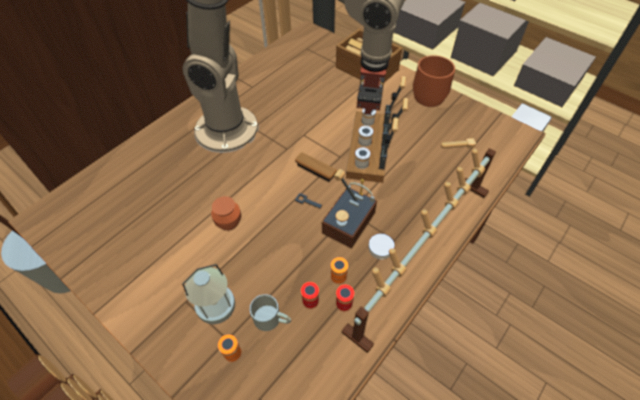

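View pics/w20.png

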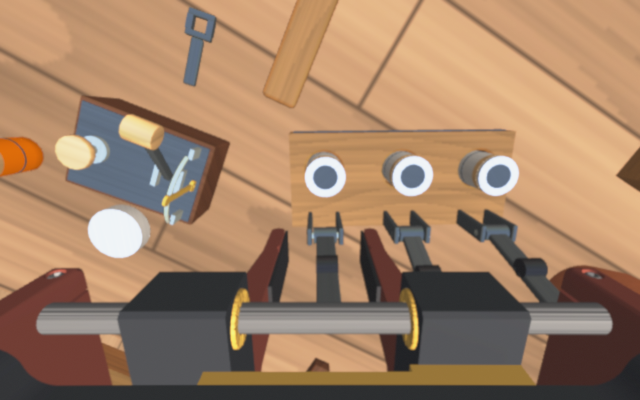

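>>> arm_command(
  moves=[
    {"dp": [0.002,0,-0.03],"spin": 0},
    {"dp": [0.002,0,-0.038],"spin": 0},
    {"dp": [0.001,0,-0.038],"spin": 0},
    {"dp": [0,0,-0.008],"spin": 0},
    {"dp": [0,0,0],"spin": 0},
  ],
)

```text
time_s: 32.2
tool_pos: [0.6201, 0.2165, 0.2766]
tcp_rot: [0.363, -0.342, -0.611, 0.614]
contact_force: [-0.5, -0.4, 0.4]
opening: 0.0006
```

```bash
cat >> h.py <<'E'
def cpos(i,th,over=0,w=.010):
    s=np.interp(th,[.4,1.4],[.004,-.010]); u=np.array([-np.cos(th),np.sin(th)]); n=np.array([np.sin(th),np.cos(th)])
    c=np.array([.07,.096])+(.135+s)*u+(.008-over)*n
    return cw(i,c[0]+w,c[1])
def cpath(i,ths,over=0):
    R,s=toolR(); p=s["tool_pos"]; print("at",p.round(4),"F",s["contact_force"].round(1),"t",round(s["time_s"],2))
    x=(p[:2]-H[i])@EX; print("cradle x,y",x.round(4),((p[:2]-H[i])@EY).round(4))
    for th in ths:
        q=cpos(i,th,over); print(th,"->",q.round(4),"row",(R.T@(q-p)).round(4)); p=q
E
python3 - <<'E'
from h import *
np.set_printoptions(precision=4,suppress=True)
print(env.observe()["opening"]); goto(cw(3,.118,.22)); im,d,c=snap("wrist"); cv2.imwrite("pics/w21.png",im[:,:,::-1])
print(toolR()[0])
E
```

```text
0.0006311711947081074
{'dp_tool': array([-0.002 ,  0.0566,  0.0001]), 'yaw': np.float64(2.0976), 'pos': array([0.6201, 0.2165, 0.2766]), 'F': array([-0.52, -0.35,  0.39]), 't': 32.2}
[[-0.5017 -0.0286 -0.8646]
 [ 0.8647  0.0109 -0.5022]
 [ 0.0238 -0.9995  0.0193]]
```

View pics/w21.png

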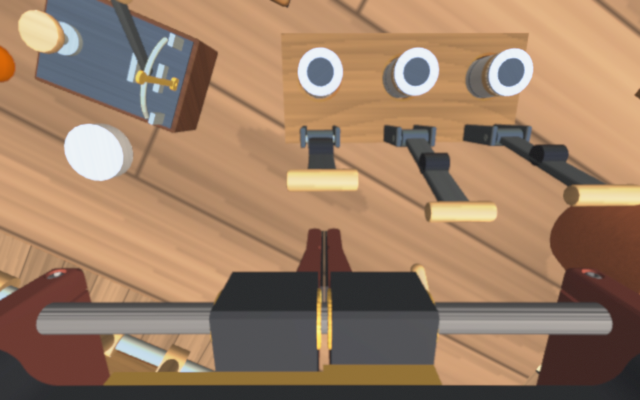

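>>> arm_command(
  moves=[
    {"dp": [-0.001,0.02,0],"spin": 0},
    {"dp": [-0.001,0.02,0],"spin": 0},
    {"dp": [0,0.017,0],"spin": 0},
    {"dp": [0,0,0],"spin": 0},
    {"dp": [0,0,0],"spin": 0},
  ],
)

```text
time_s: 32.67
tool_pos: [0.6173, 0.2127, 0.221]
tcp_rot: [0.364, -0.342, -0.611, 0.614]
contact_force: [0.2, -0.6, 1.4]
opening: 0.0001
```

```bash
python3 - <<'E'
from h import *
np.set_printoptions(precision=4,suppress=True)
cpath(3,[1.65,1.55,1.45,1.35,1.25,1.15,1.05,.95,.85,.75,.65,.55,.45,.35,.25,.15,.07,0])
E
```

```text
at [0.6173 0.2127 0.221 ] F [ 0.2 -0.6  1.4] t 32.67
cradle x,y 0.1148 -0.0012
1.65 -> [0.6021 0.2051 0.22  ] row [0.0011 0.0014 0.0169]
1.55 -> [0.5914 0.1988 0.2211] row [-0.0001 -0.0009  0.0125]
1.45 -> [0.5806 0.1924 0.2211] row [-0.0001  0.0003  0.0125]
1.35 -> [0.5697 0.186  0.2204] row [-0.0001  0.0009  0.0126]
1.25 -> [0.5587 0.1795 0.2191] row [-0.0001  0.0015  0.0127]
1.15 -> [0.5478 0.1731 0.2166] row [-0.0002  0.0028  0.0127]
1.05 -> [0.537  0.1667 0.2127] row [-0.0002  0.0041  0.0124]
0.95 -> [0.5265 0.1605 0.2075] row [-0.0002  0.0054  0.0121]
0.85 -> [0.5164 0.1546 0.201 ] row [-0.0003  0.0067  0.0116]
0.75 -> [0.5069 0.149  0.1933] row [-0.0003  0.0079  0.0109]
0.65 -> [0.498  0.1437 0.1844] row [-0.0003  0.0091  0.0102]
0.55 -> [0.4898 0.1389 0.1744] row [-0.0003  0.0102  0.0093]
0.45 -> [0.4824 0.1345 0.1634] row [-0.0003  0.0112  0.0083]
0.35 -> [0.4766 0.1311 0.1512] row [-0.0003  0.0123  0.0065]
0.25 -> [0.4724 0.1286 0.1381] row [-0.0003  0.0131  0.0046]
0.15 -> [0.4694 0.1268 0.1247] row [-0.0003  0.0135  0.0033]
0.07 -> [0.4678 0.1259 0.1137] row [-0.0003  0.011   0.0016]
0 -> [0.467  0.1254 0.104 ] row [-0.0002  0.0097  0.0007]
```

>>> arm_command(
  moves=[
    {"dp": [0.001,0.001,0.017],"spin": 0},
    {"dp": [0,-0.001,0.0125],"spin": 0},
    {"dp": [0,0,0.0125],"spin": 0},
    {"dp": [0,0.001,0.0125],"spin": 0},
    {"dp": [0,0.0015,0.0125],"spin": 0},
  ],
)

```text
time_s: 33.08
tool_pos: [0.5613, 0.1816, 0.2221]
tcp_rot: [-0.362, 0.344, 0.613, -0.612]
contact_force: [3.5, 3.0, -4.1]
opening: 0.0004
```

```bash
python3 - <<'E'
from h import *
np.set_printoptions(precision=4,suppress=True)
cpath(3,[1.25]); clampang("scene",3); im,d,c=snap("wrist"); cv2.imwrite("pics/w22.png",im[:,:,::-1])
E
```

```text
at [0.5613 0.1816 0.2221] F [ 3.5  3.  -4.1] t 33.08
cradle x,y 0.0508 0.0004
1.25 -> [0.5587 0.1795 0.2191] row [-0.0005  0.003   0.0032]
clamp 3 scene n 45 bar x,y,z 0.0347 -0.0198 0.2282 theta 1.31
```

View pics/w22.png

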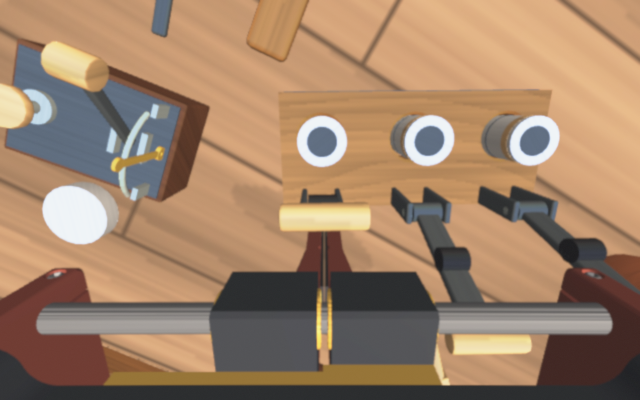

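Clamp 3 is following. Its bar, at (216,325), lies just ahead of the fingers, and the force is about 5 N. I'll carry on round the arc.

>>> arm_command(
  moves=[
    {"dp": [0,0.004,0.013],"spin": 0},
    {"dp": [0,0.004,0.013],"spin": 0},
    {"dp": [0,0.0045,0.0125],"spin": 0},
    {"dp": [0,0.0055,0.012],"spin": 0},
    {"dp": [0,0.0067,0.0116],"spin": 0},
  ],
)

```text
time_s: 33.6
tool_pos: [0.5079, 0.1511, 0.1983]
tcp_rot: [-0.362, 0.344, 0.613, -0.612]
contact_force: [3.7, 1.7, 1.8]
opening: 0.0001
```

```bash
python3 - <<'E'
from h import *
np.set_printoptions(precision=4,suppress=True)
cpath(3,[.75,.65,.55,.45,.35,.25]); clampang("scene",3)
E
```

```text
at [0.5079 0.1511 0.1983] F [3.7 1.7 1.8] t 33.6
cradle x,y -0.0107 0.0014
0.75 -> [0.5069 0.149  0.1933] row [-0.0015  0.005   0.0019]
0.65 -> [0.498  0.1437 0.1844] row [-0.0003  0.009   0.0103]
0.55 -> [0.4898 0.1389 0.1744] row [-0.0003  0.0101  0.0094]
0.45 -> [0.4824 0.1345 0.1634] row [-0.0003  0.0111  0.0084]
0.35 -> [0.4766 0.1311 0.1512] row [-0.0003  0.0123  0.0066]
0.25 -> [0.4724 0.1286 0.1381] row [-0.0003  0.0131  0.0047]
clamp 3 scene n 43 bar x,y,z -0.0222 -0.0158 0.1954 theta 0.823
```

>>> arm_command(
  moves=[
    {"dp": [-0.001,0.007,0.006],"spin": 0},
    {"dp": [0,0.009,0.01],"spin": 0},
    {"dp": [0,0.01,0.0093],"spin": 0},
    {"dp": [0,0.011,0.0083],"spin": 0},
    {"dp": [0,0.012,0.0065],"spin": 0},
  ],
)

```text
time_s: 34.07
tool_pos: [0.4722, 0.1303, 0.1494]
tcp_rot: [-0.362, 0.344, 0.613, -0.613]
contact_force: [1.8, 0.4, 3.1]
opening: 0.0005
```

```bash
python3 - <<'E'
from h import *
np.set_printoptions(precision=4,suppress=True)
cpath(3,[.25,.15,.07,0]); clampang("scene",3); im,d,c=snap("wrist"); cv2.imwrite("pics/w23.png",im[:,:,::-1])
E
```

```text
at [0.4722 0.1303 0.1494] F [1.8 0.4 3.1] t 34.07
cradle x,y -0.052 0.0016
0.25 -> [0.4724 0.1286 0.1381] row [-0.0019  0.0112  0.0005]
0.15 -> [0.4694 0.1268 0.1247] row [-0.0003  0.0135  0.0034]
0.07 -> [0.4678 0.1259 0.1137] row [-0.0003  0.011   0.0017]
0 -> [0.467  0.1254 0.104 ] row [-0.0002  0.0097  0.0008]
clamp 3 scene n 41 bar x,y,z -0.0542 -0.0193 0.1452 theta 0.377
```

View pics/w23.png

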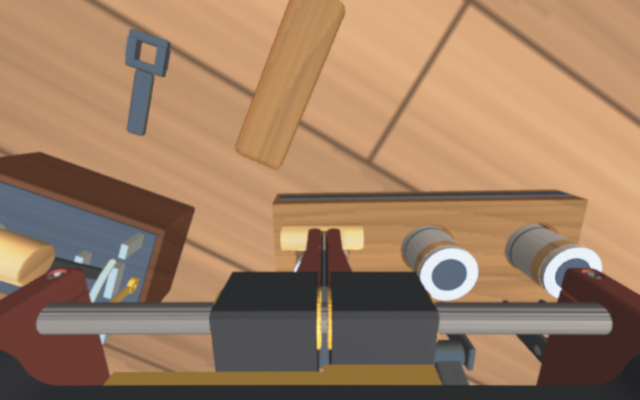

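>>> arm_command(
  moves=[
    {"dp": [-0.001,0.012,0.001],"spin": 0},
    {"dp": [-0.001,0.012,0.002],"spin": 0},
    {"dp": [0,0.011,0.001],"spin": 0},
    {"dp": [0,0.008,0.001],"spin": 0},
    {"dp": [0,0.002,0],"spin": 0},
  ],
)

```text
time_s: 34.58
tool_pos: [0.4662, 0.1261, 0.1035]
tcp_rot: [0.363, -0.343, -0.611, 0.614]
contact_force: [-5.0, -4.1, 24.1]
opening: 0.0005
```

>>> arm_command(
  moves=[
    {"dp": [0,0.003,0],"spin": 0},
    {"dp": [0,0,0],"spin": 0},
  ],
)

```text
time_s: 34.75
tool_pos: [0.4664, 0.1261, 0.1029]
tcp_rot: [0.364, -0.343, -0.611, 0.614]
contact_force: [-9.8, -4.6, 32.5]
opening: 0.0003
```

```bash
python3 - <<'E'
from h import *
np.set_printoptions(precision=4,suppress=True)
cpath(3,[0]); clampang("scene",3); im,d,c=snap("wrist"); cv2.imwrite("pics/w24.png",im[:,:,::-1])
E
```

```text
at [0.4664 0.1261 0.1029] F [-9.8 -4.6 32.5] t 34.75
cradle x,y -0.0592 0.0009
0 -> [0.467  0.1254 0.104 ] row [-0.0009 -0.0011 -0.0002]
clamp 3 scene n 43 bar x,y,z -0.0577 -0.0175 0.1 theta 0.031
```

View pics/w24.png

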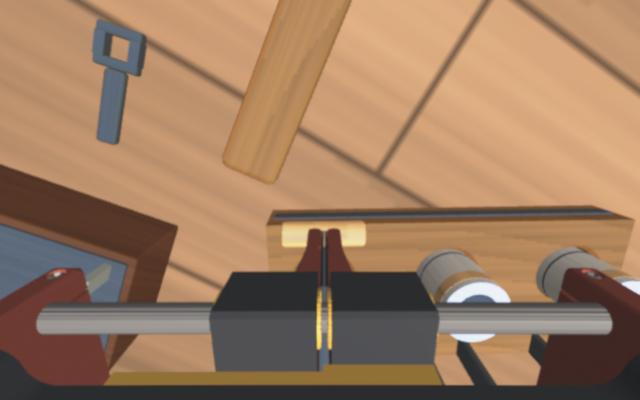

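>>> arm_command(
  moves=[
    {"dp": [0,-0.02,0],"spin": 0},
    {"dp": [0,-0.037,0],"spin": 0},
    {"dp": [0,-0.039,0],"spin": 0},
    {"dp": [0,-0.039,0],"spin": 0},
    {"dp": [0,-0.039,0],"spin": 0},
  ],
)

```text
time_s: 35.27
tool_pos: [0.4703, 0.1241, 0.2765]
tcp_rot: [0.363, -0.343, -0.612, 0.614]
contact_force: [1.5, 0.5, -1.7]
opening: 0.0004
```

```bash
python3 - <<'E'
from h import *
np.set_printoptions(precision=4,suppress=True)
goto(cw(2,.146,.275),np.arctan2(EY[1],EY[0])); clampang("scene",3); clampang("wrist",3,"w25"); cartcheck("wrist",H[3],"w25",h=.08,rad=.03)
E
```

```text
{'dp_tool': array([ 0.1093,  0.0006, -0.2018]), 'yaw': np.float64(2.0961), 'pos': array([0.4703, 0.1241, 0.2765]), 'F': array([ 1.46,  0.47, -1.74]), 't': 35.27, 'yawerr': np.float64(0.0077), 'spin': np.float64(-0.0077)}
clamp 3 scene n 63 bar x,y,z -0.0629 -0.0088 0.1009 theta 0.037
clamp 3 wrist n 581 bar x,y,z -0.0659 -0.0004 0.1028 theta 0.05
wrist n 449 mean [0.5159 0.1551 0.0797] circ 517.5667114257812 155.74444580078125 24.08922576904297 mid [0.517  0.1557 0.0754]
```

View pics/w25.png

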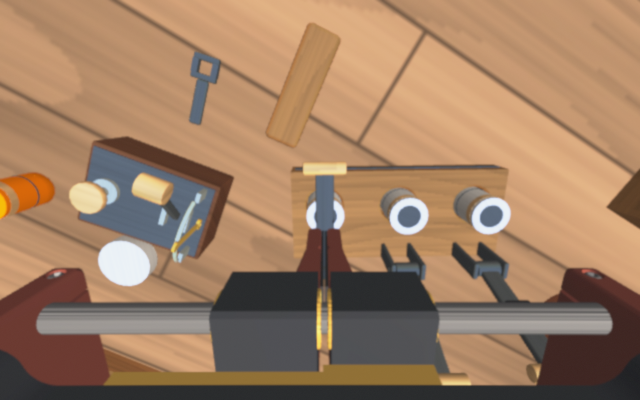

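>>> arm_command(
  moves=[
    {"dp": [0.0182,0,-0.0336],"spin": 0},
    {"dp": [0.0182,0,-0.0336],"spin": 0},
    {"dp": [0.0182,0,-0.0336],"spin": 0},
    {"dp": [0.0182,0,-0.0336],"spin": 0},
    {"dp": [0.0182,0,-0.0336],"spin": 0},
  ],
)

```text
time_s: 35.83
tool_pos: [0.5701, 0.2885, 0.2714]
tcp_rot: [0.364, -0.342, -0.611, 0.615]
contact_force: [0.7, 0.5, 0.8]
opening: 0.0004
```

>>> arm_command(
  moves=[
    {"dp": [0.0182,0,-0.0336],"spin": 0},
    {"dp": [0,0,-0.002],"spin": 0},
    {"dp": [0,0,0],"spin": 0},
    {"dp": [0,0,0],"spin": 0},
  ],
)

```text
time_s: 36.17
tool_pos: [0.5911, 0.3197, 0.2712]
tcp_rot: [0.364, -0.342, -0.61, 0.615]
contact_force: [-0.2, 0.3, 0.1]
opening: 0.0002
```

```bash
python3 - <<'E'
from h import *
np.set_printoptions(precision=4,suppress=True)
goto(cw(2,.146,.213)); im,d,c=snap("wrist"); cv2.imwrite("pics/w26.png",im[:,:,::-1])
clampang("wrist",2)
E
```

```text
{'dp_tool': array([-0.0007,  0.0582, -0.0004]), 'yaw': np.float64(2.0958), 'pos': array([0.5911, 0.3197, 0.2712]), 'F': array([-0.24,  0.28,  0.11]), 't': 36.17}
clamp 2 wrist n 1565 bar x,y,z 0.1146 -0.0006 0.2297 theta 1.893
```

View pics/w26.png

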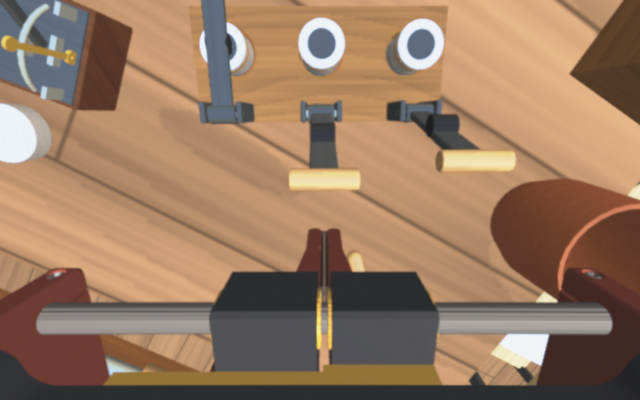

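>>> arm_command(
  moves=[
    {"dp": [0,0.02,0],"spin": 0},
    {"dp": [0,0.02,0],"spin": 0},
    {"dp": [0,0.018,0],"spin": 0},
    {"dp": [0,0,0],"spin": 0},
    {"dp": [0,0,0],"spin": 0},
  ],
)

```text
time_s: 36.68
tool_pos: [0.5895, 0.3198, 0.2148]
tcp_rot: [0.364, -0.343, -0.611, 0.614]
contact_force: [0.3, 1.0, 0.2]
opening: 0.0006
```

```bash
python3 - <<'E'
from h import *
np.set_printoptions(precision=4,suppress=True)
cpath(2,[1.85,1.75,1.65,1.55,1.45,1.35,1.25,1.15])
E
```

```text
at [0.5895 0.3198 0.2148] F [0.3 1.  0.2] t 36.68
cradle x,y 0.1455 0.0002
1.85 -> [0.5695 0.3078 0.214 ] row [-0.0005  0.0013  0.0233]
1.75 -> [0.5592 0.3017 0.2176] row [-0.     -0.0034  0.0121]
1.65 -> [0.5486 0.2954 0.22  ] row [-0.0001 -0.0022  0.0123]
1.55 -> [0.5379 0.2891 0.2211] row [-0.0001 -0.0009  0.0125]
1.45 -> [0.5271 0.2827 0.2211] row [-0.0001  0.0003  0.0125]
1.35 -> [0.5162 0.2763 0.2204] row [-0.0001  0.0009  0.0126]
1.25 -> [0.5052 0.2698 0.2191] row [-0.0001  0.0015  0.0127]
1.15 -> [0.4943 0.2634 0.2166] row [-0.0002  0.0028  0.0127]
```

>>> arm_command(
  moves=[
    {"dp": [0,0.001,0.012],"spin": 0},
    {"dp": [0,0,0.0115],"spin": 0},
    {"dp": [0,-0.003,0.0125],"spin": 0},
    {"dp": [0,-0.002,0.0125],"spin": 0},
    {"dp": [0,-0.001,0.0125],"spin": 0},
  ],
)

```text
time_s: 37.1
tool_pos: [0.5394, 0.291, 0.2241]
tcp_rot: [-0.362, 0.344, 0.614, -0.611]
contact_force: [3.6, 1.6, -2.2]
opening: 0.0005
```

>>> arm_command(
  moves=[
    {"dp": [0,0,0.0125],"spin": 0},
    {"dp": [0,0.0015,0.0125],"spin": 0},
    {"dp": [0,0.0025,0.0125],"spin": 0},
    {"dp": [0,0.003,0.0125],"spin": 0},
  ],
)

```text
time_s: 37.43
tool_pos: [0.4961, 0.266, 0.2173]
tcp_rot: [-0.362, 0.344, 0.614, -0.611]
contact_force: [4.3, 1.7, -4.6]
opening: 0.0006
```

```bash
python3 - <<'E'
from h import *
np.set_printoptions(precision=4,suppress=True)
cpath(2,[1.15,1.05,.95,.85,.75,.65,.55,.45,.35]); clampang("scene",2)
E
```

```text
at [0.4961 0.266  0.2173] F [ 4.3  1.7 -4.6] t 37.43
cradle x,y 0.0377 0.0013
1.15 -> [0.4943 0.2634 0.2166] row [-0.0013  0.0008  0.0029]
1.05 -> [0.4835 0.257  0.2127] row [-0.0002  0.004   0.0125]
0.95 -> [0.473  0.2508 0.2075] row [-0.0002  0.0053  0.0121]
0.85 -> [0.4629 0.2449 0.201 ] row [-0.0003  0.0066  0.0116]
0.75 -> [0.4534 0.2393 0.1933] row [-0.0003  0.0078  0.011 ]
0.65 -> [0.4445 0.234  0.1844] row [-0.0003  0.009   0.0103]
0.55 -> [0.4363 0.2292 0.1744] row [-0.0003  0.0101  0.0094]
0.45 -> [0.4289 0.2248 0.1634] row [-0.0003  0.0111  0.0084]
0.35 -> [0.4231 0.2214 0.1512] row [-0.0003  0.0122  0.0067]
clamp 2 scene n 62 bar x,y,z 0.0253 -0.0106 0.2255 theta 1.239
```

>>> arm_command(
  moves=[
    {"dp": [-0.001,0.003,0.01],"spin": 0},
    {"dp": [0,0.004,0.0125],"spin": 0},
    {"dp": [0,0.0055,0.012],"spin": 0},
    {"dp": [0,0.0066,0.0116],"spin": 0},
    {"dp": [0,0.0078,0.011],"spin": 0},
  ],
)

```text
time_s: 37.9
tool_pos: [0.4467, 0.2375, 0.1916]
tcp_rot: [-0.362, 0.344, 0.614, -0.611]
contact_force: [3.0, 1.4, 1.7]
opening: 0.0
```

>>> arm_command(
  moves=[
    {"dp": [0,0.009,0.0103],"spin": 0},
    {"dp": [0,0.01,0.0094],"spin": 0},
    {"dp": [0,0.011,0.0084],"spin": 0},
    {"dp": [0,0.012,0.0067],"spin": 0},
  ],
)

```text
time_s: 38.23
tool_pos: [0.4153, 0.2204, 0.1498]
tcp_rot: [-0.362, 0.344, 0.613, -0.612]
contact_force: [1.4, -0.3, 2.1]
opening: 0.0004
```

```bash
python3 - <<'E'
from h import *
np.set_printoptions(precision=4,suppress=True)
cpath(2,[.25,.15,.07,0]); clampang("scene",2); im,d,c=snap("wrist"); cv2.imwrite("pics/w27.png",im[:,:,::-1])
E
```

```text
at [0.4153 0.2204 0.1498] F [ 1.4 -0.3  2.1] t 38.23
cradle x,y -0.055 0.0031
0.25 -> [0.4189 0.2189 0.1381] row [-0.0033  0.0116 -0.0025]
0.15 -> [0.4159 0.2171 0.1247] row [-0.0003  0.0135  0.0034]
0.07 -> [0.4143 0.2162 0.1137] row [-0.0003  0.011   0.0017]
0 -> [0.4135 0.2157 0.104 ] row [-0.0002  0.0097  0.0008]
clamp 2 scene n 45 bar x,y,z -0.0551 -0.0122 0.1463 theta 0.382
```

View pics/w27.png

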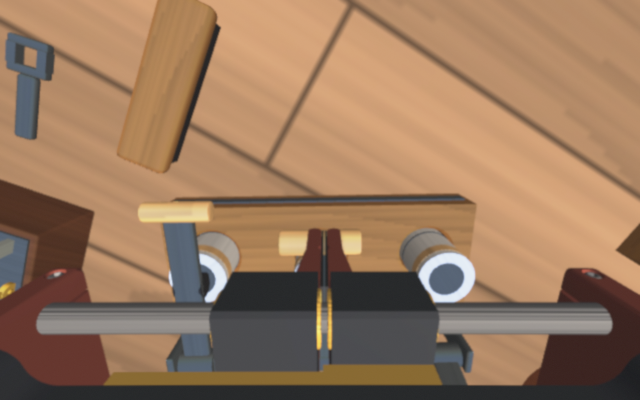

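>>> arm_command(
  moves=[
    {"dp": [-0.002,0.012,-0.001],"spin": 0},
    {"dp": [-0.001,0.012,0.002],"spin": 0},
    {"dp": [0,0.011,0.001],"spin": 0},
    {"dp": [0,0.008,0.001],"spin": 0},
    {"dp": [0,0.003,0],"spin": 0},
  ],
)

```text
time_s: 38.75
tool_pos: [0.4119, 0.2164, 0.103]
tcp_rot: [0.363, -0.343, -0.612, 0.613]
contact_force: [-8.9, -5.5, 41.9]
opening: 0.0008
```

>>> arm_command(
  moves=[
    {"dp": [0,0.002,0],"spin": 0},
    {"dp": [0,0,0],"spin": 0},
  ],
)

```text
time_s: 38.92
tool_pos: [0.412, 0.2164, 0.1029]
tcp_rot: [0.363, -0.343, -0.612, 0.613]
contact_force: [-7.8, -5.6, 34.6]
opening: 0.0002
```

>>> arm_command(
  moves=[
    {"dp": [0,-0.02,0],"spin": 0},
    {"dp": [0,-0.037,0],"spin": 0},
    {"dp": [0,-0.039,0],"spin": 0},
    {"dp": [0,-0.039,0],"spin": 0},
    {"dp": [0,-0.039,0],"spin": 0},
  ],
)

```text
time_s: 39.33
tool_pos: [0.4155, 0.2138, 0.2764]
tcp_rot: [0.363, -0.343, -0.612, 0.614]
contact_force: [-0.4, 1.1, -0.2]
opening: 0.0004
```

```bash
python3 - <<'E'
from h import *
np.set_printoptions(precision=4,suppress=True)
goto(cw(1,.134,.275),np.arctan2(EY[1],EY[0])); clampang("wrist",2,"w28"); clampang("wrist",3); cartcheck("wrist",H[2],"w28",h=.08,rad=.03)
E
```

```text
{'dp_tool': array([ 0.109 ,  0.0008, -0.1918]), 'yaw': np.float64(2.0959), 'pos': array([0.4155, 0.2138, 0.2764]), 'F': array([-0.39,  1.06, -0.19]), 't': 39.33, 'yawerr': np.float64(0.0079), 'spin': np.float64(-0.0079)}
clamp 2 wrist n 609 bar x,y,z -0.066 -0.0003 0.1026 theta 0.048
clamp 3 wrist n 618 bar x,y,z -0.0661 0.0005 0.1027 theta 0.049
wrist n 426 mean [0.4617 0.2461 0.0796] circ 464.2913513183594 246.56871032714844 24.175559997558594 mid [0.4631 0.2467 0.0752]
```

View pics/w28.png

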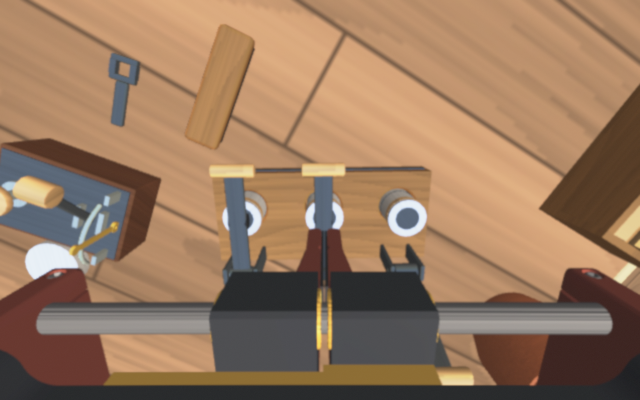

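>>> arm_command(
  moves=[
    {"dp": [0.0182,0,-0.032],"spin": 0},
    {"dp": [0.0182,0,-0.032],"spin": 0},
    {"dp": [0.0182,0,-0.032],"spin": 0},
    {"dp": [0.0182,0,-0.032],"spin": 0},
    {"dp": [0.0182,0,-0.032],"spin": 0},
  ],
)

```text
time_s: 39.9
tool_pos: [0.5085, 0.374, 0.2714]
tcp_rot: [0.364, -0.342, -0.611, 0.615]
contact_force: [0.4, 0.7, 0.8]
opening: 0.0008
```

>>> arm_command(
  moves=[
    {"dp": [0.0182,0,-0.032],"spin": 0},
    {"dp": [0,0,-0.002],"spin": 0},
    {"dp": [0,0,0],"spin": 0},
    {"dp": [0,0,0],"spin": 0},
  ],
)

```text
time_s: 40.23
tool_pos: [0.5281, 0.4047, 0.2711]
tcp_rot: [0.364, -0.343, -0.61, 0.615]
contact_force: [1.0, -1.2, 0.0]
opening: 0.0008
```

```bash
python3 - <<'E'
from h import *
np.set_printoptions(precision=4,suppress=True)
goto(cw(1,.135,.216)); im,d,c=snap("wrist"); cv2.imwrite("pics/w29.png",im[:,:,::-1])
clampang("wrist",1)
E
```

```text
{'dp_tool': array([-0.001 ,  0.0551, -0.0008]), 'yaw': np.float64(2.0958), 'pos': array([0.5281, 0.4047, 0.2711]), 'F': array([ 1.05, -1.22,  0.02]), 't': 40.23}
clamp 1 wrist n 1619 bar x,y,z 0.1014 -0.0001 0.2336 theta 1.795
```

View pics/w29.png

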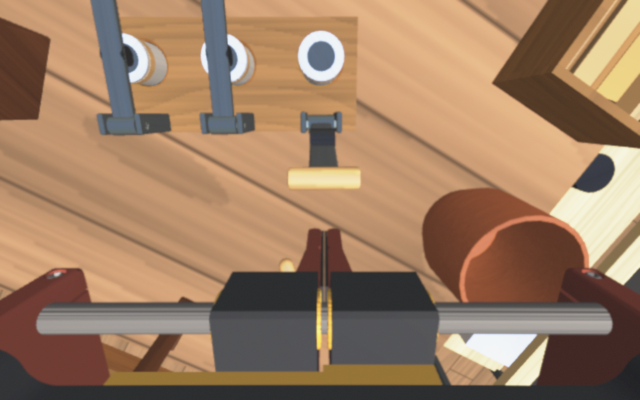

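```bash
python3 - <<'E'
from h import *
np.set_printoptions(precision=4,suppress=True)
im,d,c=snap("wrist"); P,uv=world(d,c,np.ones(d.shape,bool))
s=(uv[:,0]>410)&(uv[:,0]<600)&(uv[:,1]>185)&(uv[:,1]<265); q=P[s]; print("pot zmax",q[:,2].max(), np.percentile(q[:,2],99)); k=q[:,2]>.05
r=q[k][:,:2]-H[1]; print("cradle x",(r@EX).min(),(r@EX).max(),"y",(r@EY).min())
E
```

```text
pot zmax 0.15207755947171087 0.15040465340902848
cradle x 0.15502771393922501 0.2700080808949414 y 0.14031895683902046
```

>>> arm_command(
  moves=[
    {"dp": [-0.001,0.02,0],"spin": 0},
    {"dp": [0,0.02,0],"spin": 0},
    {"dp": [0,0.015,0],"spin": 0},
    {"dp": [0,0,0],"spin": 0},
    {"dp": [0,0,0],"spin": 0},
  ],
)

```text
time_s: 40.8
tool_pos: [0.5271, 0.4045, 0.2177]
tcp_rot: [0.364, -0.343, -0.611, 0.614]
contact_force: [0.7, 0.2, 0.6]
opening: -0.0001
```

```bash
python3 - <<'E'
from h import *
np.set_printoptions(precision=4,suppress=True)
cpath(1,[1.75,1.65,1.55,1.45,1.35,1.25,1.15])
E
```

```text
at [0.5271 0.4045 0.2177] F [0.7 0.2 0.6] t 40.8
cradle x,y 0.1343 -0.0
1.75 -> [0.5063 0.3922 0.2176] row [-0.0002  0.0006  0.0242]
1.65 -> [0.4957 0.3859 0.22  ] row [-0.     -0.0022  0.0123]
1.55 -> [0.485  0.3796 0.2211] row [-0.0001 -0.0009  0.0125]
1.45 -> [0.4742 0.3732 0.2211] row [-0.0001  0.0003  0.0125]
1.35 -> [0.4633 0.3668 0.2204] row [-0.0001  0.0009  0.0126]
1.25 -> [0.4523 0.3603 0.2191] row [-0.0001  0.0015  0.0127]
1.15 -> [0.4414 0.3539 0.2166] row [-0.0002  0.0028  0.0127]
```

>>> arm_command(
  moves=[
    {"dp": [0,0,0.012],"spin": 0},
    {"dp": [0,0,0.0122],"spin": 0},
    {"dp": [0,-0.002,0.0125],"spin": 0},
    {"dp": [0,-0.001,0.0125],"spin": 0},
    {"dp": [0,0,0.0125],"spin": 0},
  ],
)

```text
time_s: 41.22
tool_pos: [0.4759, 0.375, 0.2243]
tcp_rot: [-0.363, 0.344, 0.613, -0.612]
contact_force: [3.9, 1.5, -3.8]
opening: 0.0009
```

>>> arm_command(
  moves=[
    {"dp": [0,0.0015,0.0125],"spin": 0},
    {"dp": [0,0.0025,0.0125],"spin": 0},
    {"dp": [0,0.003,0.0125],"spin": 0},
  ],
)

```text
time_s: 41.47
tool_pos: [0.4437, 0.3563, 0.2177]
tcp_rot: [-0.362, 0.344, 0.614, -0.611]
contact_force: [4.2, 2.2, -4.0]
opening: 0.0003
```

```bash
python3 - <<'E'
from h import *
np.set_printoptions(precision=4,suppress=True)
cpath(1,[1.15,1.05,.95,.85,.75,.65,.55,.45,.35]); clampang("scene",1)
E
```

```text
at [0.4437 0.3563 0.2177] F [ 4.2  2.2 -4. ] t 41.47
cradle x,y 0.038 0.0009
1.15 -> [0.4414 0.3539 0.2166] row [-0.0009  0.0012  0.0031]
1.05 -> [0.4306 0.3475 0.2127] row [-0.0002  0.004   0.0125]
0.95 -> [0.4201 0.3413 0.2075] row [-0.0002  0.0053  0.0121]
0.85 -> [0.41   0.3354 0.201 ] row [-0.0003  0.0066  0.0116]
0.75 -> [0.4005 0.3298 0.1933] row [-0.0003  0.0078  0.011 ]
0.65 -> [0.3916 0.3245 0.1844] row [-0.0003  0.009   0.0103]
0.55 -> [0.3834 0.3197 0.1744] row [-0.0003  0.0101  0.0094]
0.45 -> [0.376  0.3153 0.1634] row [-0.0003  0.0111  0.0084]
0.35 -> [0.3702 0.3119 0.1512] row [-0.0004  0.0122  0.0067]
clamp 1 scene n 77 bar x,y,z 0.0264 -0.0106 0.227 theta 1.25
```

>>> arm_command(
  moves=[
    {"dp": [-0.001,0.003,0.01],"spin": 0},
    {"dp": [0,0.004,0.0125],"spin": 0},
    {"dp": [0,0.0055,0.012],"spin": 0},
    {"dp": [0,0.0066,0.0116],"spin": 0},
    {"dp": [-0.001,0.0078,0.011],"spin": 0},
  ],
)

```text
time_s: 41.93
tool_pos: [0.3944, 0.3274, 0.192]
tcp_rot: [-0.363, 0.343, 0.614, -0.611]
contact_force: [2.8, 1.6, 1.6]
opening: 0.0009
```

>>> arm_command(
  moves=[
    {"dp": [-0.001,0.009,0.0103],"spin": 0},
    {"dp": [0,0.01,0.0094],"spin": 0},
    {"dp": [0,0.011,0.0084],"spin": 0},
    {"dp": [0,0.012,0.0067],"spin": 0},
  ],
)

```text
time_s: 42.27
tool_pos: [0.3636, 0.3093, 0.1503]
tcp_rot: [-0.363, 0.343, 0.614, -0.612]
contact_force: [2.1, 1.0, 1.9]
opening: 0.0005
```

```bash
python3 - <<'E'
from h import *
np.set_printoptions(precision=4,suppress=True)
cpath(1,[.25,.15,.07,0]); clampang("scene",1); im,d,c=snap("wrist"); cv2.imwrite("pics/w30.png",im[:,:,::-1])
E
```

```text
at [0.3636 0.3093 0.1503] F [2.1 1.  1.9] t 42.27
cradle x,y -0.0549 0.0011
0.25 -> [0.366  0.3094 0.1381] row [-0.0014  0.0121 -0.0023]
0.15 -> [0.363  0.3076 0.1247] row [-0.0004  0.0135  0.0034]
0.07 -> [0.3614 0.3067 0.1137] row [-0.0003  0.011   0.0017]
0 -> [0.3606 0.3062 0.104 ] row [-0.0002  0.0097  0.0008]
clamp 1 scene n 51 bar x,y,z -0.0545 -0.0128 0.1487 theta 0.4
```

View pics/w30.png

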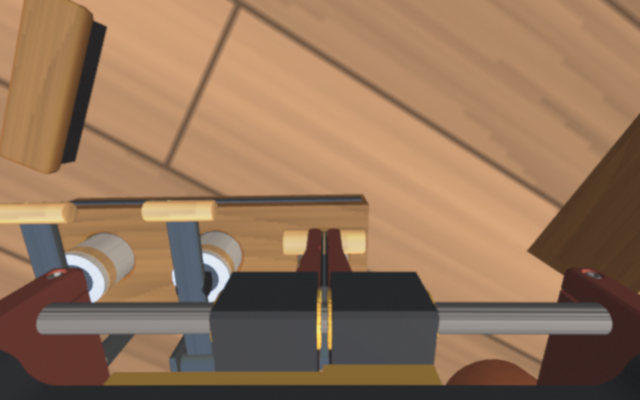

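>>> arm_command(
  moves=[
    {"dp": [-0.001,0.012,-0.001],"spin": 0},
    {"dp": [0,0.012,0.002],"spin": 0},
    {"dp": [0,0.011,0.001],"spin": 0},
    {"dp": [0,0.007,0.001],"spin": 0},
    {"dp": [0,0.001,0],"spin": 0},
  ],
)

```text
time_s: 42.78
tool_pos: [0.3592, 0.3062, 0.1054]
tcp_rot: [0.363, -0.343, -0.612, 0.614]
contact_force: [0.3, -0.7, 5.2]
opening: 0.0002
```

>>> arm_command(
  moves=[
    {"dp": [0,0.003,0],"spin": 0},
    {"dp": [0,0,0],"spin": 0},
  ],
)

```text
time_s: 42.95
tool_pos: [0.3592, 0.3062, 0.1037]
tcp_rot: [0.363, -0.343, -0.611, 0.614]
contact_force: [-2.6, -4.2, 13.0]
opening: 0.0005
```

>>> arm_command(
  moves=[
    {"dp": [0,0.002,0],"spin": 0},
    {"dp": [0,0,0],"spin": 0},
  ],
)

```text
time_s: 43.12
tool_pos: [0.3593, 0.3063, 0.1031]
tcp_rot: [0.363, -0.343, -0.612, 0.614]
contact_force: [-6.1, -8.0, 28.9]
opening: 0.0005
```

>>> arm_command(
  moves=[
    {"dp": [0,0.002,0],"spin": 0},
    {"dp": [0,0,0],"spin": 0},
  ],
)

```text
time_s: 43.28
tool_pos: [0.3594, 0.3064, 0.1026]
tcp_rot: [0.363, -0.343, -0.612, 0.613]
contact_force: [-9.3, -12.3, 45.9]
opening: 0.0009
```

>>> arm_command(
  moves=[
    {"dp": [0,-0.02,0],"spin": 0},
    {"dp": [0,-0.037,0],"spin": 0},
    {"dp": [0,-0.039,0],"spin": 0},
    {"dp": [0,-0.039,0],"spin": 0},
    {"dp": [0,-0.039,0],"spin": 0},
  ],
)

```text
time_s: 43.7
tool_pos: [0.3629, 0.3041, 0.275]
tcp_rot: [0.363, -0.343, -0.612, 0.613]
contact_force: [-0.2, 0.5, -1.1]
opening: 0.0003
```

>>> arm_command(
  moves=[
    {"dp": [0,0,0],"spin": 0.1},
    {"dp": [0,0,0],"spin": 0.1},
    {"dp": [0,0,0],"spin": 0.1},
    {"dp": [0,0,0],"spin": 0.09},
    {"dp": [0,0,0],"spin": 0},
  ],
)

```text
time_s: 44.12
tool_pos: [0.3632, 0.3044, 0.273]
tcp_rot: [0.476, -0.456, -0.529, 0.535]
contact_force: [-0.1, 0.4, -0.3]
opening: 0.0001
```

```bash
python3 - <<'E'
from h import *
np.set_printoptions(precision=4,suppress=True)
goto([.627,-.0955,.25],.1376+np.pi/2)
for i in (1,2,3): clampang("wrist",i,"w31"); cartcheck("wrist",H[i],"w31",h=.08,rad=.03)
E
```

```text
{'dp_tool': array([-0.4315,  0.011 , -0.2091]), 'yaw': np.float64(1.7031), 'pos': array([0.3632, 0.3044, 0.273 ]), 'F': array([-0.12,  0.41, -0.3 ]), 't': 44.12, 'yawerr': np.float64(0.0053), 'spin': np.float64(-0.0053)}
clamp 1 wrist n 613 bar x,y,z -0.0666 0.0003 0.1027 theta 0.049
wrist n 421 mean [0.4056 0.3414 0.0797] circ 411.7552490234375 337.4488525390625 24.20142364501953 mid [0.4065 0.3372 0.08  ]
clamp 2 wrist n 601 bar x,y,z -0.0659 0.0019 0.1028 theta 0.05
wrist n 519 mean [0.4557 0.2555 0.0796] circ 464.3858337402344 247.07801818847656 24.65841293334961 mid [0.4626 0.2475 0.08  ]
clamp 3 wrist n 607 bar x,y,z -0.0657 0.0037 0.1028 theta 0.05
wrist n 660 mean [0.5081 0.1664 0.0794] circ 517.3790893554688 157.17703247070312 24.866703033447266 mid [0.5159 0.1608 0.08  ]
```

View pics/w31.png

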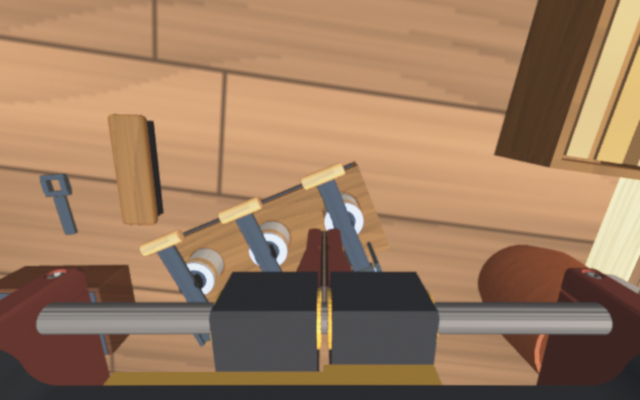

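>>> arm_command(
  moves=[
    {"dp": [-0.0288,0,-0.0139],"spin": 0},
    {"dp": [-0.0288,0,-0.0139],"spin": 0},
    {"dp": [-0.0288,0,-0.0139],"spin": 0},
    {"dp": [-0.0288,0,-0.0139],"spin": 0},
    {"dp": [-0.0288,0,-0.0139],"spin": 0},
  ],
)

```text
time_s: 44.83
tool_pos: [0.4519, 0.1695, 0.2682]
tcp_rot: [0.474, -0.455, -0.53, 0.536]
contact_force: [-0.0, 0.1, -0.1]
opening: 0.0006
```

>>> arm_command(
  moves=[
    {"dp": [-0.0288,0,-0.0139],"spin": 0},
    {"dp": [-0.0288,0,-0.0139],"spin": 0},
    {"dp": [-0.0288,0,-0.0139],"spin": 0},
    {"dp": [-0.0288,0,-0.0139],"spin": 0},
    {"dp": [-0.0288,0,-0.0139],"spin": 0},
  ],
)

```text
time_s: 45.25
tool_pos: [0.5402, 0.0361, 0.2641]
tcp_rot: [0.475, -0.455, -0.53, 0.536]
contact_force: [0.4, -0.4, -0.4]
opening: 0.0006
```

>>> arm_command(
  moves=[
    {"dp": [-0.0288,0,-0.0139],"spin": 0},
    {"dp": [-0.0288,0,-0.0139],"spin": 0},
    {"dp": [-0.0288,0,-0.0139],"spin": 0},
    {"dp": [-0.0288,0,-0.0139],"spin": 0},
    {"dp": [-0.0288,0,-0.0139],"spin": 0},
  ],
)

```text
time_s: 45.67
tool_pos: [0.6285, -0.0971, 0.26]
tcp_rot: [0.475, -0.455, -0.53, 0.536]
contact_force: [0.9, 0.1, 0.3]
opening: 0.0002
```

>>> arm_command(
  moves=[
    {"dp": [0,0,0],"spin": 0},
    {"dp": [0,0,0],"spin": 0},
  ],
)

```text
time_s: 45.83
tool_pos: [0.6279, -0.0978, 0.2595]
tcp_rot: [0.476, -0.456, -0.528, 0.536]
contact_force: [-0.2, 1.1, 0.2]
opening: 0.0006
```

```bash
python3 - <<'E'
from h import *
np.set_printoptions(precision=4,suppress=True)
goto([.6265,-.096,.12],.1376+np.pi/2)
im,d,c=snap("wrist"); cv2.imwrite("pics/w32.png",im[:,:,::-1])
P,uv=world(d,c,np.ones(d.shape,bool)); col=im[uv[:,1].astype(int),uv[:,0].astype(int)].astype(int)
s=(abs(P[:,2]-.108)<.006)&(np.hypot(P[:,0]-.627,P[:,1]+.0955)<.03)
print(s.sum(), cv2.minEnclosingCircle(P[s][:,:2].astype(np.float32)*1000) if s.sum() else 0, np.median(P[s][:,2]))
E
```

```text
{'dp_tool': array([-0.0001,  0.1395, -0.0025]), 'yaw': np.float64(1.7035), 'pos': array([ 0.6279, -0.0978,  0.2595]), 'F': array([-0.16,  1.1 ,  0.22]), 't': 45.83, 'yawerr': np.float64(0.0049), 'spin': np.float64(-0.0049)}
921 ((625.6766967773438, -97.43580627441406), 18.912609100341797) 0.10798388800546269
```

View pics/w32.png

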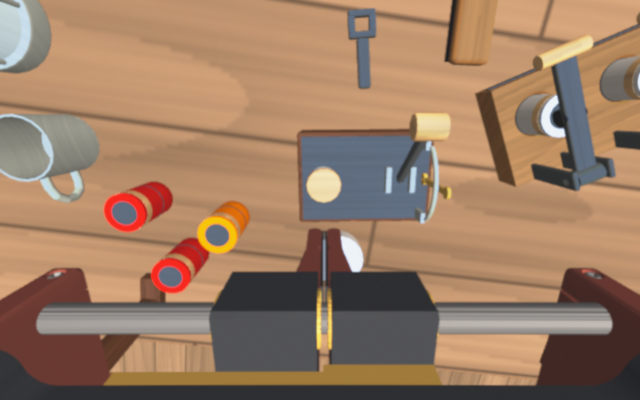

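>>> arm_command(
  moves=[
    {"dp": [0,0.035,-0.001],"spin": 0},
    {"dp": [0,0.035,-0.001],"spin": 0},
    {"dp": [0,0.035,0],"spin": 0},
    {"dp": [0,0.03,0],"spin": 0},
    {"dp": [0,0,0],"spin": 0},
  ],
)

```text
time_s: 46.3
tool_pos: [0.6214, -0.0908, 0.1194]
tcp_rot: [0.477, -0.451, -0.528, 0.539]
contact_force: [-1.1, -0.2, -0.5]
opening: 0.0004
```

>>> arm_command(
  moves=[
    {"dp": [0,0.008,0],"spin": 0},
    {"dp": [0,0.006,0],"spin": 0},
    {"dp": [0,0.006,0],"spin": 0},
    {"dp": [0,0.004,0],"spin": 0},
    {"dp": [0,0,0],"spin": 0},
  ],
)

```text
time_s: 46.72
tool_pos: [0.6269, -0.0933, 0.1022]
tcp_rot: [0.474, -0.456, -0.53, 0.535]
contact_force: [1.0, 0.2, 2.6]
opening: 0.0003
```

>>> arm_command(
  moves=[
    {"dp": [0,0.004,0],"spin": 0},
    {"dp": [0,0.004,0],"spin": 0},
    {"dp": [0,0.002,0],"spin": 0},
    {"dp": [0,0,0],"spin": 0},
  ],
)

```text
time_s: 47.05
tool_pos: [0.6269, -0.0933, 0.0926]
tcp_rot: [0.474, -0.456, -0.53, 0.535]
contact_force: [2.0, 1.1, 6.6]
opening: 0.0003
```

>>> arm_command(
  moves=[
    {"dp": [0,0.002,0],"spin": 0},
    {"dp": [0,0,0],"spin": 0},
  ],
)

```text
time_s: 47.22
tool_pos: [0.627, -0.0933, 0.0923]
tcp_rot: [0.474, -0.456, -0.531, 0.535]
contact_force: [-2.9, 3.4, 18.3]
opening: 0.0006
```

>>> arm_command(
  moves=[
    {"dp": [0,0.001,0],"spin": 0},
    {"dp": [0,0,0],"spin": 0},
  ],
)

```text
time_s: 47.38
tool_pos: [0.6271, -0.0933, 0.0921]
tcp_rot: [0.474, -0.456, -0.531, 0.535]
contact_force: [-5.8, 2.6, 24.2]
opening: 0.0004
```

>>> arm_command(
  moves=[
    {"dp": [0,-0.01,0],"spin": 0},
    {"dp": [0,-0.02,0],"spin": 0},
    {"dp": [0,-0.035,0],"spin": 0},
    {"dp": [0,-0.039,0],"spin": 0},
    {"dp": [0,-0.02,0],"spin": 0},
  ],
)

```text
time_s: 47.8
tool_pos: [0.6296, -0.0958, 0.2163]
tcp_rot: [0.474, -0.456, -0.53, 0.535]
contact_force: [0.9, -0.6, 0.5]
opening: 0.0004
```

```bash
python3 - <<'E'
from h import *
np.set_printoptions(precision=4,suppress=True)
im,d,c=snap("wrist"); cv2.imwrite("pics/w33.png",im[:,:,::-1])
P,uv=world(d,c,np.ones(d.shape,bool)); col=im[uv[:,1].astype(int),uv[:,0].astype(int)].astype(int)
s=(P[:,2]>.085)&(P[:,2]<.12)&(np.hypot(P[:,0]-.626,P[:,1]+.096)<.017)
print("plunger top z",np.median(P[s][:,2]),s.sum())
wood=col[:,0]>col[:,2]+35
s=(P[:,2]>.12)&(np.hypot(P[:,0]-.56,P[:,1]+.015)<.07)&wood; print("knob",s.sum(),np.median(P[s],0),P[s].min(0),P[s].max(0))
big=cv2.resize(im[90:250,280:480],None,fx=4,fy=4,interpolation=cv2.INTER_CUBIC); cv2.imwrite("pics/w33b.png",big[:,:,::-1])
goto([.49,-.02,.2])
E
```

```text
plunger top z 0.10813862105398481 995
knob 3278 [ 0.5648 -0.0253  0.1718] [ 0.5377 -0.0746  0.1212] [0.6292 0.0225 0.3314]
{'dp_tool': array([0.0941, 0.0227, 0.1296]), 'yaw': np.float64(1.7054), 'pos': array([ 0.6314, -0.0961,  0.2193]), 'F': array([ 1.54, -1.23,  2.58]), 't': 47.85}
```

View pics/w33b.png

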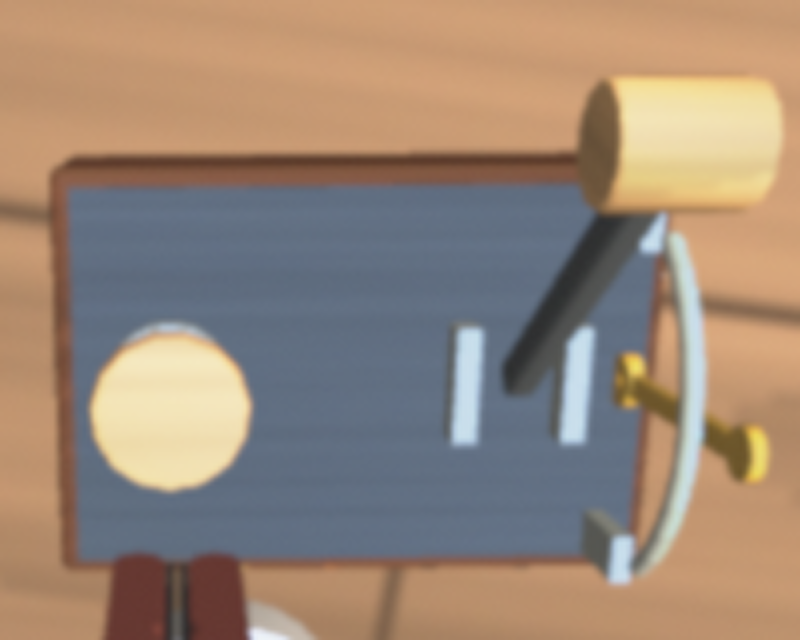

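```bash
cat >> h.py <<'E'
BX=np.array([np.cos(.1376),np.sin(.1376)]); BY=np.array([-BX[1],BX[0]]); PIV=np.array([.6145,-.0063])  # lever pivot
def ang(x,z): return .8+np.arctan2(x,z-.076)
def levers(cam,dx=0,dy=0,tag=None):
    im,d,c=snap(cam); P,uv=world(d,c,np.ones(d.shape,bool)); col=im[uv[:,1].astype(int),uv[:,0].astype(int)].astype(int)
    q=P[:,:2]-PIV-np.array([dx,dy]); x=q@BX; y=q@BY; z=P[:,2]; r=np.hypot(x,z-.076)
    br=(col[:,0]-col[:,2]>75)&(col[:,0]-col[:,1]>15)&(abs(y-.029)<.013)&(z>.078)&(r<.085)
    print(cam,"brass n",br.sum(), end=" ")
    if br.sum()>8:
        dirs=np.c_[x[br],z[br]-.076]; far=np.hypot(*dirs.T)>.035
        print("y",np.median(y[br]).round(4),"rmax",r[br].max().round(4),"ang all",(.8+np.arctan2(dirs[:,0].sum(),dirs[:,1].sum())).round(3),"ang far",np.median(ang(x[br][far],z[br][far])).round(3) if far.sum() else None,far.sum(), end=" ")
    kn=(col[:,0]-col[:,2]>40)&(abs(y)<.02)&(r>.088)&(r<.122)&(z>.1)
    print("knob n",kn.sum(), end=" ")
    if kn.sum()>8: print("med",np.median(x[kn]).round(4),np.median(y[kn]).round(4),np.median(z[kn]).round(4),"ang",np.median(ang(x[kn],z[kn])).round(3), "xmid",((x[kn].min()+x[kn].max())/2).round(4),"ang via xmid",(.8+np.arcsin(np.clip((x[kn].min()+x[kn].max())/2/.105,-1,1))).round(3))
    # dark lever bar
    lv=(col.max(1)<75)&(abs(y)<.012)&(r>.03)&(r<.09)&(z>.09)
    print("   bar n",lv.sum(), "ang",np.median(ang(x[lv],z[lv])).round(3) if lv.sum()>5 else None)
    if tag: cv2.imwrite(f"pics/{tag}.png",im[:,:,::-1])
E
python3 - <<'E'
from h import *
np.set_printoptions(precision=4,suppress=True)
levers("wrist"); levers("top"); levers("scene",tag="s34")
im=cv2.imread("pics/s34.png"); cv2.imwrite("pics/s34b.png",cv2.resize(im[160:250,300:400],None,fx=6,fy=6,interpolation=cv2.INTER_CUBIC))
E
```

```text
wrist brass n 161 y 0.0263 rmax 0.073 ang all 0.726 ang far 0.747 85 knob n 1601 med -0.0648 -0.0048 0.1697 ang 0.2 xmid -0.0631 ang via xmid 0.155
   bar n 244 ang 0.195
top brass n 0 knob n 0    bar n 0 ang None
scene brass n 23 y 0.0245 rmax 0.0728 ang all 0.816 ang far 0.807 9 knob n 1    bar n 10 ang 0.271
```

View pics/s34b.png

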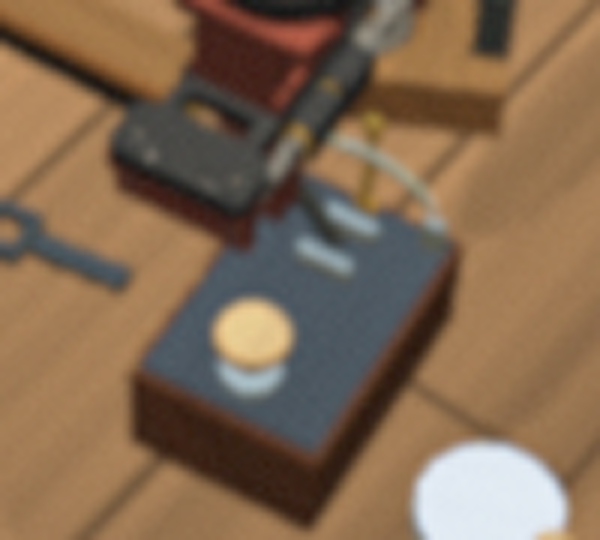

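```bash
python3 - <<'E'
from h import *
np.set_printoptions(precision=4,suppress=True)
p=PIV+BX*(-.108)
goto(np.r_[p,.22]); goto(np.r_[p,.15])
E
```

```text
{'dp_tool': array([ 0.0897, -0.0039,  0.1097]), 'yaw': np.float64(1.7059), 'pos': array([ 0.6281, -0.0951,  0.212 ]), 'F': array([-0.18, -0.62, -0.65]), 't': 48.0}
{'dp_tool': array([0.0886, 0.0661, 0.1079]), 'yaw': np.float64(1.7059), 'pos': array([ 0.6281, -0.0951,  0.212 ]), 'F': array([-0.18, -0.62, -0.65]), 't': 48.0}
```

>>> arm_command(
  moves=[
    {"dp": [0.018,-0.006,0.022],"spin": 0},
    {"dp": [0.018,0,0.022],"spin": 0},
    {"dp": [0.018,0,0.022],"spin": 0},
    {"dp": [0.018,0,0.022],"spin": 0},
    {"dp": [0.0175,0,0.0217],"spin": 0},
  ],
)

```text
time_s: 48.42
tool_pos: [0.5051, -0.0206, 0.2201]
tcp_rot: [0.476, -0.454, -0.528, 0.537]
contact_force: [0.7, 0.5, 0.4]
opening: 0.0002
```

>>> arm_command(
  moves=[
    {"dp": [0,0,0],"spin": 0},
    {"dp": [0,0,0],"spin": 0},
    {"dp": [0,0,0],"spin": 0},
  ],
)

```text
time_s: 48.67
tool_pos: [0.5077, -0.0215, 0.2214]
tcp_rot: [0.475, -0.455, -0.529, 0.536]
contact_force: [-0.4, 0.1, 0.5]
opening: 0.0008
```

```bash
python3 - <<'E'
from h import *
np.set_printoptions(precision=4,suppress=True)
p=PIV+BX*(-.108)
goto(np.r_[p,.15])
levers("wrist",tag="w35"); levers("scene",tag="s35"); levers("top",tag="t35")
im=cv2.imread("pics/s35.png"); a=cv2.resize(im[160:250,300:400],None,fx=5,fy=5,interpolation=cv2.INTER_CUBIC)
im=cv2.imread("pics/t35.png"); b=cv2.resize(im[140:220,250:350],None,fx=3,fy=3,interpolation=cv2.INTER_CUBIC)
o=np.zeros((450,800,3),np.uint8); o[:,:500]=a; o[:240,500:800]=b; cv2.imwrite("pics/c35.png",o)
E
```

```text
{'dp_tool': array([-0.0007,  0.0713, -0.0018]), 'yaw': np.float64(1.7061), 'pos': array([ 0.5077, -0.0215,  0.2214]), 'F': array([-0.4 ,  0.08,  0.51]), 't': 48.67}
wrist brass n 0 knob n 0    bar n 0 ang None
scene brass n 24 y 0.0243 rmax 0.0717 ang all 0.824 ang far 0.805 9 knob n 85 med -0.0594 -0.0094 0.1665 ang 0.21 xmid -0.0619 ang via xmid 0.169
   bar n 33 ang 0.204
top brass n 0 knob n 0    bar n 0 ang None
```

View pics/c35.png

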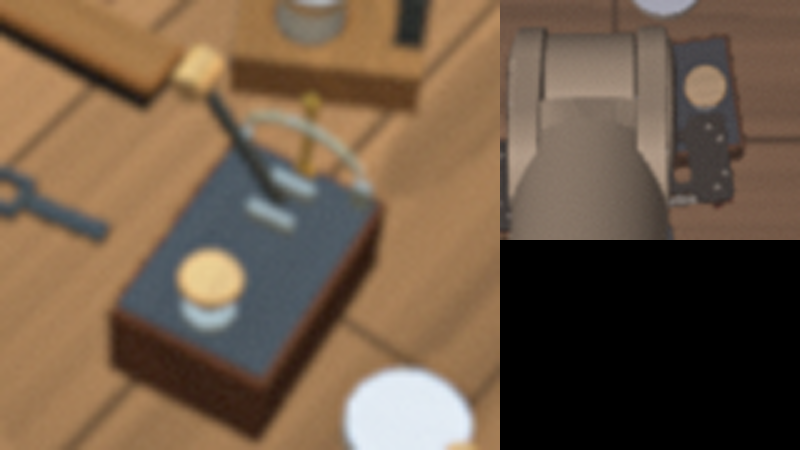

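View pics/w35.png

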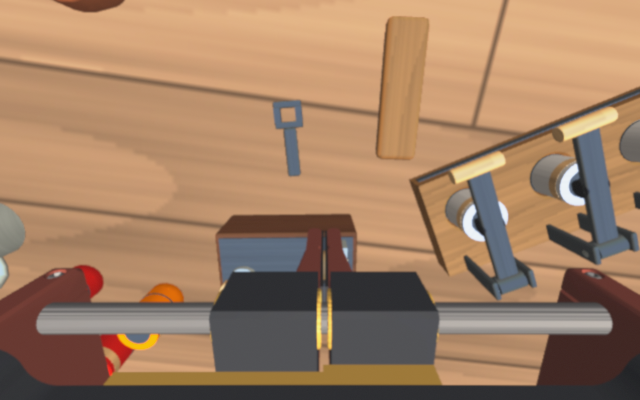

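```bash
cat >> h.py <<'E'
def seg(a,y,r0,r1,c):
    pts=[np.r_[PIV+BY*y+BX*(r*np.sin(a-.8)),.076+r*np.cos(a-.8)] for r in (r0,r1)]
    return proj(pts,c)
def imgang(cam,im,c,which):
    """direction-only match: PCA line of coloured pixels near the expected place vs projected direction"""
    col=im.astype(int); y,r0,r1=(.029,.02,.066) if which=="brass" else (0,.035,.09)
    if which=="brass": m=(col[:,:,0]-col[:,:,2]>70)&(col[:,:,0]>110)&(col[:,:,1]>80)
    else: m=(col.max(2)<85)
    best=None; out=[]
    for a in np.arange(0,1.6,.02):
        s=seg(a,y,r0,r1,c); L=np.linalg.norm(s[1]-s[0]); t=np.linspace(0,1,40)[:,None]; q=s[0]+t*(s[1]-s[0])
        mm=cv2.GaussianBlur(m.astype(np.float32),(0,0),1.0)
        v=cv2.remap(mm,q[:,0].astype(np.float32)[:,None],q[:,1].astype(np.float32)[:,None],cv2.INTER_LINEAR).mean()
        out.append((v,a))
    A=np.array([o[1] for o in out]); V=np.array([o[0] for o in out]); k=V.argmax(); w=np.clip(V-.6*V.max(),0,None)*(abs(A-A[k])<.2)
    print(cam,which,"best",round(A[k],3),"score",V[k].round(3),"centroid",((w*A).sum()/w.sum()).round(3))
E
python3 - <<'E'
from h import *
im,d,c=snap("scene")
for w in("brass","bar"): imgang("scene",im,c,w)
o=im.copy()
o=cv2.resize(o[150:260,290:420],None,fx=6,fy=6,interpolation=cv2.INTER_CUBIC)
def D(s,colr):
    s=(s-[290,150]+.5)*6; cv2.line(o,tuple(s[0].astype(int).tolist()),tuple(s[1].astype(int).tolist()),colr,1)
D(seg(.8,.029,0,.066,c),(255,0,0)); D(seg(.72,.029,0,.066,c),(0,255,0)); D(seg(.16,0,0,.105,c),(0,255,255))
cv2.imwrite("pics/s36.png",o[:,:,::-1])
E
```

```text
scene brass best 1.1 score 0.631 centroid 1.114
scene bar best 0.08 score 0.602 centroid 0.08
```

View pics/s36.png

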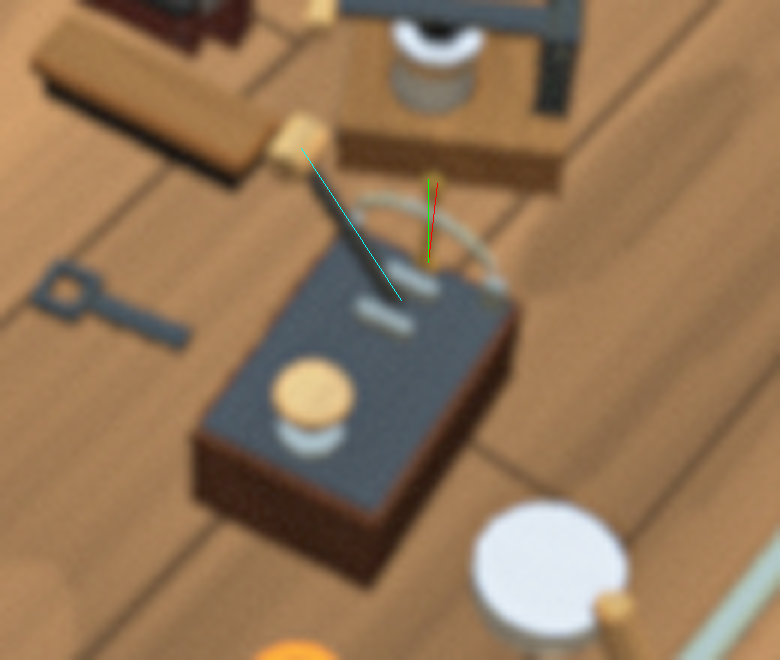

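>>> arm_command(
  moves=[
    {"dp": [-0.0005,0.025,-0.001],"spin": 0},
    {"dp": [0,0.025,0],"spin": 0},
    {"dp": [0,0.018,0],"spin": 0},
    {"dp": [0,0,0],"spin": 0},
    {"dp": [0,0,0],"spin": 0},
  ],
)

```text
time_s: 49.28
tool_pos: [0.5068, -0.0212, 0.1537]
tcp_rot: [0.475, -0.455, -0.529, 0.536]
contact_force: [0.2, 0.1, 0.8]
opening: 0.0004
```

```bash
cat >> h.py <<'E'
def boxpos():
    R,s=toolR(); q=s["tool_pos"][:2]-PIV; print("box x",(q@BX).round(4),"y",(q@BY).round(4),"z",s["tool_pos"][2].round(4),"F box",(s["contact_force"][:2]@BX).round(2),(s["contact_force"][:2]@BY).round(2),s["contact_force"][2].round(2),"t",round(s["time_s"],2))
    print("BX in tool",(R.T@np.r_[BX,0]).round(3))
E
python3 - <<'E'
from h import *
boxpos()
E
```

```text
box x -0.1087 y 0.0001 z 0.1537 F box 0.26 0.05 0.82 t 49.28
BX in tool [ 0.003 -0.027 -1.   ]
```

>>> arm_command(
  moves=[
    {"dp": [0,0,-0.012],"spin": 0},
    {"dp": [0,-0.001,-0.012],"spin": 0},
    {"dp": [0,-0.002,-0.012],"spin": 0},
    {"dp": [0,-0.003,-0.012],"spin": 0},
    {"dp": [0,-0.003,-0.012],"spin": 0},
  ],
)

```text
time_s: 49.7
tool_pos: [0.5676, -0.0131, 0.1635]
tcp_rot: [0.475, -0.455, -0.529, 0.536]
contact_force: [-1.3, -1.4, 1.7]
opening: 0.0008
```

```bash
python3 - <<'E'
from h import *
boxpos(); levers("scene",tag="s37"); im=cv2.imread("pics/s37.png"); a=cv2.resize(im[150:260,290:420],None,fx=5,fy=5,interpolation=cv2.INTER_CUBIC); cv2.imwrite("pics/s37b.png",a)
E
```

```text
box x -0.0474 y -0.0003 z 0.1635 F box -1.52 -1.18 1.67 t 49.7
BX in tool [ 0.003 -0.025 -1.   ]
scene brass n 23 y 0.0245 rmax 0.0729 ang all 0.825 ang far 0.814 9 knob n 109 med -0.0229 -0.0092 0.1854 ang 0.592 xmid -0.028 ang via xmid 0.53
   bar n 29 ang 0.625
```

View pics/s37b.png

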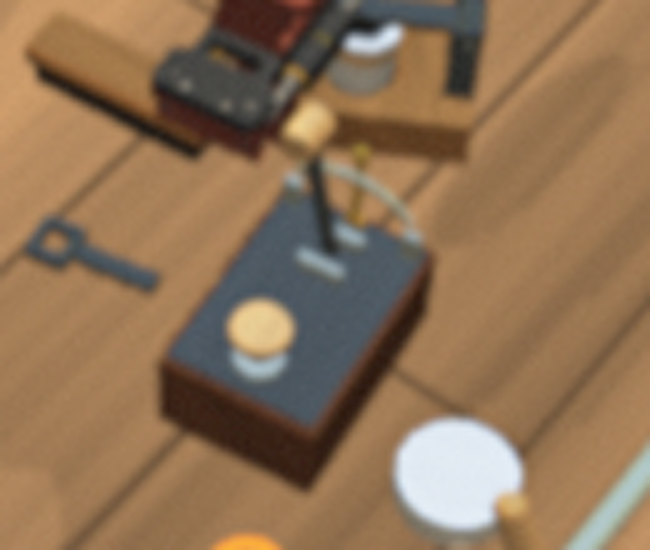

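>>> arm_command(
  moves=[
    {"dp": [0,-0.001,-0.006],"spin": 0},
    {"dp": [0,-0.001,-0.006],"spin": 0},
    {"dp": [0,0,0],"spin": 0},
  ],
)

```text
time_s: 50.0
tool_pos: [0.5799, -0.0111, 0.1642]
tcp_rot: [0.474, -0.455, -0.53, 0.535]
contact_force: [1.0, 0.0, 0.2]
opening: 0.0003
```

```bash
python3 - <<'E'
from h import *
boxpos(); levers("scene",tag="s38"); im=cv2.imread("pics/s38.png"); a=cv2.resize(im[160:215,320:385],None,fx=10,fy=10,interpolation=cv2.INTER_CUBIC); cv2.imwrite("pics/s38b.png",a)
E
```

```text
box x -0.0349 y 0.0 z 0.1642 F box 1.0 -0.12 0.19 t 50.0
BX in tool [ 0.002 -0.023 -1.   ]
scene brass n 24 y 0.0249 rmax 0.0723 ang all 0.825 ang far 0.823 10 knob n 108 med -0.0104 -0.0098 0.1871 ang 0.71 xmid -0.0149 ang via xmid 0.657
   bar n 29 ang 0.737
```

View pics/s38b.png

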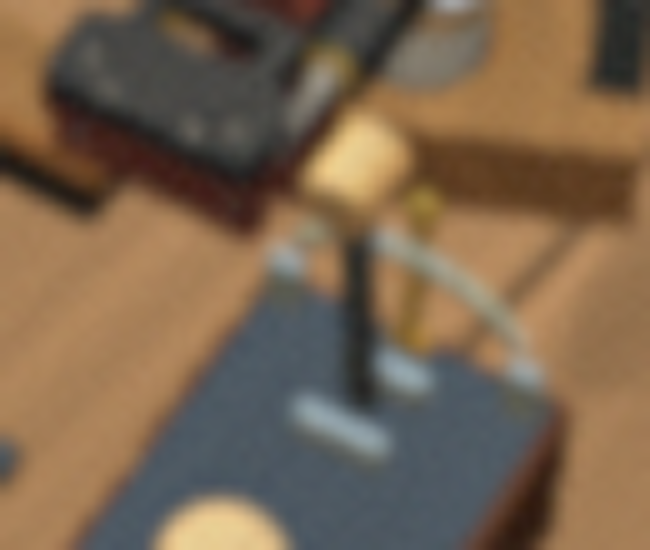

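```bash
cat >> h.py <<'E'
def dirfit(cam,im,c,which,show=None):
    y,r0,r1=(.029,.022,.060) if which=="brass" else (0,.035,.085)
    col=cv2.resize(im,None,fx=4,fy=4,interpolation=cv2.INTER_CUBIC).astype(int)
    from scipy.optimize import brentq
    a=.75
    for it in range(6):
        s=(seg(a,y,r0,r1,c)+.5)*4-.5; d=(s[1]-s[0]); L=np.linalg.norm(d); d/=L; n=np.array([-d[1],d[0]])
        ts=np.linspace(0,L,25); ws=np.arange(-22,23) if cam=="scene" else np.arange(-40,41); off=[];keep=[]
        for t in ts:
            q=s[0]+t*d+ws[:,None]*n; px=col[np.clip(q[:,1].round().astype(int),0,col.shape[0]-1),np.clip(q[:,0].round().astype(int),0,col.shape[1]-1)]
            w=np.clip((px[:,0]-px[:,2])-65,0,None) if which=="brass" else np.clip(70-px.max(1),0,None)
            if w.sum()>30: off.append((w*ws).sum()/w.sum()); keep.append(t)
        if len(off)<8: print(cam,which,"few",len(off)); return
        off=np.array(off);keep=np.array(keep); p=np.polyfit(keep,off,1); rs=abs(off-np.polyval(p,keep)); ok=rs<=np.median(rs)*2.5; p=np.polyfit(keep[ok],off[ok],1)
        tgt=np.arctan2(d[1],d[0])+np.arctan(p[0])
        def f(b):
            e=seg(b,y,r0,r1,c); e=e[1]-e[0]; return np.sin(np.arctan2(e[1],e[0])-tgt)
        try: a2=brentq(f,a-.5,a+.5)
        except Exception as ex: print("nosol",p); return
        if abs(a2-a)<1e-3: a=a2; break
        a=a2
    print(cam,which,"angle",round(a,3),"offset px",round(p[1]/4,2),"resid",rs.mean().round(2),"n",len(off)); return a
E
python3 - <<'E'
from h import *
for k in range(2):
    im,d,c=snap("scene")
    for w in("brass","bar"): dirfit("scene",im,c,w)
E
```

```text
scene brass angle 1.234 offset px -0.89 resid 7.01 n 18
scene bar angle 0.733 offset px -1.13 resid 0.33 n 19
scene brass angle 1.232 offset px -1.25 resid 6.3 n 17
scene bar angle 0.718 offset px -1.08 resid 0.43 n 19
```

```bash
python3 - <<'E'
from h import *
ims=[]
for k in range(6):
    im,d,c=snap("scene"); ims.append(im.astype(float))
m=np.mean(ims,0)
print("noise",np.std(ims,0).mean())
x0,y0,w,h=352,172,24,28; f=18
crop=cv2.resize(m[y0:y0+h,x0:x0+w].astype(np.uint8),None,fx=f,fy=f,interpolation=cv2.INTER_CUBIC)
A=crop.copy(); B=crop.copy()
for a,colr in ((.65,(255,0,0)),(.75,(0,255,0)),(.85,(0,0,255))):
    s=seg(a,.029,.0,.066,c); s=(s+[-1.0,0]-[x0,y0]+.5)*f; cv2.line(B,tuple(s[0].astype(int).tolist()),tuple(s[1].astype(int).tolist()),colr,1)
o=np.concatenate([A[:500],B[:500]],1)[:,:800]; o=np.concatenate([A,B],1)
o=cv2.resize(o,(800,int(o.shape[0]*800/o.shape[1])));cv2.imwrite("pics/s39.png",o[:,:,::-1]); print(o.shape)
E
```

```text
noise 1.0549208986406224
(466, 800, 3)
```

View pics/s39.png

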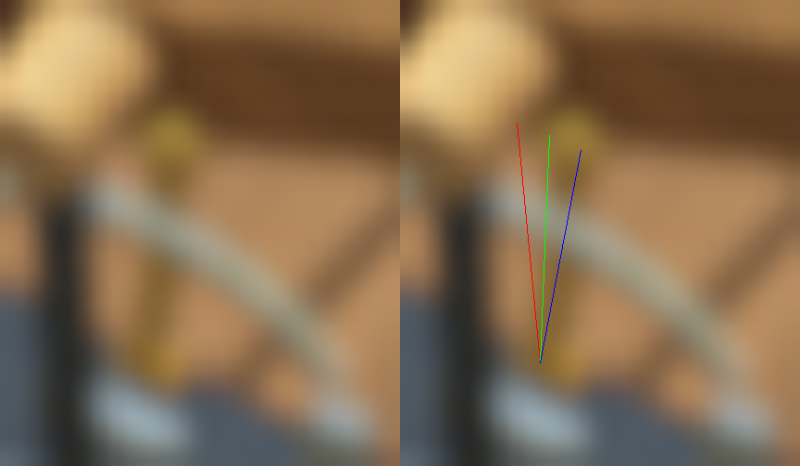

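>>> arm_command(
  moves=[
    {"dp": [0,0,0.015],"spin": 0},
    {"dp": [0,-0.02,0.01],"spin": 0},
    {"dp": [0,-0.035,0],"spin": 0},
    {"dp": [0,-0.035,0],"spin": 0},
    {"dp": [0,0,0],"spin": 0},
  ],
)

```text
time_s: 50.87
tool_pos: [0.56, -0.0159, 0.2608]
tcp_rot: [0.472, -0.458, -0.532, 0.533]
contact_force: [0.4, -0.5, 0.5]
opening: 0.0003
```

```bash
python3 - <<'E'
from h import *
boxpos(); goto([.7096,-.1244,.25]);
E
```

```text
box x -0.0553 y -0.002 z 0.2608 F box 0.34 -0.54 0.54 t 50.87
BX in tool [ 0.003 -0.014 -1.   ]
{'dp_tool': array([-0.1278,  0.007 , -0.1338]), 'yaw': np.float64(1.7056), 'pos': array([ 0.56  , -0.0159,  0.2608]), 'F': array([ 0.41, -0.48,  0.54]), 't': 50.87}
```

>>> arm_command(
  moves=[
    {"dp": [-0.0256,0,-0.0267],"spin": 0},
    {"dp": [-0.0256,0,-0.0267],"spin": 0},
    {"dp": [-0.0256,0,-0.0267],"spin": 0},
    {"dp": [-0.0256,0,-0.0267],"spin": 0},
    {"dp": [-0.0256,0,-0.0267],"spin": 0},
  ],
)

```text
time_s: 51.28
tool_pos: [0.7072, -0.1252, 0.2485]
tcp_rot: [0.475, -0.455, -0.53, 0.536]
contact_force: [0.7, 0.0, 0.3]
opening: 0.0006
```

>>> arm_command(
  moves=[
    {"dp": [0,0.03,0],"spin": 0},
    {"dp": [0,0.03,0],"spin": 0},
    {"dp": [0,0.02,0],"spin": 0},
    {"dp": [0,0,0],"spin": 0},
    {"dp": [0,0,0],"spin": 0},
  ],
)

```text
time_s: 51.7
tool_pos: [0.7031, -0.1232, 0.1678]
tcp_rot: [0.476, -0.454, -0.529, 0.536]
contact_force: [0.9, 0.3, 0.3]
opening: 0.0004
```

```bash
cat >> h.py <<'E'
def side(tag):
    im,d,c=snap("wrist"); cv2.imwrite(f"pics/{tag}.png",im[:,:,::-1]); np.savez(f"{tag}.npz",im=im,d=d,**c)
    return im,d,c
E
python3 - <<'E'
from h import *
boxpos(); env.observe()
im,d,c=side("w40")
E
```

```text
box x 0.0717 y -0.1279 z 0.1678 F box 0.92 0.14 0.35 t 51.7
BX in tool [ 0.002 -0.028 -1.   ]
```

View pics/w40.png

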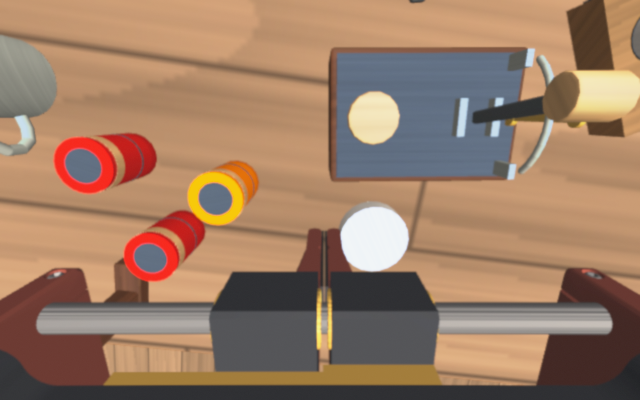

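```bash
cat > ov.py <<'E'
import sys
from h import *
def ov(tag,angs,langs,x0,y0,w,h,f=5,shift=(0,0)):
    z=np.load(tag+".npz"); c={k:z[k] for k in ["intrinsics","D","R","t"]}; im=z["im"]
    crop=cv2.resize(im[y0:y0+h,x0:x0+w],None,fx=f,fy=f,interpolation=cv2.INTER_CUBIC)
    B=crop.copy()
    cols=[(255,0,0),(0,255,0),(0,0,255),(255,0,255)]
    def L(s,colr):
        s=(s+np.array(shift)-[x0,y0]+.5)*f; cv2.line(B,tuple(s[0].astype(int).tolist()),tuple(s[1].astype(int).tolist()),colr,1)
    for a,k in zip(angs,cols): L(seg(a,.029,0,.066,c),k)
    for a,k in zip(langs,cols): L(seg(a,0,0,.105,c),k)
    o=np.concatenate([crop,B],0); cv2.imwrite(f"pics/{tag}_ov.png",o[:,:,::-1]); print(o.shape)
E
python3 -c "
from ov import *
ov('w40',[.7,.8],[.65,.75],460,60,160,80,5)"
```

```text
(800, 800, 3)
```

View pics/w40_ov.png

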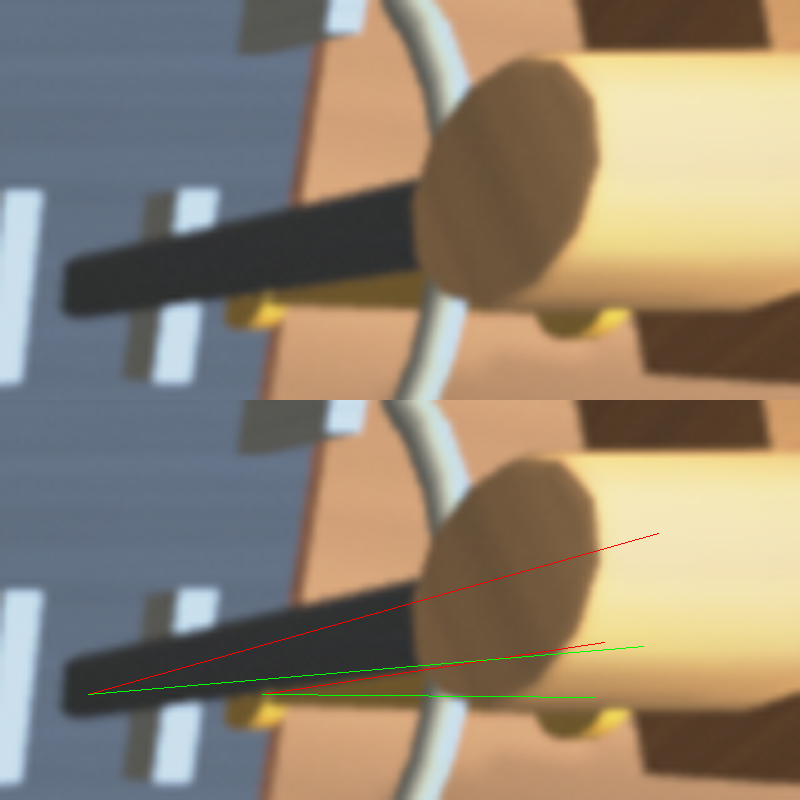

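```bash
python3 - <<'E'
from h import *
goto([.67,.163,.17])
E
```

```text
{'dp_tool': array([ 0.2884,  0.0038, -0.0049]), 'yaw': np.float64(1.7063), 'pos': array([ 0.7042, -0.1234,  0.1696]), 'F': array([-1.23, -0.46,  1.68]), 't': 51.75}
```

>>> arm_command(
  moves=[
    {"dp": [0.029,0,-0.0005],"spin": 0},
    {"dp": [0.029,0,-0.0005],"spin": 0},
    {"dp": [0.029,0,-0.0005],"spin": 0},
    {"dp": [0.029,0,-0.0005],"spin": 0},
    {"dp": [0.029,0,-0.0005],"spin": 0},
  ],
)

```text
time_s: 52.17
tool_pos: [0.6879, 0.022, 0.1739]
tcp_rot: [0.474, -0.456, -0.531, 0.535]
contact_force: [0.3, 0.4, 0.3]
opening: 0.0003
```

>>> arm_command(
  moves=[
    {"dp": [0.029,0,-0.0005],"spin": 0},
    {"dp": [0.029,0,-0.0005],"spin": 0},
    {"dp": [0.029,0,-0.0005],"spin": 0},
    {"dp": [0.029,0,-0.0005],"spin": 0},
    {"dp": [0.027,0,-0.0005],"spin": 0},
  ],
)

```text
time_s: 52.58
tool_pos: [0.6709, 0.165, 0.1761]
tcp_rot: [0.474, -0.456, -0.531, 0.535]
contact_force: [0.7, -0.9, -0.3]
opening: 0.0005
```

>>> arm_command(
  moves=[
    {"dp": [0,0,0],"spin": 0},
    {"dp": [0,0,0],"spin": 0},
    {"dp": [0,0,0],"spin": 0},
  ],
)

```text
time_s: 52.83
tool_pos: [0.6709, 0.1617, 0.1748]
tcp_rot: [0.474, -0.456, -0.53, 0.535]
contact_force: [0.3, -0.8, 0.5]
opening: 0.0003
```

```bash
python3 - <<'E'
from h import *
boxpos(); im,d,c=side("w41")
print(seg(.75,.029,0,.066,c),seg(.75,0,0,.105,c))
E
```

```text
box x 0.0789 y 0.1587 z 0.1748 F box 0.23 -0.85 0.54 t 52.83
BX in tool [ 0.003 -0.022 -1.   ]
[[166.69761663 109.70504138]
 [113.58878785 102.47020618]] [[131.41362778 109.75054562]
 [ -0.22219168  95.14581975]]
```

View pics/w41.png

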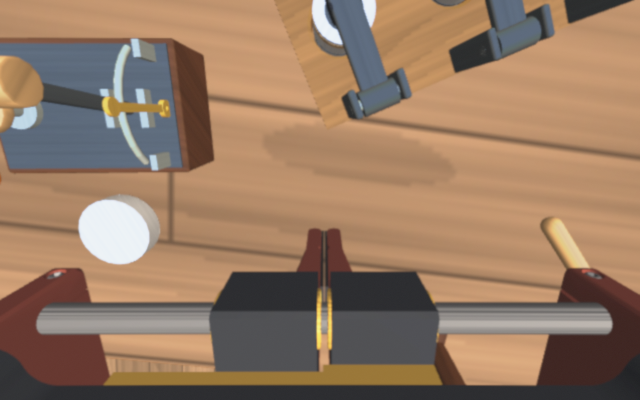

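```bash
python3 -c "
from ov import *
ov('w41',[.7,.8],[.65,.75],0,50,200,90,4)"
```

```text
(720, 800, 3)
```

View pics/w41_ov.png

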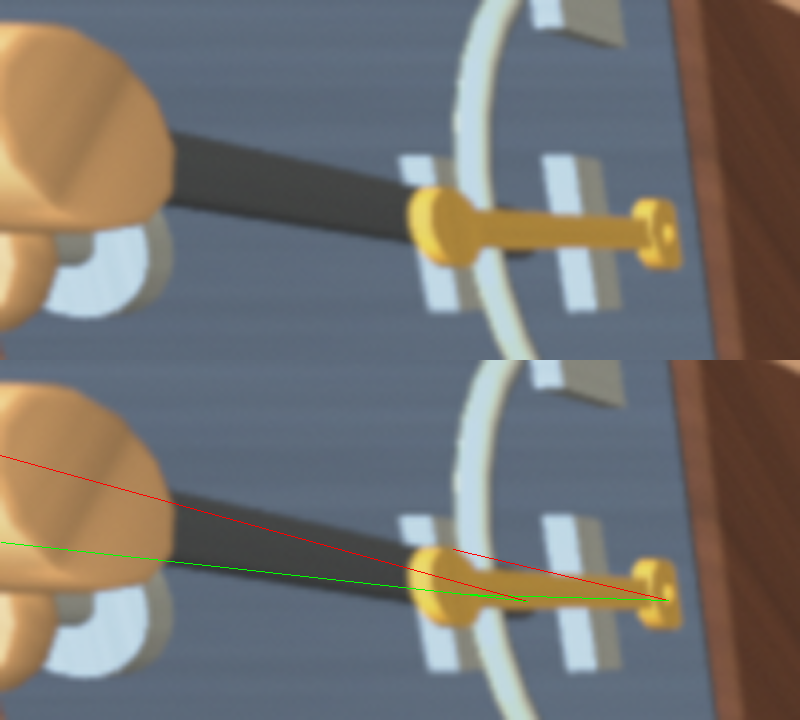

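```bash
python3 - <<'E'
from h import *
p=PIV+BX*(-.065); goto(np.r_[p,.25])
E
```

```text
{'dp_tool': array([-0.1572, -0.0744,  0.1448]), 'yaw': np.float64(1.7041), 'pos': array([0.6709, 0.1607, 0.1745]), 'F': array([ 0.46, -0.89,  0.18]), 't': 52.88}
```

>>> arm_command(
  moves=[
    {"dp": [0,-0.038,0],"spin": 0},
    {"dp": [0,-0.036,0],"spin": 0},
    {"dp": [-0.026,0,0.024],"spin": 0},
    {"dp": [-0.026,0,0.024],"spin": 0},
    {"dp": [-0.026,0,0.024],"spin": 0},
  ],
)

```text
time_s: 53.3
tool_pos: [0.6111, 0.0718, 0.2489]
tcp_rot: [0.475, -0.456, -0.529, 0.535]
contact_force: [0.3, -0.7, -0.0]
opening: 0.0007
```

>>> arm_command(
  moves=[
    {"dp": [-0.026,0,0.024],"spin": 0},
    {"dp": [-0.026,0,0.024],"spin": 0},
    {"dp": [-0.027,0,0.025],"spin": 0},
    {"dp": [0,0,0],"spin": 0},
    {"dp": [0,0,0],"spin": 0},
  ],
)

```text
time_s: 53.72
tool_pos: [0.5487, -0.0174, 0.2493]
tcp_rot: [0.476, -0.457, -0.528, 0.534]
contact_force: [-0.3, 0.3, 0.7]
opening: 0.0006
```

```bash
python3 - <<'E'
from h import *
boxpos(); p=PIV+BX*(-.065); goto(np.r_[p,.165])
E
```

```text
box x -0.0667 y -0.002 z 0.2493 F box -0.25 0.3 0.67 t 53.72
BX in tool [ 0.009 -0.024 -1.   ]
{'dp_tool': array([ 0.0008,  0.0843, -0.0037]), 'yaw': np.float64(1.699), 'pos': array([ 0.5487, -0.0174,  0.2493]), 'F': array([-0.29,  0.26,  0.67]), 't': 53.72}
```

>>> arm_command(
  moves=[
    {"dp": [0.001,0.03,0],"spin": 0},
    {"dp": [0,0.03,0],"spin": 0},
    {"dp": [0,0.024,0],"spin": 0},
    {"dp": [0,0,0],"spin": 0},
    {"dp": [0,0,0],"spin": 0},
  ],
)

```text
time_s: 54.13
tool_pos: [0.5469, -0.0112, 0.1639]
tcp_rot: [0.475, -0.455, -0.529, 0.536]
contact_force: [0.4, 0.2, 1.3]
opening: 0.0003
```

```bash
python3 - <<'E'
from h import *
boxpos()
E
```

```text
box x -0.0676 y 0.0044 z 0.1639 F box 0.41 0.12 1.29 t 54.13
BX in tool [ 0.002 -0.027 -1.   ]
```

>>> arm_command(
  moves=[
    {"dp": [-0.004,-0.001,-0.01],"spin": 0},
    {"dp": [0,0,-0.01],"spin": 0},
    {"dp": [0,0,-0.009],"spin": 0},
    {"dp": [0,-0.001,-0.008],"spin": 0},
    {"dp": [0,0,0],"spin": 0},
  ],
)

```text
time_s: 54.55
tool_pos: [0.5866, -0.0099, 0.1661]
tcp_rot: [0.474, -0.455, -0.53, 0.535]
contact_force: [1.0, -0.1, 0.2]
opening: 0.0003
```

```bash
python3 - <<'E'
from h import *
boxpos(); im,d,c=snap("scene"); dirfit("scene",im,c,"bar"); levers("scene")
E
```

```text
box x -0.0281 y 0.0002 z 0.1661 F box 0.97 -0.25 0.21 t 54.55
BX in tool [ 0.002 -0.023 -1.   ]
scene bar angle 0.803 offset px -1.28 resid 0.27 n 18
scene brass n 22 y 0.0247 rmax 0.0702 ang all 0.831 ang far 0.837 7 knob n 107 med -0.0028 -0.0102 0.1873 ang 0.772 xmid -0.0077 ang via xmid 0.726
   bar n 26 ang 0.797
```

>>> arm_command(
  moves=[
    {"dp": [0,0,-0.0025],"spin": 0},
    {"dp": [0,0,0],"spin": 0},
  ],
)

```text
time_s: 54.82
tool_pos: [0.5868, -0.0099, 0.1653]
tcp_rot: [0.475, -0.455, -0.53, 0.536]
contact_force: [0.1, 0.5, 0.7]
opening: 0.0005
```

```bash
python3 - <<'E'
from h import *
boxpos(); im,d,c=snap("scene"); dirfit("scene",im,c,"bar"); levers("scene")
E
```

```text
box x -0.0279 y 0.0002 z 0.1653 F box 0.16 0.46 0.69 t 54.82
BX in tool [ 0.002 -0.025 -1.   ]
scene bar angle 0.807 offset px -1.37 resid 0.36 n 18
scene brass n 23 y 0.0241 rmax 0.0726 ang all 0.831 ang far 0.825 8 knob n 102 med -0.0022 -0.0104 0.1881 ang 0.78 xmid -0.0058 ang via xmid 0.744
   bar n 26 ang 0.786
```

>>> arm_command(
  moves=[
    {"dp": [0,0,0.012],"spin": 0},
    {"dp": [0,-0.015,0.015],"spin": 0},
    {"dp": [0,-0.036,0],"spin": 0},
    {"dp": [0,-0.036,0],"spin": 0},
    {"dp": [0,0,0],"spin": 0},
  ],
)

```text
time_s: 55.33
tool_pos: [0.5657, -0.0152, 0.2598]
tcp_rot: [0.472, -0.458, -0.532, 0.533]
contact_force: [0.7, -1.3, 0.9]
opening: 0.0005
```

```bash
python3 - <<'E'
from h import *
goto([.6709,.1617,.25])
E
```

```text
{'dp_tool': array([ 0.161 ,  0.0103, -0.1282]), 'yaw': np.float64(1.7055), 'pos': array([ 0.5657, -0.0152,  0.2598]), 'F': array([ 0.65, -1.3 ,  0.91]), 't': 55.33}
```

>>> arm_command(
  moves=[
    {"dp": [0.0322,0,-0.0256],"spin": 0},
    {"dp": [0.0322,0,-0.0256],"spin": 0},
    {"dp": [0.0322,0,-0.0256],"spin": 0},
    {"dp": [0.0322,0,-0.0256],"spin": 0},
    {"dp": [0.0322,0,-0.0256],"spin": 0},
  ],
)

```text
time_s: 55.75
tool_pos: [0.668, 0.1639, 0.2521]
tcp_rot: [0.475, -0.455, -0.53, 0.536]
contact_force: [0.2, -0.6, 0.4]
opening: 0.0004
```

>>> arm_command(
  moves=[
    {"dp": [0,0.03,0],"spin": 0},
    {"dp": [0,0.03,0],"spin": 0},
    {"dp": [0,0.022,0],"spin": 0},
    {"dp": [0,0,0],"spin": 0},
    {"dp": [0,0,0],"spin": 0},
  ],
)

```text
time_s: 56.17
tool_pos: [0.6644, 0.1628, 0.1692]
tcp_rot: [0.475, -0.455, -0.529, 0.537]
contact_force: [-0.3, -0.3, 0.5]
opening: 0.0005
```

```bash
python3 - <<'E'
from h import *
boxpos(); im,d,c=side("w42")
from ov import ov
ov('w42',[.7,.8],[.7,.8],0,40,200,90,4)
E
```

```text
box x 0.0726 y 0.1607 z 0.1692 F box -0.34 -0.22 0.5 t 56.17
BX in tool [ 0.002 -0.028 -1.   ]
(720, 800, 3)
```

View pics/w42_ov.png

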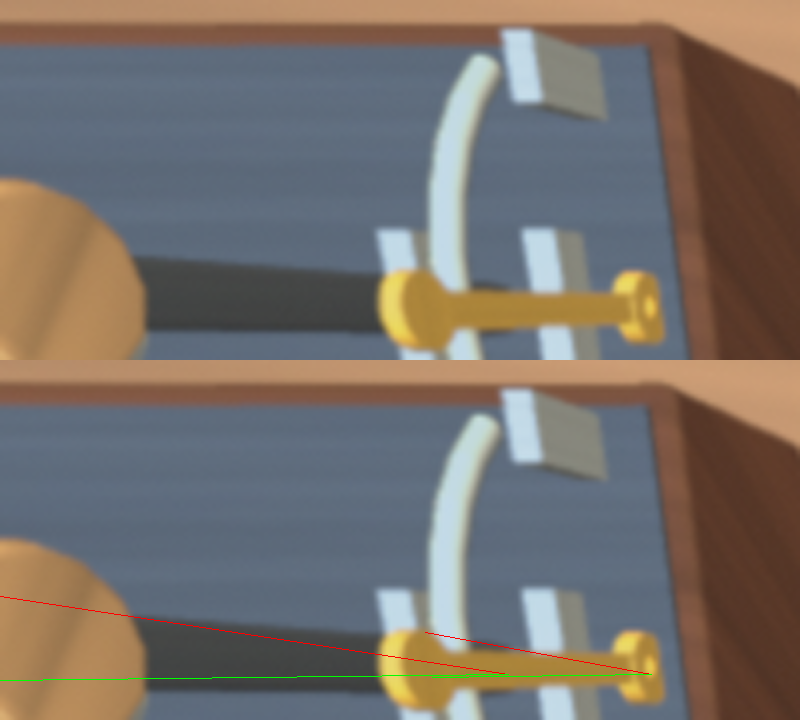

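```bash
python3 - <<'E'
from h import *
p=PIV+BX*(-.060); goto(np.r_[p,.25])
E
```

```text
{'dp_tool': array([-0.1598, -0.0781,  0.1353]), 'yaw': np.float64(1.7058), 'pos': array([0.6656, 0.163 , 0.171 ]), 'F': array([0.41, 0.3 , 1.23]), 't': 56.22}
```

>>> arm_command(
  moves=[
    {"dp": [0,-0.04,0],"spin": 0},
    {"dp": [0,-0.038,0],"spin": 0},
    {"dp": [-0.0266,0,0.0225],"spin": 0},
    {"dp": [-0.0266,0,0.0225],"spin": 0},
    {"dp": [-0.0266,0,0.0225],"spin": 0},
  ],
)

```text
time_s: 56.63
tool_pos: [0.6121, 0.0732, 0.2522]
tcp_rot: [0.473, -0.456, -0.531, 0.534]
contact_force: [0.3, -0.6, -0.3]
opening: 0.0005
```

>>> arm_command(
  moves=[
    {"dp": [-0.0266,0,0.0225],"spin": 0},
    {"dp": [-0.0266,0,0.0225],"spin": 0},
    {"dp": [-0.0266,0,0.0225],"spin": 0},
    {"dp": [0,0,0],"spin": 0},
    {"dp": [0,0,0],"spin": 0},
  ],
)

```text
time_s: 57.05
tool_pos: [0.5555, -0.0166, 0.252]
tcp_rot: [0.475, -0.457, -0.53, 0.533]
contact_force: [0.5, 0.4, 0.0]
opening: 0.0004
```

>>> arm_command(
  moves=[
    {"dp": [0,0.03,0],"spin": 0},
    {"dp": [0,0.03,0],"spin": 0},
    {"dp": [0,0.024,0],"spin": 0},
    {"dp": [0,0,0],"spin": 0},
    {"dp": [0,0,0],"spin": 0},
  ],
)

```text
time_s: 57.47
tool_pos: [0.5534, -0.0121, 0.1656]
tcp_rot: [0.475, -0.454, -0.53, 0.536]
contact_force: [-0.3, -1.0, 0.5]
opening: 0.0001
```

```bash
python3 - <<'E'
from h import *
boxpos()
E
```

```text
box x -0.0613 y 0.0026 z 0.1656 F box -0.4 -1.0 0.47 t 57.47
BX in tool [ 0.001 -0.026 -1.   ]
```

>>> arm_command(
  moves=[
    {"dp": [-0.003,-0.001,-0.01],"spin": 0},
    {"dp": [0,0,-0.01],"spin": 0},
    {"dp": [0,0,-0.009],"spin": 0},
    {"dp": [0,-0.001,-0.007],"spin": 0},
    {"dp": [0,0,0],"spin": 0},
  ],
)

```text
time_s: 57.88
tool_pos: [0.5912, -0.0109, 0.1669]
tcp_rot: [0.474, -0.455, -0.53, 0.535]
contact_force: [0.2, 0.4, -0.4]
opening: 0.0006
```

>>> arm_command(
  moves=[
    {"dp": [0,0,0],"spin": 0},
    {"dp": [0,0,0],"spin": 0},
  ],
)

```text
time_s: 58.05
tool_pos: [0.5888, -0.0114, 0.1662]
tcp_rot: [0.475, -0.455, -0.529, 0.536]
contact_force: [0.1, 0.4, 0.5]
opening: 0.0006
```

```bash
python3 - <<'E'
from h import *
boxpos()
E
```

```text
box x -0.0261 y -0.0015 z 0.1662 F box 0.15 0.36 0.52 t 58.05
BX in tool [ 0.002 -0.025 -1.   ]
```

>>> arm_command(
  moves=[
    {"dp": [0,0,0.012],"spin": 0},
    {"dp": [0,-0.015,0.015],"spin": 0},
    {"dp": [0,-0.036,0],"spin": 0},
    {"dp": [0,-0.036,0],"spin": 0},
    {"dp": [0,0,0],"spin": 0},
  ],
)

```text
time_s: 58.47
tool_pos: [0.5677, -0.0165, 0.2607]
tcp_rot: [0.473, -0.458, -0.532, 0.533]
contact_force: [1.2, -1.3, 0.9]
opening: 0.0005
```

>>> arm_command(
  moves=[
    {"dp": [0.0322,0,-0.0256],"spin": 0},
    {"dp": [0.0322,0,-0.0256],"spin": 0},
    {"dp": [0.0322,0,-0.0256],"spin": 0},
    {"dp": [0.0322,0,-0.0256],"spin": 0},
    {"dp": [0.0322,0,-0.0256],"spin": 0},
  ],
)

```text
time_s: 58.88
tool_pos: [0.67, 0.1625, 0.253]
tcp_rot: [0.475, -0.455, -0.53, 0.536]
contact_force: [0.7, -1.2, 0.1]
opening: 0.0008
```

>>> arm_command(
  moves=[
    {"dp": [0,0.03,0],"spin": 0},
    {"dp": [0,0.03,0],"spin": 0},
    {"dp": [0,0.022,0],"spin": 0},
    {"dp": [0,0,0],"spin": 0},
    {"dp": [0,0,0],"spin": 0},
  ],
)

```text
time_s: 59.3
tool_pos: [0.6665, 0.1614, 0.1702]
tcp_rot: [0.475, -0.455, -0.529, 0.537]
contact_force: [0.9, -0.3, 0.7]
opening: 0.0006
```

```bash
python3 - <<'E'
from h import *
boxpos(); im,d,c=side("w43")
from ov import ov
ov('w43',[.7,.8],[.7,.8],0,40,200,90,4)
print((seg(.8,0,0,.105,c)-[0,40]+.5)*4,(seg(.7,0,0,.105,c)-[0,40]+.5)*4,(seg(.8,.029,0,.066,c)-[0,40]+.5)*4,(seg(.7,.029,0,.066,c)-[0,40]+.5)*4)
E
```

```text
box x 0.0745 y 0.159 z 0.1702 F box 0.83 -0.45 0.71 t 59.3
BX in tool [ 0.002 -0.028 -1.   ]
(720, 800, 3)
[[517.58325104 305.45892019]
 [-16.15624197 303.80640698]] [[517.58325104 305.45892019]
 [-37.10460755 212.25714131]] [[660.37855285 305.2908395 ]
 [445.05031094 304.57719254]] [[660.37855285 305.2908395 ]
 [438.32168188 259.43664578]]
```

View pics/w43_ov.png

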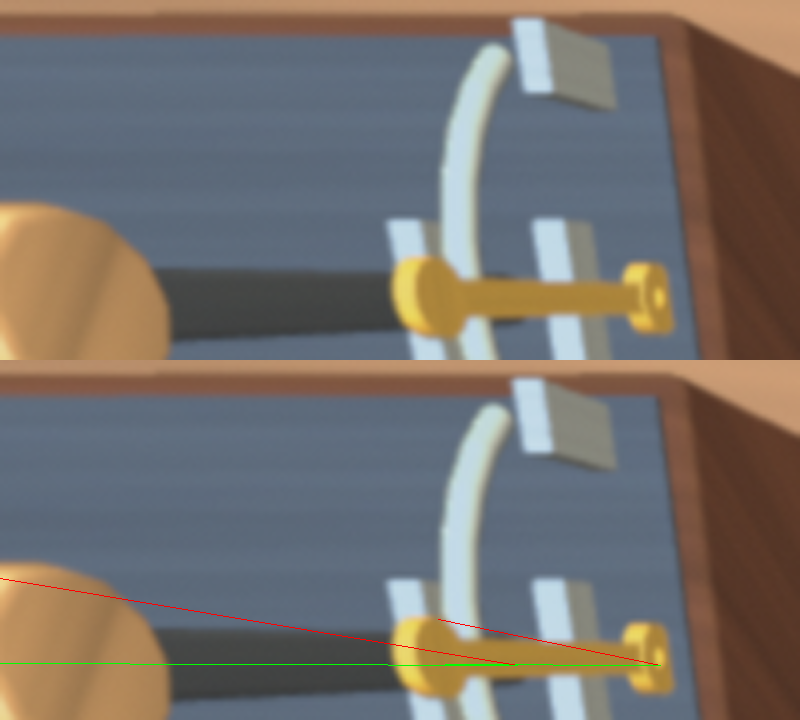

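```bash
python3 - <<'E'
from h import *
z=np.load("w43.npz"); c={k:z[k] for k in ["intrinsics","D","R","t"]}; im=cv2.resize(z["im"],None,fx=4,fy=4,interpolation=cv2.INTER_CUBIC).astype(int)
oy=160
def fit(x0,x1,kind,y0,y1):
    X=[];Y=[]
    for x in range(x0,x1,4):
        p=im[oy+y0:oy+y1,x]; m=(p.max(1)<88)&(p[:,2]-p[:,0]<12) if kind=="bar" else (p[:,0]-p[:,2]>70)
        yy=np.nonzero(m)[0]
        if len(yy)>8: X.append(x);Y.append(y0+(yy.min()+yy.max())/2)
    X=np.array(X);Y=np.array(Y); k=np.polyfit(X,Y,1); r=abs(Y-np.polyval(k,X)); ok=r<np.median(r)*3+.3; k=np.polyfit(X[ok],Y[ok],1); print(kind,len(X),"slope",k[0].round(4),"res",r.mean().round(2)); return k[0],X.mean()
def inv(s,y,r):
    from scipy.optimize import brentq
    def f(a): e=seg(a,y,.0,r,c); return (e[1,1]-e[0,1])/(e[1,0]-e[0,0])-s
    return brentq(f,.5,1.1)
a=fit(185,385,"bar",240,358); print("lever",inv(a[0],0,.105))
b=fit(490,615,"brass",250,345); print("pointer",inv(b[0],.029,.066))
E
```

```text
bar 50 slope -0.0145 res 0.22
lever 0.81036698708225
brass 32 slope -0.0006 res 0.29
pointer 0.8018983548969534
```

>>> arm_command(
  moves=[
    {"dp": [0,-0.035,0],"spin": 0},
    {"dp": [0,-0.035,0],"spin": 0},
    {"dp": [0,-0.03,0],"spin": 0},
    {"dp": [0,0,0],"spin": 0},
    {"dp": [0,0,0],"spin": 0},
  ],
)

```text
time_s: 59.77
tool_pos: [0.6722, 0.1606, 0.2762]
tcp_rot: [0.474, -0.457, -0.532, 0.533]
contact_force: [-0.0, -0.3, -1.3]
opening: 0.0003
```

```bash
python3 - <<'E'
from h import *
np.set_printoptions(precision=4,suppress=True)
for i in (1,2,3): clampang("scene",i,"s50"); cartcheck("wrist",H[i],"w50",h=.08,rad=.03)
im,d,c=snap("scene"); P,uv=world(d,c,np.ones(d.shape,bool)); s=(np.hypot(P[:,0]-.626,P[:,1]+.0965)<.014)&(P[:,2]>.08); print("plunger z",np.median(P[s][:,2])); dirfit("scene",im,c,"bar")
E
```

```text
clamp 1 scene n 55 bar x,y,z -0.0622 -0.0087 0.1011 theta 0.038
few 0
clamp 2 scene n 58 bar x,y,z -0.063 -0.0072 0.1008 theta 0.036
wrist n 604 mean [0.4792 0.2378 0.0788] circ 466.53936767578125 247.44888305664062 24.77200698852539 mid [0.4761 0.2474 0.0799]
clamp 3 scene n 62 bar x,y,z -0.0629 -0.0064 0.1013 theta 0.04
wrist n 728 mean [0.5199 0.1545 0.0801] circ 518.2776489257812 156.3909149169922 24.161022186279297 mid [0.5184 0.1564 0.08  ]
plunger z 0.10711257519128495
scene bar angle 0.839 offset px -0.97 resid 0.42 n 17
```

View pics/s50.png

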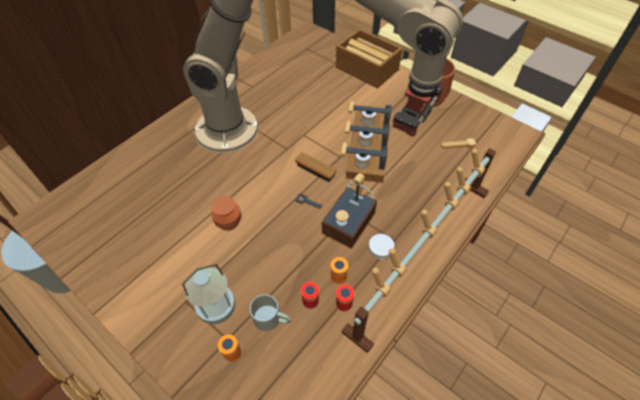

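All three clamps are shut over their cartridges, at about (110–152, 368) in the scene picture. The lever is up and the plunger is back up. The look-alikes and the other things on the shelf are where they were. Handing in.

```bash
python3 -c "
from station import env
print(env.finish_job())"
```

```text
the job is handed in; nothing more can be done
None
```

The boot dryer is ready, and the job was handed in at about 60 s of the 210 s allowed.

**What I did:** I stood the three aluminium cartridges in cradles 1, 2 and 3 and shut each clamp down to its stop. Then I pressed the starter plunger to its stop, let it spring back, and swung the damper lever into line with the pointer.

**Last checks:**

| Part | Reading | Expected |
|---|---|---|
| Cartridge tops, after clamping | about 79.7 mm for all three | 80 mm when home |
| Clamp bar tops, after clamping | about 103 mm | 104 mm when shut |
| Plunger, pressed | 92.1 mm at 24 N | 92 mm at the stop |
| Plunger, released | 107–108 mm | 108 mm |
| Lever against pointer, side view from the wrist camera | 0.810 and 0.802 rad | equal |

- **Lever check that disagreed:** in a direction fit, the distant scene camera put the lever at 0.84 rad. It had read high on the lever throughout and could not give a clean pointer angle. I relied on the wrist side view.
- **Cradle 1 check that failed:** in the very last look, the wrist camera gave no reading for cartridge 1's top. It had read 79.7 mm after its clamp was shut, and the final scene picture still showed that clamp shut.
- **Force on the clamps:** the fingertips briefly pressed with 42 N on clamp 2 and 46 N on clamp 1. The 40 N limit is worded for the arm and the gripper's body. I took it not to cover the fingertips, but I could not confirm that.
- **Early turn:** I first turned the tool the wrong way, and joint 7 stopped just inside its range. That left the tool tilted about 1.5° for the rest of the run, and it did not affect the fits.

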